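Zero the comparator, check a spacer bar and load the bar magazine

TASK

In the map-mounting studio, slide the steel master block fully home against the stop under the comparator's sprung plunger, let go of it and press the zero button on the read-out, and afterwards put the master back lengthwise on its felt pad. Then check one of the wooden spacer bars the same way: slide it fully home under the plunger and leave it there, let go, for a second or two. Only then load every spacer bar there is, the checked one too, into the spring-loaded magazine, pressing them down one at a time until each is caught below the two retaining lips, and do not knock the other things on the table about.

Things in the scene. Friction and masses are not known exactly. Their poses are not given: they have to be found in the camera images.
- comparator: fixed bench comparator: dark steel base plate, grey column at its rear, overhanging head with a sprung plunger. Origin on the table under the plunger's axis; +x is the way parts slide in (away from the robot), z up. Base plate x -95 to +105 mm, y -55 to +55 mm; its top, the anvil, at z = 15 mm. Head 40 mm wide, from x = -20 mm back, lower face z = 125 mm; 26 mm barrel down to z = 85 mm
- stop (a point): foot of the comparator's steel stop (50 mm wide, 20 mm high), on the anvil: its face is at x = +32 mm, y = 0, z = 15 mm in the comparator's frame. A part is fully home when its far end touches the stop, centred on y = 0 (within 10 mm) and parallel to the comparator's x (within 0.12 rad), flat on the anvil
- plunger (a joint): vertical lift of the plunger in m: 0 with nothing under it, at most 0.02. Its foot is a smooth steel ball of 20 mm radius, lowest point 20 mm above the anvil at 0, so a 24 mm high part lifts it to 0.004. It pushes down with 2 to 3 N. The part's end edge lifts it when the part is slid in flat along +x (3 to 10 N): no need to lift it by hand
- readout: fixed grey read-out box, 90 mm (x) x 110 mm (y) x 45 mm high, dark display on top; origin at the centre of its underside. The zero button is on its top at x = -22 mm, y = 0
- zero_top (a point): centre of the top of the round white zero button (30 mm across), pressed straight down
- zero (a joint): travel of the zero button in m: 0 released, 0.006 fully pressed (5 N); it counts as pressed beyond 0.004 and springs back
- pad: fixed grey felt pad for the master, 190 mm (x) x 80 mm (y) x 2 mm thick; origin at the centre of its underside. The master starts on it and goes back lengthwise on it
- master: loose steel master block, 140 x 30 x 24 mm (x, y, z), 0.3 kg; raised grip lug 24 x 20 x 26 mm on top, centred at x = -52 mm (lug top at z = 50 mm). Origin at the centre of its underside. The plain end (+x) goes under the plunger; home, its origin is at x = -38 mm, z = 15 mm in the comparator's frame and the lug stays clear of the head
- board: fixed plywood board 200 x 350 x 3 mm on which the spacer bars lie at the start; origin at the centre of its underside
- magazine: fixed aluminium spring-loaded magazine, loaded from above, holds four bars. Origin at the centre of its underside (base 210 x 70 mm), x along the bars, z up. At each end (50 to 97 mm from the centre) two cheeks 35 mm apart inside, flared at the top, z = 163 mm, guide the bar; the ends leave 165 mm for the 160 mm bar. The middle 100 mm is open: fingers can go down beside the bar
- mag_lips (a point): midway between the tips of the two retaining lips, z = 124 mm in the magazine's frame. The sprung steel lips hang slanting inwards from hinges at z = 145 mm, one at each end, and reach 8 mm over the bar's end. Pressed down (10 to 20 N in all), a bar swings them aside; they catch it once its top is below about z = 119 mm. A bar lying unpressed on the lips has its underside near z = 130 mm
- follower (a joint): how far the sprung plate under the stack is pressed down, in m: 0 when empty (its top at z = 104 mm), about 0.004 with one bar caught, 0.024 more for each further bar, 0.085 at the bottom. It pushes up with 4 N plus 80 N/m, holding the top bar's top at z = 124 mm under the lips: bars' undersides then rest at z = 100, 76, 52, 28 mm in the magazine's frame
- bar1: loose plain wooden spacer bar, 160 x 30 x 24 mm (x, y, z), 0.12 kg, both ends alike; origin at the centre of its underside. May be absent. Home under the plunger its origin is at x = -48 mm, z = 15 mm in the comparator's frame; held about 52 mm from its centre, near the end that stays outside, the gripper clears the head
- bar2: loose plain wooden spacer bar, 160 x 30 x 24 mm (x, y, z), 0.12 kg, both ends alike; origin at the centre of its underside. May be absent. Home under the plunger its origin is at x = -48 mm, z = 15 mm in the comparator's frame; held about 52 mm from its centre, near the end that stays outside, the gripper clears the head
- bar3: loose plain wooden spacer bar, 160 x 30 x 24 mm (x, y, z), 0.12 kg, both ends alike; origin at the centre of its underside. May be absent. Home under the plunger its origin is at x = -48 mm, z = 15 mm in the comparator's frame; held about 52 mm from its centre, near the end that stays outside, the gripper clears the head
- bar4: loose plain wooden spacer bar, 160 x 30 x 24 mm (x, y, z), 0.12 kg, both ends alike; origin at the centre of its underside. May be absent. Home under the plunger its origin is at x = -48 mm, z = 15 mm in the comparator's frame; held about 52 mm from its centre, near the end that stays outside, the gripper clears the head
- jar: bystander: amber glass jar, 60 mm across, 75 mm high
- weight: bystander: brass paperweight with a knob, 56 mm across, 60 mm high
- brush: bystander: flat brush lying on the table
- folder: bystander: white bone folder lying flat, 150 x 22 x 6 mm
- jarlid: bystander: jar lid, 64 mm across, 14 mm high
- chock: bystander: dark wood block 90 x 60 x 45 mm
Not all that is in view belongs to the job. What is shaped like the bar1 but pink is not meant.

How it is judged:
By the outcome, as a careful person would: the job done as asked, in the order asked, and still so for the second after the job is handed in, with the robot touching nothing.
Of bar1, bar2, bar3, bar4 only 2 to 4 are there at a start; the rules pass over those that are not, and their reading is None.
At some moment in a run one of master, bar1, bar2, bar3, bar4 may be knocked a few centimetres aside while the robot is not near it.
It also fails if it takes over 210 s, if anything falls off the work surface, if the arm or the gripper's body presses on something with over 40 N, if the wrist force passes 120 N, or if a joint passes its speed limit or range.

ROBOT

A 6-joint arm with a two-finger parallel gripper is mounted at the origin on the work surface. World frame = base frame: x ahead of the robot, y to its left, z up, the work surface at z = 0. Lengths are in m, angles in rad, forces in N, time in s.
With the tool pointing down it reaches from about 0.275 to 0.975 m from the base axis. Payload 8.4 kg.
Tool frame: the origin (TCP) lies on the centre line of the jaws, within the pads' length; the fingertips stand 22 mm ahead of it and the grasp point (between the pads) lies 3 mm ahead of it; z points along the fingers, y is the direction in which the jaws open and shut (so a half turn about z gives the same grasp; the last joint's range is limited). The gripper opens to 92 mm and grips with 3 to 60 N. Pads are 20 mm wide; open, the fingers measure 128 mm over their backs; the gripper's body (75 mm by 189 mm) begins 69 mm behind the grasp point.
Start: joints at [1.194, 0.353, 1.633, -0, 1.155, -0.002], TCP at [0.229, 0.582, 0.237] pointing down, gripper open.
Joint ranges: [-2.63, 2.63], [-0.92, 2.1], [0.06, 2.66], [-1.3, 4.44], [0, 2.69], [-3.02, 3.02]. Speed limits (rad/s): [2.22, 2.22, 2.79, 3.14, 3.14, 3.14].

INTERFACE

Orientations are given as a rotation vector (axis times angle).
In Python, from workcell import r gives the robot as it stands. The module is installed in compiled form; this text tells all that it offers.
- The arm moves only by the tool drive_tool, never from a script. Its arguments are lists of equal length, an entry for each row: "translation": the shift along the tool's x, y, z in units of 100 mm (1.0 is 100 mm), a list of three; "delta_rot": the turn, a rotation vector about the tool's x, y, z in units of pi/4 rad (1.0 is pi/4 rad), a list of three. In form: {"translation": [[x, y, z], ...], "delta_rot": [[wx, wy, wz], ...]}. A call has exactly 10 rows; each row shifts and turns the commanded pose from where the row before left it, along the tool's axes as they then stand; what a row does not reach is not made up. A row lasts 1/12 s, in which the tool goes at most 41.7 mm and 7.16 degrees, less where a joint would pass 70% of its speed; a pose out of reach is approached as far as the arm can. A call with a number of a shift or a turn outside -1 to 1 is refused whole. A call with a gripper value outside its range is refused whole. "hand" is the opening, from -1 (shut) to 1 (fully open), so that 0 is half open, set as the call begins (left out, the last holds). The fingers move at their own pace and stop on an object; the grip force is fixed at half the most. Time passes only in rows, so rows that do not move let the fingers close, or fill a call up. It gives the time, the measured TCP pose, the force and the opening at its end, in the units of the state.
- r.read_state(): the state, without advancing time (a new reading comes with each control period).
- r.get_image(name): name is "scene" or "top" or "wrist"; returns the picture (420x560x3 uint8, blue, green, red); there is no depth.
- r.camera_info(name): a dict with "vfov" (degrees; the focal length in pixels is half the picture's height over the tangent of half this angle, whatever the lens; pixels are square), "cx", "cy" (the principal point, pixels), "extrinsics" (4x4, takes a point from camera to world coordinates). Camera axes: x right, y down, z forward; pixel columns grow to the right and rows downward; lengths in m; the calibration is good to about 2 mm. A picture is of the moment at which its call begins: read the wrist's pose just before it. camera_info takes no time and is no camera call; for the wrist camera it gives the pose at the moment of the call.
- r.sign_off(): hands the job in, once; it reports no verdict.
The state is a dict: "time_s": time; "qpos": joint angles; "dq": joint speeds; "joint_torque": joint torques, N m; "position": TCP position; "tcp_rot": TCP orientation; "wrist_force": force on the tool from outside, world axes, zero at the start; "moment": the same for the moment, N m; "finger_gap": opening from 0.0 (shut) to 1.0 (fully open).
Only numpy, scipy, OpenCV 4.12 (cv2) and the standard library are available. Lean on these libraries where they do the work, as an engineer would, in place of code of your own. Each camera call takes 0.05 s, during which the arm holds its last target. There are 200 camera calls.

## Working session

There is one attempt and no reset: what is moved stays moved. The work goes in short steps, Python scripts to look and compute and a tool call to move; the robot and the scene stay as the last step left them, time stands still between calls to the robot, and variables do not carry over. Pictures are saved under pics/ and viewed, about 12 in all and at most 16, crops included, and the job is handed in when it is done.

Besides the shell and the picture viewer there is one more tool, called after "Emit:" as name(argument=value, ...) on one line, values as JSON. drive_tool: Moves the arm, as the interface text tells. Shifts and turns lie within -1 to 1; 1 stands for 100 mm of shift or pi/4 rad of turn. Its arguments: {"type":"object","properties":{"translation":{"type":"array"},"delta_rot":{"type":"array"},"hand":{"type":"number"}},"required":["translation","delta_rot"]}

```bash
mkdir -p pics; cat > h.py <<'E'
import numpy as np, cv2
from scipy.spatial.transform import Rotation as R
from workcell import r
def cam(n):
    c=r.camera_info(n); f=210/np.tan(np.radians(c['vfov']/2)); return f,c['cx'],c['cy'],np.array(c['extrinsics'])
def p2w(n,u,v,z,c=None):
    f,cx,cy,E=c or cam(n); d=E[:3,:3]@np.array([(u-cx)/f,(v-cy)/f,1]); o=E[:3,3]; return o+d*(z-o[2])/d[2]
def w2p(n,P,c=None):
    f,cx,cy,E=c or cam(n); q=E[:3,:3].T@(np.array(P)-E[:3,3]); return q[0]/q[2]*f+cx,q[1]/q[2]*f+cy
E
python3 - <<'E'
from h import *
s=r.read_state();print(s)
for n in('scene','top','wrist'):
    c=r.camera_info(n);print(n,c['vfov'],c['cx'],c['cy'],np.round(c['extrinsics'],3).tolist())
for n in('scene','top'):
    im=r.get_image(n);cv2.imwrite(f'pics/{n}0.png',cv2.resize(im,(800,600),interpolation=cv2.INTER_CUBIC)); cv2.imwrite(f'pics/{n}0_raw.png',im)
E
```

```text
{'time_s': 0.0, 'qpos': array([ 1.19357327e+00,  3.53647562e-01,  1.63409726e+00, -8.28654784e-06,
        1.15520920e+00, -2.43290162e-03]), 'dq': array([-1.30400286e-03, -1.15584181e-03, -1.56687182e-04, -5.25013681e-05,
        1.42713537e-03, -1.16583276e-03]), 'joint_torque': array([ 4.89779159e-04, -5.93832350e+01, -3.34229565e+01,  6.98101684e-02,
        2.30934913e-02, -6.18553281e-05]), 'position': array([0.22865401, 0.58118837, 0.23587982]), 'tcp_rot': array([-5.85227607e-01, -3.08634759e+00,  2.10208638e-03]), 'wrist_force': array([ 0.12314679, -0.09688496, -0.1188933 ]), 'moment': array([ 0.03335325, -0.01957299, -0.01096212]), 'finger_gap': 0.9970669304042387}
scene 57.10525816200064 282.6684555160554 208.10845976157105 [[-0.226, 0.775, -0.59, 1.152], [0.974, 0.181, -0.136, 0.019], [0.001, -0.605, -0.796, 0.956], [0.0, 0.0, 0.0, 1.0]]
top 48.79296724983469 279.1781379131513 212.30922492874717 [[-0.075, -0.972, 0.221, 0.208], [-0.997, 0.073, -0.017, -0.1], [0.0, -0.222, -0.975, 1.534], [0.0, 0.0, 0.0, 1.0]]
wrist 68.36936332443534 272.39413953572756 211.64272632969343 [[0.366, 0.902, 0.229, 0.165], [0.931, -0.354, -0.092, 0.607], [-0.002, 0.246, -0.969, 0.384], [0.0, 0.0, 0.0, 1.0]]
```

View pics/top0.png

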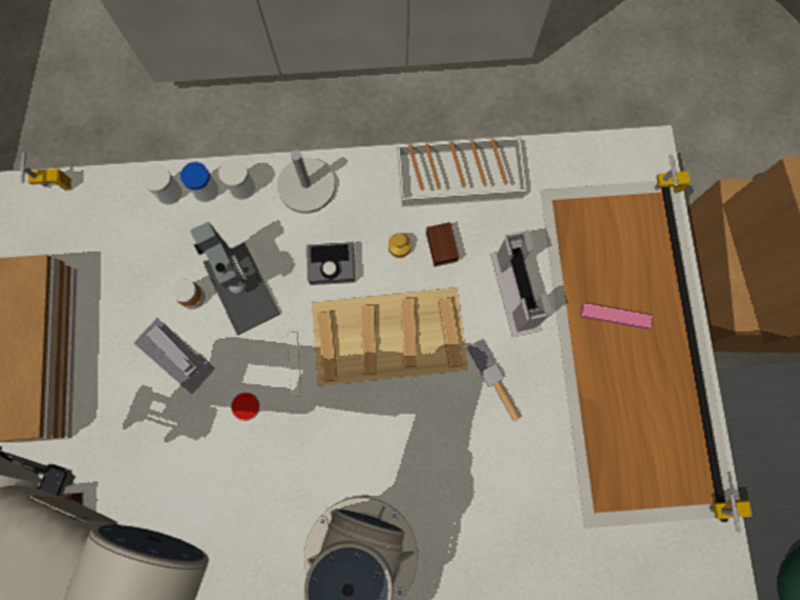

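View pics/scene0.png

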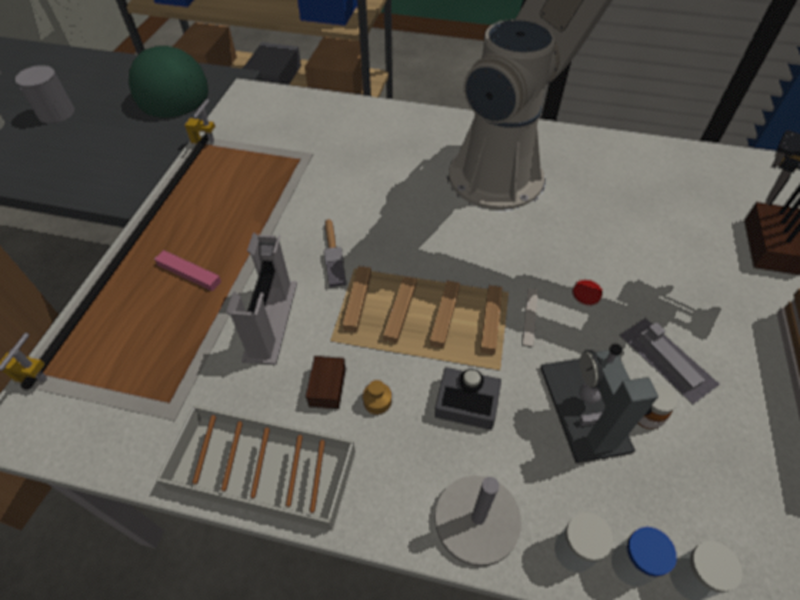

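```bash
python3 - <<'E'
from h import *
im=cv2.imread('pics/top0_raw.png')
a=cv2.resize(im[150:280,90:220],(598,598),interpolation=cv2.INTER_CUBIC);cv2.imwrite('pics/a.png',a) #4.6
b=cv2.resize(im[150:285,205:405],(800,540),interpolation=cv2.INTER_CUBIC);cv2.imwrite('pics/b.png',b) #4
E
```

```text
(no output)
```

View pics/a.png

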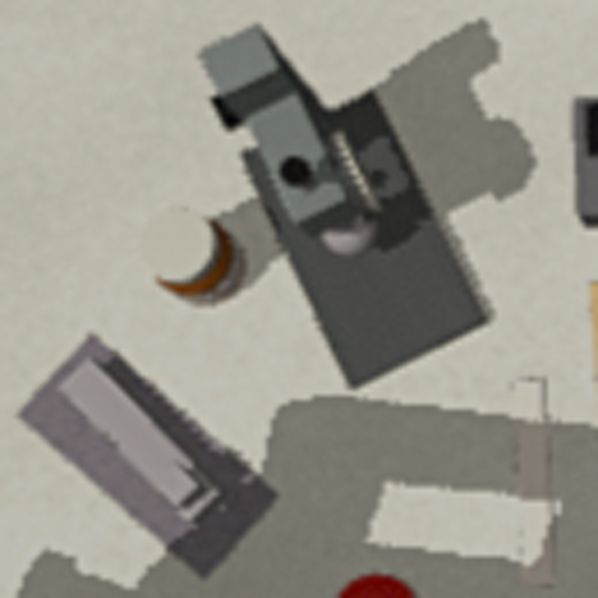

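View pics/b.png

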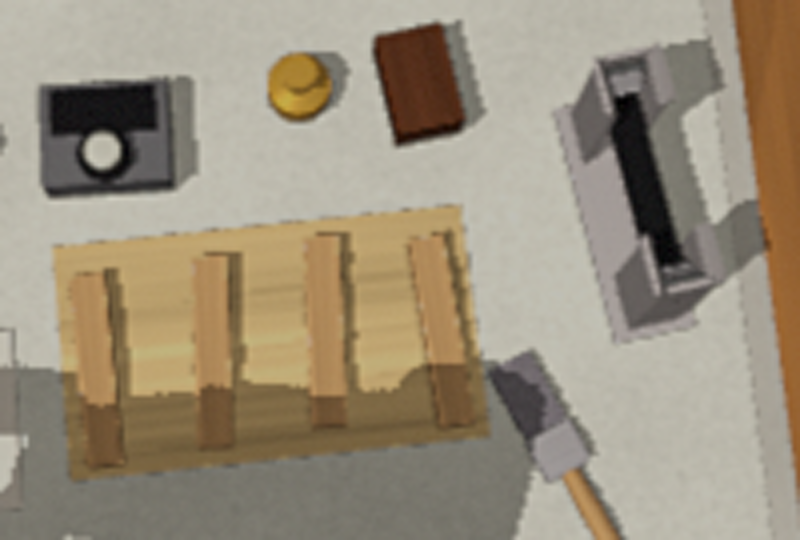

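```bash
python3 - <<'E'
from h import *
c=cam('top')
A=lambda U,V,z:p2w('top',(U+.5)/4.6-.5+90,(V+.5)/4.6-.5+150,z,c)[:2]
B=lambda U,V,z:p2w('top',(U+.5)/4-.5+205,(V+.5)/4-.5+150,z,c)[:2]
def box(n,pts,z,f):
    P=np.array([f(u,v,z) for u,v in pts]); (cx,cy),(w,h),a=cv2.minAreaRect((P*1000).astype(np.float32))
    q=cv2.boxPoints(((cx,cy),(w,h),a)); e=q[1]-q[0]; g=q[2]-q[1]; L=e if e@e>g@g else g
    print(n,np.round([cx,cy],1),'size',np.round([w,h],1),'yaw',round(np.degrees(np.arctan2(L[1],L[0]))%180,1))
nl=A(350,388,.015);nr=A(492,320,.015);fr=A(375,92,.015)
d=fr-nr;print('comp',nl,nr,fr,np.hypot(*d),np.hypot(*(nl-nr)),'yaw',np.degrees(np.arctan2(d[1],d[0])), np.degrees(np.arctan2(*( (nl-nr)*[-1,1]))))
x=d/np.hypot(*d);print('comp origin',(nl+nr)/2+.095*x)
box('pad',[(92,335),(20,412),(205,578),(277,493)],.002,A)
box('master',[(88,360),(62,388),(185,507),(215,480)],.026,A)
print('lug',A(183,490,.052))
for n,p in dict(A=[(73,275),(103,272),(122,463),(90,467)],B=[(195,256),(229,254),(234,447),(200,449)],C=[(308,236),(341,234),(347,427),(312,428)],D=[(410,240),(446,235),(470,424),(438,427)]).items(): box(n,p,.027,B)
print('btn',B(103,151,.052))
l=B(558,108,.008);m=B(620,342,.008);print('mag left edge',l,m,np.degrees(np.arctan2(*(l-m)[::-1])),np.hypot(*(l-m)))
print('chock',B(410,35,.045),'weight',B(300,85,.03))
E
```

```text
comp [0.50747005 0.25604596] [0.55008036 0.1518187 ] [0.73069541 0.23280575] 0.1979411510948693 0.11260089229373564 yaw 24.151270715220022 22.235782491494763
comp origin [0.61545971 0.24280131]
pad [472.5 405.4] size [186.8  77.4] yaw 45.8
master [483.4 405.9] size [130.5  27.7] yaw 44.0
lug [0.43653211 0.36515289]
A [463.8  46.3] size [160.6  26.1] yaw 2.2
B [471.4 -50.9] size [ 28.4 161.9] yaw 177.9
C [ 481.6 -144.3] size [ 28.6 162.1] yaw 177.1
D [ 474.2 -237.3] size [159.5  30.4] yaw 1.8
btn [0.64135408 0.02985146]
mag left edge [ 0.66330056 -0.35840681] [ 0.45641038 -0.38846183] 8.26556268153779 0.2090618315574345
chock [ 0.72583183 -0.23400431] weight [ 0.6934399  -0.13817822]
```

```bash
cat >> h.py <<'E'
def Rd(psi):
    a=np.radians(psi); y=np.array([np.cos(a),np.sin(a),0]); z=np.array([0,0,-1.]); return np.array([np.cross(y,z),y,z]).T
def psi():
    m=R.from_rotvec(r.read_state()['tcp_rot']).as_matrix(); return np.degrees(np.arctan2(m[1,1],m[0,1]))
def plan(*wps):
    """wps: (xyz, psi deg, nrows); prints rows from the measured pose on, rows of each call of 10"""
    s=r.read_state(); p=s['position']; m=R.from_rotvec(s['tcp_rot']).as_matrix(); T=[];W=[]
    print('from',np.round(p,4),'psi',round(psi(),2),'t',round(s['time_s'],1))
    for q,a,n in wps:
        q=np.array(q,float); M=Rd(a); w=R.from_matrix(m.T@M).as_rotvec()/n; d=(q-p)/n
        if np.hypot(*d[:2])>.0417 or np.degrees(np.linalg.norm(w))>7.1: print('TOO FAST')
        for i in range(n):
            T.append(np.round(m.T@d/.1,3).tolist()); W.append(np.round(w/(np.pi/4),3).tolist()); m=m@R.from_rotvec(w).as_matrix()
        p=q; m=M
    for i in range(0,len(T),10): print('T',T[i:i+10]); print('W',W[i:i+10])
def show(n,name,box=None,k=1.4286):
    im=r.get_image(n); c=cam(n); 
    if box: x0,y0,x1,y1=box; im=im[y0:y1,x0:x1]
    cv2.imwrite(f'pics/{name}.png',cv2.resize(im,None,fx=k,fy=k,interpolation=cv2.INTER_CUBIC)); return c
E
python3 - <<'E'
from h import *
plan(([.45,.375,.25],135,10))
E
```

```text
from [0.2286 0.5812 0.236 ] psi 68.53 t 0.1
T [[-0.281, -0.111, -0.014], [-0.267, -0.143, -0.014], [-0.248, -0.173, -0.014], [-0.227, -0.2, -0.014], [-0.202, -0.225, -0.014], [-0.175, -0.247, -0.014], [-0.145, -0.266, -0.014], [-0.113, -0.281, -0.014], [-0.08, -0.292, -0.014], [-0.046, -0.299, -0.014]]
W [[-0.0, -0.0, -0.148], [-0.0, -0.0, -0.148], [-0.0, -0.0, -0.148], [-0.0, -0.0, -0.148], [-0.0, -0.0, -0.148], [-0.0, -0.0, -0.148], [-0.0, -0.0, -0.148], [-0.0, -0.0, -0.148], [-0.0, -0.0, -0.148], [-0.0, -0.0, -0.148]]
```

Emit:
drive_tool(translation=[[-0.28, -0.11, -0.014], [-0.27, -0.14, -0.014], [-0.25, -0.17, -0.014], [-0.23, -0.2, -0.014], [-0.2, -0.225, -0.014], [-0.175, -0.25, -0.014], [-0.145, -0.265, -0.014], [-0.11, -0.28, -0.014], [-0.08, -0.29, -0.014], [-0.05, -0.3, -0.014]], delta_rot=[[0, 0, -0.148], [0, 0, -0.148], [0, 0, -0.148], [0, 0, -0.148], [0, 0, -0.148], [0, 0, -0.148], [0, 0, -0.148], [0, 0, -0.148], [0, 0, -0.148], [0, 0, -0.148]])

```text
time_s: 0.93
position: [0.4517, 0.3749, 0.2504]
tcp_rot: [1.214, -2.897, 0.0]
wrist_force: [0.9, 0.4, 0.5]
finger_gap: 0.998
```

```bash
python3 - <<'E'
from h import *
print(psi(),r.read_state()['position'],cam('wrist')[3][:3,3])
c=show('wrist','w1')
import pickle;pickle.dump(c,open('w1.pkl','wb'))
E
```

```text
135.45588359622232 [0.45171239 0.37489425 0.25039809] [0.40396978 0.32538959 0.39827297]
```

View pics/w1.png

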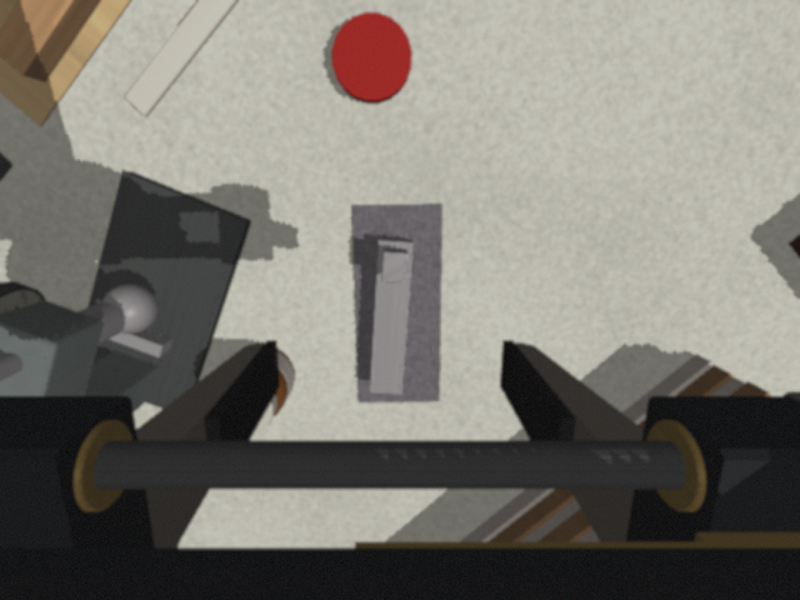

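```bash
python3 - <<'E'
from h import *
import pickle;c=pickle.load(open('w1.pkl','rb'))
f=lambda u,v,z:p2w('wrist',(u+.5)/1.4286-.5,(v+.5)/1.4286-.5,z,c)[:2]
ang=lambda a:np.degrees(np.arctan2(a[1],a[0]))
p=np.array([f(*q,.002) for q in [(351,205),(442,204),(440,401),(359,402)]]);print('pad',p.mean(0),ang(p[3]-p[0]),ang(p[2]-p[1]),np.hypot(*(p[2]-p[1])))
m=np.array([f(*q,.026) for q in [(379,240),(413,241),(402,395),(370,393)]]);print('master',m.mean(0),ang(m[3]-m[0]),ang(m[2]-m[1]),np.hypot(*(m[2]-m[1])),m)
print('lug',f(395,267,.052))
k=np.array([f(*q,.015) for q in [(125,172),(250,220),(195,405)]]);d=k[2]-k[1];e=k[0]-k[1]
print('comp',ang(d),ang(e)+90,np.hypot(*e),k)
for a in (23,24,ang(e)+90):
  x=np.array([np.cos(np.radians(a)),np.sin(np.radians(a))]);print((k[0]+k[1])/2+.095*x)
fd=[f(*q,.006) for q in[(126,98),(148,116)]];print('folder end',fd,'jar',f(282,390,.03))
E
```

```text
pad [0.4764895  0.40427403] 47.3216427313399 47.259291635675474 0.18893652716799805
master [0.48453567 0.40284414] 42.45828526866032 42.82384149988557 0.14134363108547804 [[0.44276801 0.34496161]
 [0.42273193 0.36534846]
 [0.5264     0.46142631]
 [0.54624272 0.4396402 ]]
lug [0.44603106 0.3674623 ]
comp 25.364744290067097 24.893902170769692 0.10867661864356237 [[0.55733579 0.15837766]
 [0.51158953 0.256957  ]
 [0.67952127 0.33657026]]
[0.62191062 0.24478679]
[0.62124948 0.24630731]
[0.6206361  0.24765656]
folder end [array([0.51364067, 0.11901281]), array([0.51147763, 0.14018621])] jar [0.60033405 0.38101907]
```

```bash
python3 - <<'E'
from h import *
plan(([.4462,.3674,.12],133,5),([.4462,.3674,.053],133,4),([.4462,.3674,.0505],133,1))
E
```

```text
from [0.4553 0.372  0.2507] psi 136.15 t 1.0
T [[0.019, 0.008, 0.261], [0.019, 0.007, 0.261], [0.019, 0.007, 0.261], [0.019, 0.006, 0.261], [0.019, 0.006, 0.261], [0.0, 0.0, 0.168], [0.0, 0.0, 0.168], [0.0, 0.0, 0.168], [0.0, 0.0, 0.168], [0.0, 0.0, 0.025]]
W [[-0.001, 0.0, 0.014], [-0.001, 0.0, 0.014], [-0.001, 0.0, 0.014], [-0.001, 0.0, 0.014], [-0.001, 0.0, 0.014], [0.0, 0.0, 0.0], [0.0, 0.0, 0.0], [0.0, 0.0, 0.0], [0.0, 0.0, 0.0], [0.0, 0.0, 0.0]]
```

```bash
sed -i "s/im=r.get_image(n); c=cam(n); /c=cam(n); im=r.get_image(n)/" h.py; python3 - <<'E'
from h import *
a=np.radians(135.456-136.15);M=np.array([[np.cos(a),-np.sin(a)],[np.sin(a),np.cos(a)]])
for n,p in dict(pad=(.4765,.4043),m=(.4845,.4028),lug=(.4463,.3674),comp=(.6206,.2477)).items(): print(n,M@(np.array(p)-[.4553,.3720])+[.4517,.3749])
plan(([.4427,.3704,.12],132.3,5),([.4427,.3704,.053],132.3,4),([.4427,.3704,.0505],132.3,1))
E
```

```text
pad [0.47328967 0.40694085]
m [0.48127092 0.40534406]
lug [0.44264494 0.37040935]
comp [0.61548232 0.24860696]
from [0.4553 0.372  0.2507] psi 136.15 t 1.0
T [[0.02, 0.017, 0.261], [0.02, 0.016, 0.261], [0.02, 0.016, 0.261], [0.02, 0.015, 0.261], [0.021, 0.015, 0.261], [0.0, 0.0, 0.168], [0.0, 0.0, 0.168], [0.0, 0.0, 0.168], [0.0, 0.0, 0.168], [0.0, 0.0, 0.025]]
W [[-0.001, 0.0, 0.017], [-0.001, 0.0, 0.017], [-0.001, 0.0, 0.017], [-0.001, 0.0, 0.017], [-0.001, 0.0, 0.017], [0.0, 0.0, 0.0], [0.0, 0.0, 0.0], [0.0, 0.0, 0.0], [0.0, 0.0, 0.0], [0.0, 0.0, 0.0]]
```

Emit:
drive_tool(translation=[[0.02, 0.016, 0.26], [0.02, 0.016, 0.26], [0.02, 0.016, 0.26], [0.02, 0.016, 0.26], [0.02, 0.016, 0.26], [0, 0, 0.17], [0, 0, 0.17], [0, 0, 0.17], [0, 0, 0.16], [0, 0, 0.025]], delta_rot=[[0, 0, 0.017], [0, 0, 0.017], [0, 0, 0.017], [0, 0, 0.017], [0, 0, 0.017], [0, 0, 0], [0, 0, 0], [0, 0, 0], [0, 0, 0], [0, 0, 0]])

```text
time_s: 1.82
position: [0.4366, 0.374, 0.0483]
tcp_rot: [1.106, -2.936, 0.002]
wrist_force: [0.2, -0.7, 0.1]
finger_gap: 1.002
```

Emit:
drive_tool(translation=[[0, 0, 0], [0, 0, 0], [0, 0, 0], [0, 0, 0], [0, 0, 0], [0, 0, 0], [0, 0, 0], [0, 0, 0], [0, 0, 0], [0, 0, 0]], delta_rot=[[0, 0, 0], [0, 0, 0], [0, 0, 0], [0, 0, 0], [0, 0, 0], [0, 0, 0], [0, 0, 0], [0, 0, 0], [0, 0, 0], [0, 0, 0]], hand=-1)

```text
time_s: 2.65
position: [0.4383, 0.375, 0.0511]
tcp_rot: [1.108, -2.94, 0.0]
wrist_force: [0.9, -0.9, 1.6]
finger_gap: 0.294
```

```bash
python3 - <<'E'
from h import *
print(r.read_state()['finger_gap'],r.read_state()['wrist_force'])
a=np.radians(24.2);x=np.array([np.cos(a),np.sin(a)]);C=np.array([.6155,.2475])
print('home lug',C-.09*x)
pre=C-(.09+.09)*x
s=r.read_state()['position']
plan((list(s[:2])+[.12],132.3,4),(list(pre)+[.12],113.5,6))
E
```

```text
0.2939300235307005 [ 0.92213736 -0.85807876  1.57974899]
home lug [0.53340919 0.21060693]
from [0.4383 0.375  0.0511] psi 131.31 t 2.6
T [[0.0, -0.0, -0.172], [0.0, -0.0, -0.172], [0.0, -0.0, -0.172], [0.0, -0.0, -0.172], [0.21, -0.263, 0.0], [0.195, -0.274, 0.0], [0.18, -0.284, 0.0], [0.164, -0.293, 0.0], [0.148, -0.302, 0.0], [0.131, -0.31, 0.0]]
W [[-0.0, -0.0, -0.006], [-0.0, -0.0, -0.006], [-0.0, -0.0, -0.006], [-0.0, -0.0, -0.006], [0.0, 0.0, 0.07], [0.0, 0.0, 0.07], [0.0, 0.0, 0.07], [0.0, 0.0, 0.07], [0.0, 0.0, 0.07], [0.0, 0.0, 0.07]]
```

Emit:
drive_tool(translation=[[0, 0, 0], [0, 0, 0], [0, 0, 0], [0, 0, 0], [0, 0, 0], [0, 0, 0], [0, 0, 0], [0, 0, 0], [0, 0, 0], [0, 0, 0]], delta_rot=[[0, 0, 0], [0, 0, 0], [0, 0, 0], [0, 0, 0], [0, 0, 0], [0, 0, 0], [0, 0, 0], [0, 0, 0], [0, 0, 0], [0, 0, 0]])

```text
time_s: 3.48
position: [0.4383, 0.3751, 0.0511]
tcp_rot: [1.108, -2.94, 0.0]
wrist_force: [0.9, -2.4, 2.3]
finger_gap: 0.215
```

```bash
python3 - <<'E'
from h import *
import pickle
print(r.read_state()['position'],r.read_state()['finger_gap'],r.read_state()['wrist_force'])
c=show('wrist','w2');pickle.dump(c,open('w2.pkl','wb'))
E
```

```text
[0.43825302 0.37508097 0.05110104] 0.21545861609003544 [ 0.87260174 -2.44707055  2.33206489]
```

View pics/w2.png

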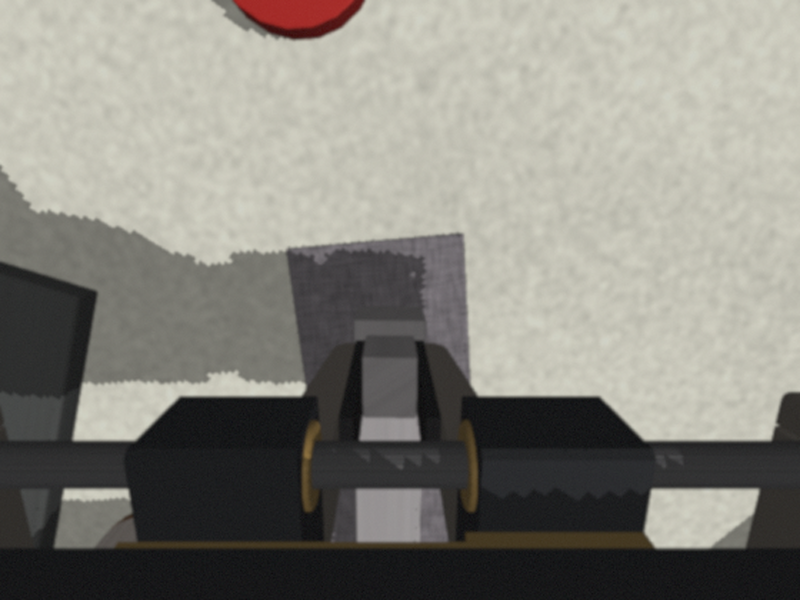

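```bash
python3 - <<'E'
from h import *
import pickle;c=pickle.load(open('w2.pkl','rb'))
f=lambda u,v,z:p2w('wrist',(u+.5)/1.4286-.5,(v+.5)/1.4286-.5,z,c)[:2]
ang=lambda a:np.degrees(np.arctan2(a[1],a[0]))
k=[f(97,293,.015),f(0,262,.015),f(45,548,.015)];print(k,ang(k[1]-k[0])+90,ang(k[2]-k[0]))
a=np.radians(24.2);x=np.array([np.cos(a),np.sin(a)]);y=np.array([-x[1],x[0]])
C=k[0]+.095*x-.055*y;print('C',C)
C=np.array([.6155,.2475])
pre=C-(.09+.09)*x
s=r.read_state()['position']
plan((list(s[:2])+[.12],131.31,4),(list(pre)+[.12],114.2,6))
E
```

```text
[array([0.50131686, 0.26360217]), array([0.51670551, 0.22586779]), array([0.63087683, 0.31444675])] 22.186371785555224 21.427054651034016
C [0.61051404 0.25237825]
from [0.4383 0.3751 0.0511] psi 131.3 t 3.5
T [[0.0, -0.0, -0.172], [0.0, -0.0, -0.172], [0.0, -0.0, -0.172], [0.0, -0.0, -0.172], [0.205, -0.266, 0.0], [0.192, -0.276, 0.0], [0.178, -0.286, 0.0], [0.163, -0.294, 0.0], [0.148, -0.302, 0.0], [0.133, -0.309, 0.0]]
W [[-0.0, -0.0, -0.0], [-0.0, -0.0, -0.0], [-0.0, -0.0, -0.0], [-0.0, -0.0, -0.0], [0.0, 0.0, 0.063], [0.0, 0.0, 0.063], [0.0, 0.0, 0.063], [0.0, 0.0, 0.063], [0.0, 0.0, 0.063], [0.0, 0.0, 0.063]]
```

```bash
python3 - <<'E'
from h import *
a=np.radians(23.2);x=np.array([np.cos(a),np.sin(a)])
C=np.array([.614,.2465])
pre=C-(.09+.07)*x
s=r.read_state()['position']
plan((list(s[:2])+[.115],131.31,4),(list(pre)+[.115],113.2,6),(list(pre)+[.115],113.2,5),(list(pre)+[.068],113.2,5))
E
```

```text
from [0.4383 0.3751 0.0511] psi 131.3 t 3.5
T [[0.0, -0.0, -0.16], [0.0, -0.0, -0.16], [0.0, -0.0, -0.16], [0.0, -0.0, -0.16], [0.175, -0.271, 0.0], [0.16, -0.28, 0.0], [0.145, -0.288, 0.0], [0.13, -0.296, 0.0], [0.114, -0.302, 0.0], [0.098, -0.308, 0.0]]
W [[-0.0, -0.0, -0.0], [-0.0, -0.0, -0.0], [-0.0, -0.0, -0.0], [-0.0, -0.0, -0.0], [0.0, 0.0, 0.067], [0.0, 0.0, 0.067], [0.0, 0.0, 0.067], [0.0, 0.0, 0.067], [0.0, 0.0, 0.067], [0.0, 0.0, 0.067]]
T [[0.0, 0.0, 0.0], [0.0, 0.0, 0.0], [0.0, 0.0, 0.0], [0.0, 0.0, 0.0], [0.0, 0.0, 0.0], [0.0, 0.0, 0.094], [0.0, 0.0, 0.094], [0.0, 0.0, 0.094], [0.0, 0.0, 0.094], [0.0, 0.0, 0.094]]
W [[0.0, 0.0, 0.0], [0.0, 0.0, 0.0], [0.0, 0.0, 0.0], [0.0, 0.0, 0.0], [0.0, 0.0, 0.0], [0.0, 0.0, 0.0], [0.0, 0.0, 0.0], [0.0, 0.0, 0.0], [0.0, 0.0, 0.0], [0.0, 0.0, 0.0]]
```

Emit:
drive_tool(translation=[[0, 0, -0.21], [0, 0, -0.21], [0, 0, -0.21], [0, 0, -0.21], [0.175, -0.27, 0], [0.16, -0.28, 0], [0.145, -0.29, 0], [0.13, -0.295, 0], [0.115, -0.3, 0], [0.1, -0.31, 0]], delta_rot=[[0, 0, 0], [0, 0, 0], [0, 0, 0], [0, 0, 0], [0, 0, 0.067], [0, 0, 0.067], [0, 0, 0.067], [0, 0, 0.067], [0, 0, 0.067], [0, 0, 0.067]])

```text
time_s: 4.37
position: [0.4663, 0.1822, 0.1348]
tcp_rot: [0.628, -3.078, -0.0]
wrist_force: [1.5, 0.6, -2.4]
finger_gap: 0.218
```

Emit:
drive_tool(translation=[[0, 0, 0], [0, 0, 0], [0, 0, 0.13], [0, 0, 0.13], [0, 0, 0.13], [0, 0, 0.13], [0, 0, 0.13], [0, 0, 0], [0, 0, 0], [0, 0, 0]], delta_rot=[[0, 0, 0], [0, 0, 0], [0, 0, 0], [0, 0, 0], [0, 0, 0], [0, 0, 0], [0, 0, 0], [0, 0, 0], [0, 0, 0], [0, 0, 0]])

```text
time_s: 5.2
position: [0.467, 0.1842, 0.0705]
tcp_rot: [-0.633, 3.077, 0.0]
wrist_force: [0.3, 0.8, -2.5]
finger_gap: 0.214
```

```bash
python3 - <<'E'
from h import *
s=r.read_state();print(s['position'],psi(),s['finger_gap'],s['wrist_force'])
im=r.get_image('top');im2=r.get_image('scene')
a=cv2.resize(im[150:280,100:230],(520,520),interpolation=cv2.INTER_CUBIC)
b=cv2.resize(im2[200:340,350:520],(630,519),interpolation=cv2.INTER_CUBIC)
cv2.imwrite('pics/c.png',cv2.resize(np.hstack([a[:519],b])[:, :],(800,361))); cv2.imwrite('pics/c_a.png',a)
E
```

```text
[0.46695174 0.18416372 0.07049281] 113.26072788446588 0.21383737098378658 [ 0.34978611  0.76622897 -2.51075391]
```

View pics/c.png

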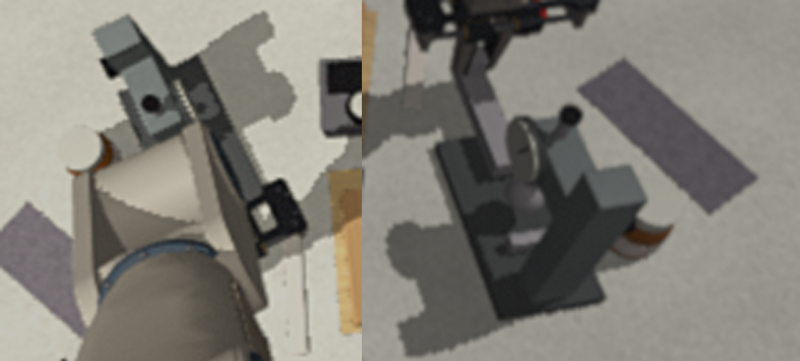

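```bash
python3 - <<'E'
from h import *
im=r.get_image('scene')[200:340,350:520]
cv2.imwrite('pics/d.png',cv2.resize(im,None,fx=4.25,fy=4.25,interpolation=cv2.INTER_CUBIC))
E
```

```text
(no output)
```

View pics/d.png

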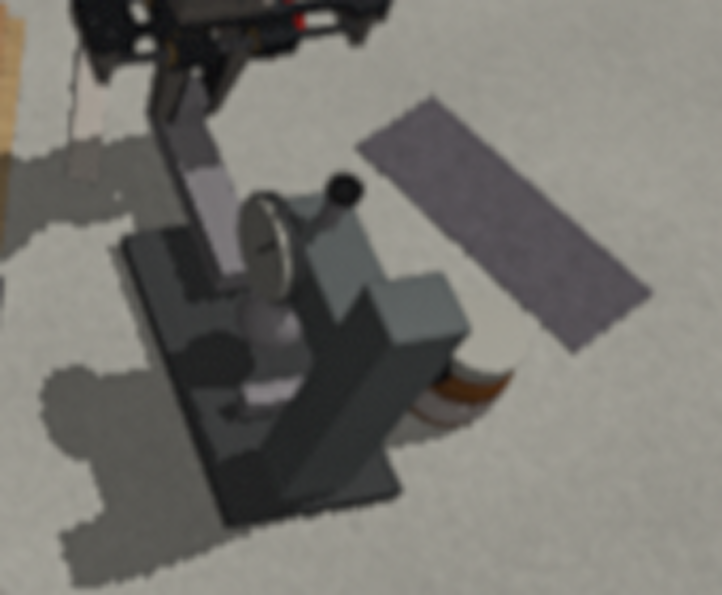

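```bash
python3 - <<'E'
from h import *
c=cam('scene')
f=lambda u,v,z:p2w('scene',(u+.5)/4.25-.5+350,(v+.5)/4.25-.5+200,z,c)[:2]
ang=lambda a:np.degrees(np.arctan2(a[1],a[0]))
k=[f(123,238,.015),f(225,515,.015),f(398,485,.015)]
d=k[1]-k[0];e=k[2]-k[1];print(k,ang(d),ang(e)-90,np.hypot(*d),np.hypot(*e))
a=np.radians(ang(d));x=np.array([np.cos(a),np.sin(a)]);y=np.array([-x[1],x[0]])
print('C',(k[0]+k[1])/2-.005*x+.055*y)
p=np.array([f(*q,.002) for q in [(432,97),(357,146),(574,352),(652,293)]]);print('pad',p.mean(0),ang(p[2]-p[1]),ang(p[3]-p[0]),p)
m=[f(160,128,.0454),f(215,272,.0454),f(240,262,.0454)];print('master left edge',m,ang(m[1]-m[0]))
E
```

```text
[array([0.55615742, 0.15862384]), array([0.73187545, 0.23217065]), array([0.68976024, 0.33205398])] 22.7117572599172 22.862429768957284 0.19048873338135766 0.10839913010857312
C [0.6181689  0.24420201]
pad [0.47422645 0.40683193] 45.88400850011349 46.28252371277939 [[0.38192345 0.36559832]
 [0.43685666 0.31339395]
 [0.56694538 0.44756015]
 [0.5111803  0.50077531]]
master left edge [array([0.48448277, 0.17155843]), array([0.5870481 , 0.21247824]), array([0.57619795, 0.22754103])] 21.750189234007326
```

```bash
python3 - <<'E'
from h import *
a=np.radians(22.9);x=np.array([np.cos(a),np.sin(a)]);C=np.array([.6165,.244])
P=lambda d:list(C+d*x)
plan((P(-.161)+[.064],112.9,5),(P(-.161)+[.064],112.9,3),(P(-.145)+[.064],112.9,2),(P(-.092)+[.064],112.9,10))
E
```

```text
from [0.4673 0.1839 0.0709] psi 113.23 t 5.3
T [[0.0, -0.005, 0.014], [0.0, -0.005, 0.014], [0.0, -0.005, 0.014], [0.0, -0.005, 0.014], [0.0, -0.005, 0.014], [0.0, 0.0, 0.0], [0.0, 0.0, 0.0], [0.0, 0.0, 0.0], [-0.08, -0.0, 0.0], [-0.08, -0.0, 0.0]]
W [[0.0, 0.0, 0.001], [0.0, 0.0, 0.001], [0.0, 0.0, 0.001], [0.0, 0.0, 0.001], [0.0, 0.0, 0.001], [0.0, 0.0, 0.0], [0.0, 0.0, 0.0], [0.0, 0.0, 0.0], [0.0, 0.0, 0.0], [0.0, 0.0, 0.0]]
T [[-0.053, 0.0, 0.0], [-0.053, 0.0, 0.0], [-0.053, 0.0, 0.0], [-0.053, 0.0, 0.0], [-0.053, 0.0, 0.0], [-0.053, 0.0, 0.0], [-0.053, 0.0, 0.0], [-0.053, 0.0, 0.0], [-0.053, 0.0, 0.0], [-0.053, 0.0, 0.0]]
W [[0.0, 0.0, 0.0], [0.0, 0.0, 0.0], [0.0, 0.0, 0.0], [0.0, 0.0, 0.0], [0.0, 0.0, 0.0], [0.0, 0.0, 0.0], [0.0, 0.0, 0.0], [0.0, 0.0, 0.0], [0.0, 0.0, 0.0], [0.0, 0.0, 0.0]]
```

Emit:
drive_tool(translation=[[0, -0.006, 0.014], [0, -0.006, 0.014], [0, -0.006, 0.014], [0, -0.006, 0.014], [0, -0.006, 0.014], [0, 0, 0], [0, 0, 0], [0, 0, 0], [0, 0, 0], [0, 0, 0]], delta_rot=[[0, 0, 0.001], [0, 0, 0.001], [0, 0, 0.001], [0, 0, 0.001], [0, 0, 0.001], [0, 0, 0], [0, 0, 0], [0, 0, 0], [0, 0, 0], [0, 0, 0]])

```text
time_s: 6.18
position: [0.4674, 0.1806, 0.0631]
tcp_rot: [0.626, -3.078, 0.0]
wrist_force: [-5.1, 0.8, 5.7]
finger_gap: 0.216
```

Emit:
drive_tool(translation=[[-0.06, 0, 0], [-0.06, 0, 0], [-0.06, 0, 0], [-0.06, 0, 0], [-0.06, 0, 0], [-0.06, 0, 0], [-0.06, 0, 0], [-0.06, 0, 0], [-0.06, 0, 0], [-0.06, 0, 0]], delta_rot=[[0, 0, 0], [0, 0, 0], [0, 0, 0], [0, 0, 0], [0, 0, 0], [0, 0, 0], [0, 0, 0], [0, 0, 0], [0, 0, 0], [0, 0, 0]])

```text
time_s: 7.02
position: [0.5178, 0.2017, 0.0633]
tcp_rot: [0.624, -3.067, 0.004]
wrist_force: [-20.5, -8.8, 28.2]
finger_gap: 0.215
```

Emit:
drive_tool(translation=[[-0.02, 0, 0], [-0.02, 0, 0], [-0.02, 0, 0], [-0.02, 0, 0], [0, 0, 0], [0, 0, 0], [0, 0, 0], [0, 0, 0], [0, 0, 0], [0, 0, 0]], delta_rot=[[0, 0, 0], [0, 0, 0], [0, 0, 0], [0, 0, 0], [0, 0, 0], [0, 0, 0], [0, 0, 0], [0, 0, 0], [0, 0, 0], [0, 0, 0]])

```text
time_s: 7.85
position: [0.5267, 0.2054, 0.0634]
tcp_rot: [0.624, -3.071, 0.003]
wrist_force: [-17.4, -7.8, 23.9]
finger_gap: 0.219
```

Emit:
drive_tool(translation=[[0, 0, -0.004], [0, 0, -0.004], [-0.02, 0, 0], [-0.02, 0, 0], [-0.02, 0, 0], [-0.01, 0, 0], [0, 0, 0], [0, 0, 0], [0, 0, 0], [0, 0, 0]], delta_rot=[[0, 0, 0], [0, 0, 0], [0, 0, 0], [0, 0, 0], [0, 0, 0], [0, 0, 0], [0, 0, 0], [0, 0, 0], [0, 0, 0], [0, 0, 0]])

```text
time_s: 8.68
position: [0.5354, 0.2092, 0.0634]
tcp_rot: [0.625, -3.075, 0.001]
wrist_force: [-9.0, -4.6, 3.7]
finger_gap: 0.219
```

Emit:
drive_tool(translation=[[-0.01, 0, 0], [-0.01, 0, 0], [-0.01, 0, 0], [0, 0, 0], [0, 0, 0], [0, 0, 0], [0, 0, 0], [0, 0, 0], [0, 0, 0], [0, 0, 0]], delta_rot=[[0, 0, 0], [0, 0, 0], [0, 0, 0], [0, 0, 0], [0, 0, 0], [0, 0, 0], [0, 0, 0], [0, 0, 0], [0, 0, 0], [0, 0, 0]])

```text
time_s: 9.52
position: [0.5355, 0.2093, 0.0634]
tcp_rot: [0.624, -3.069, 0.003]
wrist_force: [-18.8, -9.2, 15.4]
finger_gap: 0.214
```

Emit:
drive_tool(translation=[[0, 0, 0], [0, 0, 0], [0, 0, 0], [0, 0, 0], [0, 0, 0], [0, 0, 0], [0, 0, 0], [0, 0, 0], [0, 0, 0], [0, 0, 0]], delta_rot=[[0, 0, 0], [0, 0, 0], [0, 0, 0], [0, 0, 0], [0, 0, 0], [0, 0, 0], [0, 0, 0], [0, 0, 0], [0, 0, 0], [0, 0, 0]], hand=0)

```text
time_s: 10.35
position: [0.5397, 0.2111, 0.0639]
tcp_rot: [-0.626, 3.079, 0.0]
wrist_force: [0.0, -0.0, -0.5]
finger_gap: 0.499
```

Emit:
drive_tool(translation=[[0, 0, -0.03], [0, 0, -0.1], [0, 0, -0.2], [0, 0, -0.3], [0, 0, -0.3], [0, 0, -0.3], [0, 0, 0], [0, 0, 0], [0, 0, 0], [0, 0, 0]], delta_rot=[[0, 0, 0], [0, 0, 0], [0, 0, 0], [0, 0, 0], [0, 0, 0], [0, 0, 0], [0, 0, 0], [0, 0, 0], [0, 0, 0], [0, 0, 0]])

```text
time_s: 11.18
position: [0.539, 0.2109, 0.186]
tcp_rot: [0.626, -3.077, 0.0]
wrist_force: [-0.1, 1.4, -0.4]
finger_gap: 0.502
```

```bash
python3 - <<'E'
from h import *
im=r.get_image('scene')[200:340,350:520]
cv2.imwrite('pics/e.png',cv2.resize(im,None,fx=4.25,fy=4.25,interpolation=cv2.INTER_CUBIC))
# zero button travel: to above the button, fingers shut, psi eased
plan(([.60,.06,.20],90,8),([.6413,.03,.15],90,4),([.6413,.03,.09],90,3),([.6413,.03,.09],90,5))
E
```

```text
from [0.5389 0.2108 0.1858] psi 112.99 t 11.2
T [[0.003, -0.203, -0.018], [-0.007, -0.203, -0.018], [-0.017, -0.203, -0.018], [-0.027, -0.202, -0.018], [-0.037, -0.2, -0.018], [-0.047, -0.198, -0.018], [-0.057, -0.195, -0.018], [-0.067, -0.192, -0.018], [-0.103, -0.075, 0.125], [-0.103, -0.075, 0.125]]
W [[-0.0, -0.0, 0.064], [-0.0, -0.0, 0.064], [-0.0, -0.0, 0.064], [-0.0, -0.0, 0.064], [-0.0, -0.0, 0.064], [-0.0, -0.0, 0.064], [-0.0, -0.0, 0.064], [-0.0, -0.0, 0.064], [0.0, 0.0, 0.0], [0.0, 0.0, 0.0]]
T [[-0.103, -0.075, 0.125], [-0.103, -0.075, 0.125], [0.0, 0.0, 0.2], [0.0, 0.0, 0.2], [0.0, 0.0, 0.2], [0.0, 0.0, 0.0], [0.0, 0.0, 0.0], [0.0, 0.0, 0.0], [0.0, 0.0, 0.0], [0.0, 0.0, 0.0]]
W [[0.0, 0.0, 0.0], [0.0, 0.0, 0.0], [0.0, 0.0, 0.0], [0.0, 0.0, 0.0], [0.0, 0.0, 0.0], [0.0, 0.0, 0.0], [0.0, 0.0, 0.0], [0.0, 0.0, 0.0], [0.0, 0.0, 0.0], [0.0, 0.0, 0.0]]
```

View pics/e.png

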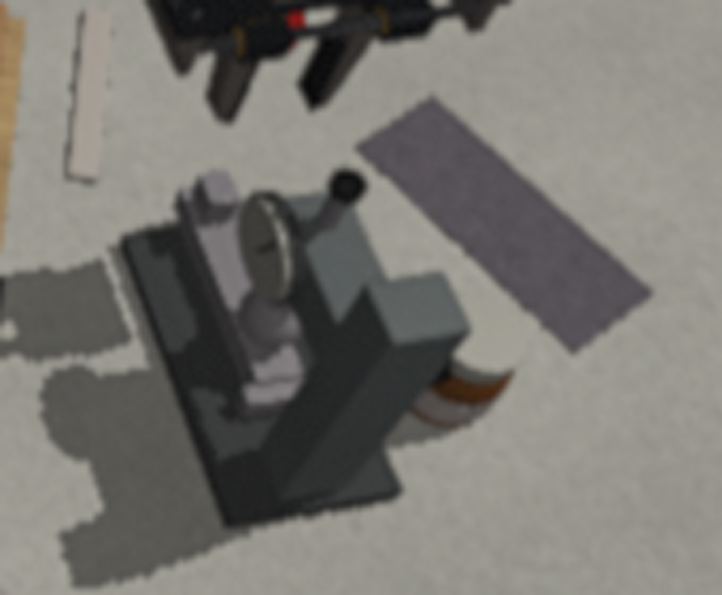

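Emit:
drive_tool(translation=[[0, -0.2, -0.02], [-0.01, -0.2, -0.02], [-0.02, -0.2, -0.02], [-0.03, -0.2, -0.02], [-0.04, -0.2, -0.02], [-0.05, -0.2, -0.02], [-0.06, -0.195, -0.02], [-0.07, -0.19, -0.02], [-0.1, -0.075, 0.05], [-0.1, -0.075, 0.05]], delta_rot=[[0, 0, 0.064], [0, 0, 0.064], [0, 0, 0.064], [0, 0, 0.064], [0, 0, 0.064], [0, 0, 0.064], [0, 0, 0.064], [0, 0, 0.064], [0, 0, 0], [0, 0, 0]], hand=-1)

```text
time_s: 12.07
position: [0.6231, 0.0461, 0.1919]
tcp_rot: [-0.001, -3.141, -0.0]
wrist_force: [-0.5, 0.3, 0.6]
finger_gap: 0.006
```

Emit:
drive_tool(translation=[[-0.1, -0.075, 0.05], [-0.1, -0.075, 0.05], [0, 0, 0.2], [0, 0, 0.2], [0, 0, 0.2], [0, 0, 0], [0, 0, 0], [0, 0, 0], [0, 0, 0], [0, 0, 0]], delta_rot=[[0, 0, 0], [0, 0, 0], [0, 0, 0], [0, 0, 0], [0, 0, 0], [0, 0, 0], [0, 0, 0], [0, 0, 0], [0, 0, 0], [0, 0, 0]])

```text
time_s: 12.9
position: [0.6436, 0.032, 0.1242]
tcp_rot: [0.001, 3.139, 0.0]
wrist_force: [-0.0, 0.2, 0.3]
finger_gap: 0.002
```

```bash
python3 - <<'E'
from h import *
s0=(471+.5)/1.4286-.5,(379+.5)/1.4286-.5
print('btn scene',p2w('scene',*s0,.05))
plan(([.6413,.03,.09],90,10))
E
```

```text
btn scene [0.63704867 0.02906077 0.05      ]
from [0.6436 0.032  0.1242] psi 89.96 t 12.9
T [[0.002, -0.002, 0.034], [0.002, -0.002, 0.034], [0.002, -0.002, 0.034], [0.002, -0.002, 0.034], [0.002, -0.002, 0.034], [0.002, -0.002, 0.034], [0.002, -0.002, 0.034], [0.002, -0.002, 0.034], [0.002, -0.002, 0.034], [0.002, -0.002, 0.034]]
W [[0.0, 0.0, -0.0], [0.0, 0.0, -0.0], [0.0, 0.0, -0.0], [0.0, 0.0, -0.0], [0.0, 0.0, -0.0], [0.0, 0.0, -0.0], [0.0, 0.0, -0.0], [0.0, 0.0, -0.0], [0.0, 0.0, -0.0], [0.0, 0.0, -0.0]]
```

Emit:
drive_tool(translation=[[0.018, -0.012, 0.11], [0.018, -0.012, 0.11], [0, 0, 0.11], [0, 0, 0.11], [0, 0, 0], [0, 0, 0], [0, 0, 0], [0, 0, 0], [0, 0, 0], [0, 0, 0]], delta_rot=[[0, 0, 0], [0, 0, 0], [0, 0, 0], [0, 0, 0], [0, 0, 0], [0, 0, 0], [0, 0, 0], [0, 0, 0], [0, 0, 0], [0, 0, 0]])

```text
time_s: 13.73
position: [0.6388, 0.0292, 0.0827]
tcp_rot: [-0.001, -3.141, 0.0]
wrist_force: [-16.8, -2.1, 47.4]
finger_gap: 0.003
```

Emit:
drive_tool(translation=[[0, 0, 0.02], [0, 0, 0.02], [0, 0, 0.02], [0, 0, 0], [0, 0, 0], [0, 0, 0], [0, 0, 0], [0, 0, 0], [0, 0, 0], [0, 0, 0]], delta_rot=[[0, 0, 0], [0, 0, 0], [0, 0, 0], [0, 0, 0], [0, 0, 0], [0, 0, 0], [0, 0, 0], [0, 0, 0], [0, 0, 0], [0, 0, 0]])

```text
time_s: 14.57
position: [0.6392, 0.0292, 0.0818]
tcp_rot: [0.001, 3.141, -0.0]
wrist_force: [-33.3, -2.6, 95.1]
finger_gap: 0.004
```

Emit:
drive_tool(translation=[[0, 0, -0.05], [0, 0, -0.05], [0, 0, -0.05], [0, 0, -0.05], [0, 0, 0], [0, 0, 0], [0, 0, 0], [0, 0, 0], [0, 0, 0], [0, 0, 0]], delta_rot=[[0, 0, 0], [0, 0, 0], [0, 0, 0], [0, 0, 0], [0, 0, 0], [0, 0, 0], [0, 0, 0], [0, 0, 0], [0, 0, 0], [0, 0, 0]])

```text
time_s: 15.4
position: [0.6389, 0.0294, 0.0924]
tcp_rot: [-0.002, -3.141, 0.0]
wrist_force: [-0.2, 0.4, 0.4]
finger_gap: 0.006
```

```bash
python3 - <<'E'
from h import *
s=r.read_state();print(s['position'],s['wrist_force'])
c=show('wrist','f');
import pickle;pickle.dump(c,open('f.pkl','wb'))
E
```

```text
[0.63892645 0.02944806 0.09243382] [-0.23950872  0.35525093  0.40737684]
```

View pics/f.png

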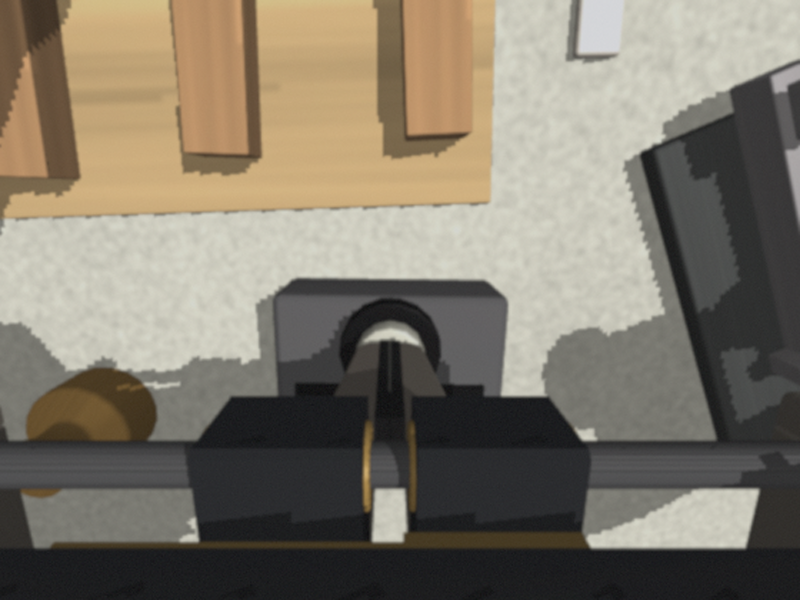

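Emit:
drive_tool(translation=[[0.02, 0, 0], [0.02, 0, 0], [0, 0, 0.02], [0, 0, 0.025], [0, 0, 0], [0, 0, 0], [0, 0, 0], [0, 0, 0], [0, 0, 0], [0, 0, 0]], delta_rot=[[0, 0, 0], [0, 0, 0], [0, 0, 0], [0, 0, 0], [0, 0, 0], [0, 0, 0], [0, 0, 0], [0, 0, 0], [0, 0, 0], [0, 0, 0]])

```text
time_s: 16.28
position: [0.635, 0.0294, 0.0884]
tcp_rot: [-0.001, -3.141, 0.0]
wrist_force: [-0.8, 0.3, 2.2]
finger_gap: 0.007
```

Emit:
drive_tool(translation=[[0, 0, 0.02], [0, 0, 0.01], [0, 0, 0], [0, 0, 0], [0, 0, 0], [0, 0, 0], [0, 0, 0], [0, 0, 0], [0, 0, 0], [0, 0, 0]], delta_rot=[[0, 0, 0], [0, 0, 0], [0, 0, 0], [0, 0, 0], [0, 0, 0], [0, 0, 0], [0, 0, 0], [0, 0, 0], [0, 0, 0], [0, 0, 0]])

```text
time_s: 17.12
position: [0.6351, 0.0294, 0.0854]
tcp_rot: [0.002, 3.142, 0.0]
wrist_force: [-1.2, -0.6, 3.6]
finger_gap: 0.006
```

Emit:
drive_tool(translation=[[0, 0, 0.015], [0, 0, 0], [0, 0, 0], [0, 0, 0], [0, 0, 0], [0, 0, 0], [0, 0, 0], [0, 0, 0], [0, 0, 0], [0, 0, 0]], delta_rot=[[0, 0, 0], [0, 0, 0], [0, 0, 0], [0, 0, 0], [0, 0, 0], [0, 0, 0], [0, 0, 0], [0, 0, 0], [0, 0, 0], [0, 0, 0]])

```text
time_s: 17.95
position: [0.6351, 0.0294, 0.0839]
tcp_rot: [0.002, 3.141, 0.0]
wrist_force: [-0.8, 0.6, 3.8]
finger_gap: 0.003
```

Emit:
drive_tool(translation=[[0, 0, -0.1], [0, 0, -0.3], [0, 0, -0.4], [0, 0, -0.2], [0, 0, 0], [0, 0, 0], [0, 0, 0], [0, 0, 0], [0, 0, 0], [0, 0, 0]], delta_rot=[[0, 0, 0], [0, 0, 0], [0, 0, 0], [0, 0, 0], [0, 0, 0], [0, 0, 0], [0, 0, 0], [0, 0, 0], [0, 0, 0], [0, 0, 0]], hand=0)

```text
time_s: 18.78
position: [0.6344, 0.0294, 0.1826]
tcp_rot: [-0.001, -3.14, 0.0]
wrist_force: [0.4, -1.4, -0.1]
finger_gap: 0.497
```

```bash
python3 - <<'E'
from h import *
plan(([.5370,.2098,.185],112.9,8),([.5370,.2098,.185],112.9,2),([.537,.2098,.064],112.9,7),([.5370,.2098,.064],112.9,3))
E
```

```text
from [0.6344 0.0294 0.1826] psi 89.95 t 18.8
T [[0.122, 0.225, -0.003], [0.111, 0.231, -0.003], [0.099, 0.236, -0.003], [0.087, 0.241, -0.003], [0.075, 0.245, -0.003], [0.062, 0.249, -0.003], [0.05, 0.251, -0.003], [0.037, 0.254, -0.003], [0.0, 0.0, 0.0], [0.0, 0.0, 0.0]]
W [[0.0, -0.0, -0.064], [0.0, -0.0, -0.064], [0.0, -0.0, -0.064], [0.0, -0.0, -0.064], [0.0, -0.0, -0.064], [0.0, -0.0, -0.064], [0.0, -0.0, -0.064], [0.0, -0.0, -0.064], [0.0, 0.0, 0.0], [0.0, 0.0, 0.0]]
T [[0.0, 0.0, 0.173], [0.0, 0.0, 0.173], [0.0, 0.0, 0.173], [0.0, 0.0, 0.173], [0.0, 0.0, 0.173], [0.0, 0.0, 0.173], [0.0, 0.0, 0.173], [0.0, 0.0, 0.0], [0.0, 0.0, 0.0], [0.0, 0.0, 0.0]]
W [[0.0, 0.0, 0.0], [0.0, 0.0, 0.0], [0.0, 0.0, 0.0], [0.0, 0.0, 0.0], [0.0, 0.0, 0.0], [0.0, 0.0, 0.0], [0.0, 0.0, 0.0], [0.0, 0.0, 0.0], [0.0, 0.0, 0.0], [0.0, 0.0, 0.0]]
```

Emit:
drive_tool(translation=[[0.12, 0.225, 0], [0.11, 0.23, 0], [0.1, 0.235, 0], [0.087, 0.24, 0], [0.075, 0.245, 0], [0.062, 0.25, 0], [0.05, 0.25, 0], [0.037, 0.255, 0], [0, 0, 0], [0, 0, 0]], delta_rot=[[0, 0, -0.064], [0, 0, -0.064], [0, 0, -0.064], [0, 0, -0.064], [0, 0, -0.064], [0, 0, -0.064], [0, 0, -0.064], [0, 0, -0.064], [0, 0, 0], [0, 0, 0]])

```text
time_s: 19.62
position: [0.537, 0.2103, 0.1834]
tcp_rot: [0.629, -3.077, 0.0]
wrist_force: [0.2, -0.5, 0.0]
finger_gap: 0.498
```

Emit:
drive_tool(translation=[[0, 0, 0], [0, 0, 0.17], [0, 0, 0.17], [0, 0, 0.17], [0, 0, 0.17], [0, 0, 0.17], [0, 0, 0.17], [0, 0, 0.1], [0, 0, 0], [0, 0, 0]], delta_rot=[[0, 0, 0], [0, 0, 0], [0, 0, 0], [0, 0, 0], [0, 0, 0], [0, 0, 0], [0, 0, 0], [0, 0, 0], [0, 0, 0], [0, 0, 0]])

```text
time_s: 20.45
position: [0.5378, 0.2088, 0.0717]
tcp_rot: [0.624, -3.078, 0.0]
wrist_force: [0.3, -0.8, 0.7]
finger_gap: 0.502
```

```bash
python3 - <<'E'
from h import *
plan(([.5370,.2098,.0645],112.9,10))
E
```

```text
from [0.5378 0.2088 0.0717] psi 112.92 t 20.4
T [[0.0, 0.001, 0.007], [0.0, 0.001, 0.007], [0.0, 0.001, 0.007], [0.0, 0.001, 0.007], [0.0, 0.001, 0.007], [0.0, 0.001, 0.007], [0.0, 0.001, 0.007], [0.0, 0.001, 0.007], [0.0, 0.001, 0.007], [0.0, 0.001, 0.007]]
W [[-0.0, -0.0, 0.0], [-0.0, -0.0, 0.0], [-0.0, -0.0, 0.0], [-0.0, -0.0, 0.0], [-0.0, -0.0, 0.0], [-0.0, -0.0, 0.0], [-0.0, -0.0, 0.0], [-0.0, -0.0, 0.0], [-0.0, -0.0, 0.0], [-0.0, -0.0, 0.0]]
```

Emit:
drive_tool(translation=[[0, 0.002, 0.015], [0, 0.002, 0.015], [0, 0.002, 0.015], [0, 0.002, 0.015], [0, 0, 0.01], [0, 0, 0], [0, 0, 0], [0, 0, 0], [0, 0, 0], [0, 0, 0]], delta_rot=[[0, 0, 0], [0, 0, 0], [0, 0, 0], [0, 0, 0], [0, 0, 0], [0, 0, 0], [0, 0, 0], [0, 0, 0], [0, 0, 0], [0, 0, 0]], hand=-1)

```text
time_s: 21.28
position: [0.5377, 0.2104, 0.066]
tcp_rot: [-0.626, 3.078, 0.0]
wrist_force: [-2.7, -2.0, 10.8]
finger_gap: 0.215
```

Emit:
drive_tool(translation=[[0, 0, 0], [0, 0, 0], [0, 0, 0], [0, 0, -0.005], [0.05, 0, 0], [0.1, 0, 0], [0.15, 0, 0], [0.15, 0, 0], [0.15, 0, 0], [0.15, 0, 0]], delta_rot=[[0, 0, 0], [0, 0, 0], [0, 0, 0], [0, 0, 0], [0, 0, 0], [0, 0, 0], [0, 0, 0], [0, 0, 0], [0, 0, 0], [0, 0, 0]])

```text
time_s: 22.12
position: [0.4682, 0.1809, 0.0657]
tcp_rot: [-0.626, 3.077, 0.001]
wrist_force: [1.8, 0.3, 0.6]
finger_gap: 0.22
```

Emit:
drive_tool(translation=[[0.1, 0, 0], [0, 0, 0], [0, 0, -0.15], [0, 0, -0.2], [0, 0, -0.2], [0, 0, -0.2], [0, 0, 0], [0, 0, 0], [0, 0, 0], [0, 0, 0]], delta_rot=[[0, 0, 0], [0, 0, 0], [0, 0, 0], [0, 0, 0], [0, 0, 0], [0, 0, 0], [0, 0, 0], [0, 0, 0], [0, 0, 0], [0, 0, 0]])

```text
time_s: 22.95
position: [0.4582, 0.1767, 0.1389]
tcp_rot: [0.625, -3.076, 0.001]
wrist_force: [0.3, 0.4, -3.3]
finger_gap: 0.215
```

```bash
python3 - <<'E'
from h import *
a=np.radians(46.2);x=np.array([np.cos(a),np.sin(a)]);P=np.array([.4735,.4065])
t=list(P-.052*x)
print(t)
plan((t+[.139],136.2,8),(t+[.139],136.2,2),(t+[.053],136.2,7),(t+[.053],136.2,3))
E
```

```text
[np.float64(0.4375085549587388), np.float64(0.3689684681388851)]
from [0.4582 0.1767 0.1389] psi 112.99 t 22.9
T [[-0.07, 0.231, -0.0], [-0.082, 0.228, -0.0], [-0.093, 0.223, -0.0], [-0.104, 0.218, -0.0], [-0.115, 0.213, -0.0], [-0.126, 0.206, -0.0], [-0.136, 0.2, -0.0], [-0.146, 0.193, -0.0], [0.0, 0.0, 0.0], [0.0, 0.0, 0.0]]
W [[0.0, -0.0, -0.064], [0.0, -0.0, -0.064], [0.0, -0.0, -0.064], [0.0, -0.0, -0.064], [0.0, -0.0, -0.064], [0.0, -0.0, -0.064], [0.0, -0.0, -0.064], [0.0, -0.0, -0.064], [0.0, 0.0, 0.0], [0.0, 0.0, 0.0]]
T [[0.0, 0.0, 0.123], [0.0, 0.0, 0.123], [0.0, 0.0, 0.123], [0.0, 0.0, 0.123], [0.0, 0.0, 0.123], [0.0, 0.0, 0.123], [0.0, 0.0, 0.123], [0.0, 0.0, 0.0], [0.0, 0.0, 0.0], [0.0, 0.0, 0.0]]
W [[0.0, 0.0, 0.0], [0.0, 0.0, 0.0], [0.0, 0.0, 0.0], [0.0, 0.0, 0.0], [0.0, 0.0, 0.0], [0.0, 0.0, 0.0], [0.0, 0.0, 0.0], [0.0, 0.0, 0.0], [0.0, 0.0, 0.0], [0.0, 0.0, 0.0]]
```

Emit:
drive_tool(translation=[[-0.07, 0.23, 0], [-0.08, 0.23, 0], [-0.095, 0.225, 0], [-0.105, 0.22, 0], [-0.115, 0.21, 0], [-0.125, 0.205, 0], [-0.135, 0.2, 0], [-0.145, 0.195, 0], [0, 0, 0], [0, 0, 0]], delta_rot=[[0, 0, -0.064], [0, 0, -0.064], [0, 0, -0.064], [0, 0, -0.064], [0, 0, -0.064], [0, 0, -0.064], [0, 0, -0.064], [0, 0, -0.064], [0, 0, 0], [0, 0, 0]])

```text
time_s: 23.78
position: [0.4375, 0.3699, 0.1388]
tcp_rot: [1.23, -2.889, 0.001]
wrist_force: [-0.7, 0.7, -2.4]
finger_gap: 0.212
```

Emit:
drive_tool(translation=[[0, 0, 0], [0, 0, 0], [0, 0, 0.15], [0, 0, 0.15], [0, 0, 0.15], [0, 0, 0.15], [0, 0, 0.15], [0, 0, 0], [0, 0, 0], [0, 0, 0]], delta_rot=[[0, 0, 0], [0, 0, 0], [0, 0, 0], [0, 0, 0], [0, 0, 0], [0, 0, 0], [0, 0, 0], [0, 0, 0], [0, 0, 0], [0, 0, 0]])

```text
time_s: 24.62
position: [0.4388, 0.3692, 0.066]
tcp_rot: [-1.227, 2.892, 0.0]
wrist_force: [-0.3, 0.3, -3.2]
finger_gap: 0.215
```

```bash
python3 - <<'E'
from h import *
plan(([.4375,.369,.053],136.2,5))
E
```

```text
from [0.4388 0.3692 0.066 ] psi 135.98 t 24.6
T [[0.002, 0.002, 0.026], [0.002, 0.002, 0.026], [0.002, 0.002, 0.026], [0.002, 0.002, 0.026], [0.002, 0.002, 0.026]]
W [[-0.0, 0.0, -0.001], [-0.0, 0.0, -0.001], [-0.0, 0.0, -0.001], [-0.0, 0.0, -0.001], [-0.0, 0.0, -0.001]]
```

Emit:
drive_tool(translation=[[0.002, 0.002, 0.026], [0.002, 0.002, 0.026], [0.002, 0.002, 0.026], [0.002, 0.002, 0.026], [0.002, 0.002, 0.024], [0, 0, 0], [0, 0, 0], [0, 0, 0], [0, 0, 0], [0, 0, 0]], delta_rot=[[0, 0, 0], [0, 0, 0], [0, 0, 0], [0, 0, 0], [0, 0, 0], [0, 0, 0], [0, 0, 0], [0, 0, 0], [0, 0, 0], [0, 0, 0]])

```text
time_s: 25.45
position: [0.437, 0.3696, 0.053]
tcp_rot: [-1.228, 2.891, 0.0]
wrist_force: [-2.0, -1.9, 6.5]
finger_gap: 0.217
```

Emit:
drive_tool(translation=[[0, 0, 0], [0, 0, 0], [0, 0, 0], [0, 0, 0], [0, 0, 0], [0, 0, 0], [0, 0, 0], [0, 0, -0.05], [0, 0, -0.15], [0, 0, -0.2]], delta_rot=[[0, 0, 0], [0, 0, 0], [0, 0, 0], [0, 0, 0], [0, 0, 0], [0, 0, 0], [0, 0, 0], [0, 0, 0], [0, 0, 0], [0, 0, 0]], hand=0)

```text
time_s: 26.28
position: [0.4361, 0.3687, 0.092]
tcp_rot: [1.227, -2.889, 0.001]
wrist_force: [0.5, -0.3, -0.1]
finger_gap: 0.498
```

Emit:
drive_tool(translation=[[0, 0, -0.3], [0, 0, -0.3], [0, 0, -0.3], [0, 0, -0.3], [0, 0, -0.3], [0, 0, 0], [0, 0, 0], [0, 0, 0], [0, 0, 0], [0, 0, 0]], delta_rot=[[0, 0, 0], [0, 0, 0], [0, 0, 0], [0, 0, 0], [0, 0, 0], [0, 0, 0], [0, 0, 0], [0, 0, 0], [0, 0, 0], [0, 0, 0]])

```text
time_s: 27.12
position: [0.4363, 0.3689, 0.2412]
tcp_rot: [1.227, -2.889, 0.001]
wrist_force: [-0.6, 0.6, -0.8]
finger_gap: 0.497
```

```bash
python3 - <<'E'
from h import *
c=cam('wrist');im=r.get_image('wrist');cv2.imwrite('pics/m_raw.png',im)
import pickle;pickle.dump(c,open('m.pkl','wb'))
plan(([.46,-.09,.28],90,15),([.46,-.09,.28],90,5))
E
```

```text
from [0.4364 0.369  0.2413] psi 136.02 t 27.2
T [[0.209, -0.224, -0.025], [0.197, -0.235, -0.025], [0.184, -0.245, -0.025], [0.171, -0.254, -0.025], [0.157, -0.263, -0.026], [0.143, -0.271, -0.026], [0.128, -0.278, -0.026], [0.113, -0.285, -0.026], [0.097, -0.291, -0.026], [0.082, -0.295, -0.026]]
W [[-0.0, -0.0, 0.068], [-0.0, -0.0, 0.068], [-0.0, -0.0, 0.068], [-0.0, -0.0, 0.068], [-0.0, -0.0, 0.068], [-0.0, -0.0, 0.068], [-0.0, -0.0, 0.068], [-0.0, -0.0, 0.068], [-0.0, -0.0, 0.068], [-0.0, -0.0, 0.068]]
T [[0.066, -0.299, -0.026], [0.05, -0.302, -0.026], [0.033, -0.305, -0.026], [0.017, -0.306, -0.026], [0.001, -0.306, -0.026], [0.0, 0.0, 0.0], [0.0, 0.0, 0.0], [0.0, 0.0, 0.0], [0.0, 0.0, 0.0], [0.0, 0.0, 0.0]]
W [[-0.0, -0.0, 0.068], [-0.0, -0.0, 0.068], [-0.0, -0.0, 0.068], [-0.0, -0.0, 0.068], [-0.0, -0.0, 0.068], [0.0, 0.0, 0.0], [0.0, 0.0, 0.0], [0.0, 0.0, 0.0], [0.0, 0.0, 0.0], [0.0, 0.0, 0.0]]
```

Emit:
drive_tool(translation=[[0.21, -0.225, -0.025], [0.2, -0.235, -0.025], [0.185, -0.245, -0.025], [0.17, -0.255, -0.025], [0.155, -0.265, -0.025], [0.145, -0.27, -0.025], [0.13, -0.28, -0.025], [0.115, -0.285, -0.025], [0.1, -0.29, -0.025], [0.08, -0.295, -0.025]], delta_rot=[[0, 0, 0.068], [0, 0, 0.068], [0, 0, 0.068], [0, 0, 0.068], [0, 0, 0.068], [0, 0, 0.068], [0, 0, 0.068], [0, 0, 0.068], [0, 0, 0.068], [0, 0, 0.068]])

```text
time_s: 28.0
position: [0.4518, 0.0612, 0.2671]
tcp_rot: [0.418, -3.113, 0.0]
wrist_force: [0.3, -0.7, 0.6]
finger_gap: 0.497
```

Emit:
drive_tool(translation=[[0.065, -0.3, -0.025], [0.05, -0.3, -0.025], [0.035, -0.305, -0.025], [0.015, -0.305, -0.025], [0, -0.305, -0.025], [0, 0, 0], [0, 0, 0], [0, 0, 0], [0, 0, 0], [0, 0, 0]], delta_rot=[[0, 0, 0.068], [0, 0, 0.068], [0, 0, 0.068], [0, 0, 0.068], [0, 0, 0.068], [0, 0, 0], [0, 0, 0], [0, 0, 0], [0, 0, 0], [0, 0, 0]])

```text
time_s: 28.83
position: [0.4604, -0.0888, 0.2798]
tcp_rot: [0.006, -3.141, -0.001]
wrist_force: [-0.3, 0.4, -0.1]
finger_gap: 0.503
```

```bash
python3 - <<'E'
from h import *
import pickle
print(r.read_state()['position'],psi())
c=cam('wrist');im=r.get_image('wrist');cv2.imwrite('pics/g_raw.png',im)
pickle.dump(c,open('g.pkl','wb'))
# below: master picture small in the corner
m=cv2.imread('pics/m_raw.png')
cv2.imwrite('pics/g.png',cv2.resize(im,(800,600),interpolation=cv2.INTER_CUBIC))
E
```

```text
[ 0.46043213 -0.08883573  0.27982596] 90.2355879850548
```

View pics/g.png

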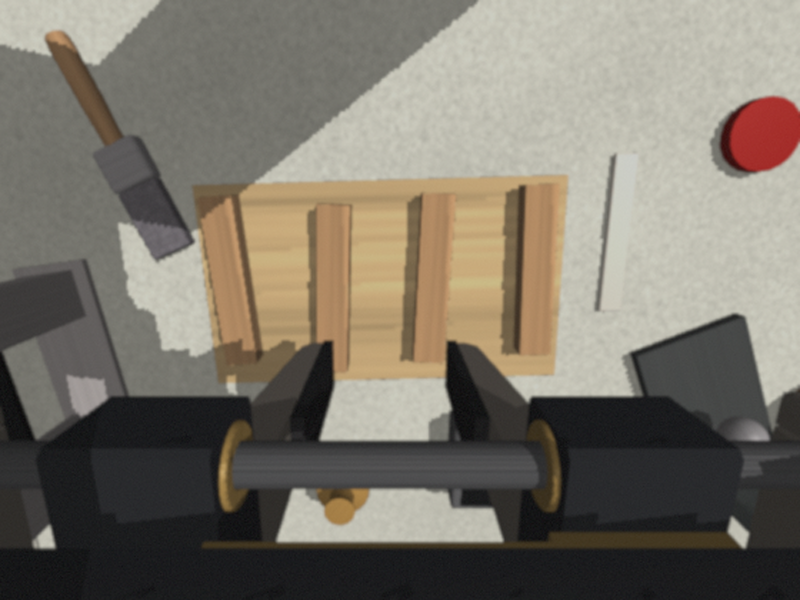

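```bash
python3 - <<'E'
from h import *
import pickle;c=pickle.load(open('g.pkl','rb'))
f=lambda u,v,z:p2w('wrist',(u+.5)/1.4286-.5,(v+.5)/1.4286-.5,z,c)[:2]
ang=lambda a:np.degrees(np.arctan2(a[1],a[0]))
b=np.array([f(*q,.003) for q in[(193,187),(567,177),(554,376),(219,382)]]);print('board',b.mean(0),[np.round(np.hypot(*(b[i]-b[i-1]))*1000) for i in range(4)],[ang(b[i]-b[i-1]) for i in range(4)])
for n,q in dict(A=[(525,185),(553,185),(550,354),(521,353)],B=[(424,194),(452,195),(445,362),(415,360)],C=[(318,205),(350,205),(347,372),(319,370)],D=[(203,200),(234,196),(250,358),(225,362)]).items():
    p=np.array([f(*t,.027) for t in q]);d=(p[2]+p[3]-p[0]-p[1])/2;print(n,p.mean(0),'yaw',ang(d),np.hypot(*d),np.hypot(*(p[0]-p[1])))
# master after return
E
```

```text
board [ 0.48297267 -0.09488079] [np.float64(196.0), np.float64(347.0), np.float64(198.0), np.float64(348.0)] [np.float64(-178.11422721967236), np.float64(91.73159597678499), np.float64(2.0298649719731534), np.float64(-88.65287751761538)]
A [0.46521508 0.04727369] yaw 3.7927786574071423 0.1573238092921313 0.02455583521728473
B [ 0.47353034 -0.0476406 ] yaw -1.0269247634389442 0.15667083899655893 0.024714286098711694
C [ 0.48365042 -0.14068885] yaw -1.8615538910501055 0.1580802631813129 0.02835565597345451
D [ 0.47533654 -0.23764628] yaw 1.7078536597659053 0.15260874493929652 0.02789727581110159
```

```bash
python3 - <<'E'
from h import *
t=[.4127,.0434]
plan((t+[.15],93.8,8),(t+[.15],93.8,2),(t+[.045],93.8,7),(t+[.045],93.8,3))
ct=cam('top');B=lambda U,V,z:p2w('top',(U+.5)/4-.5+205,(V+.5)/4-.5+150,z,ct)[:2]
d=B(454,425.5,.027)-B(428,237.5,.027);print('D yaw top',np.degrees(np.arctan2(*-d[::-1])))
d=B(106,465,.027)-B(88,273.5,.027);print('A yaw top',np.degrees(np.arctan2(*-d[::-1])))
E
```

```text
from [ 0.4605 -0.0889  0.2799] psi 90.24 t 28.9
T [[0.059, 0.166, 0.162], [0.058, 0.166, 0.162], [0.056, 0.166, 0.162], [0.055, 0.167, 0.162], [0.054, 0.167, 0.162], [0.053, 0.168, 0.162], [0.051, 0.168, 0.162], [0.05, 0.169, 0.162], [0.0, 0.0, 0.0], [0.0, 0.0, 0.0]]
W [[0.0, -0.0, -0.01], [0.0, -0.0, -0.01], [0.0, -0.0, -0.01], [0.0, -0.0, -0.01], [0.0, -0.0, -0.01], [0.0, -0.0, -0.01], [0.0, -0.0, -0.01], [0.0, -0.0, -0.01], [0.0, 0.0, 0.0], [0.0, 0.0, 0.0]]
T [[0.0, 0.0, 0.15], [0.0, 0.0, 0.15], [0.0, 0.0, 0.15], [0.0, 0.0, 0.15], [0.0, 0.0, 0.15], [0.0, 0.0, 0.15], [0.0, 0.0, 0.15], [0.0, 0.0, 0.0], [0.0, 0.0, 0.0], [0.0, 0.0, 0.0]]
W [[0.0, 0.0, 0.0], [0.0, 0.0, 0.0], [0.0, 0.0, 0.0], [0.0, 0.0, 0.0], [0.0, 0.0, 0.0], [0.0, 0.0, 0.0], [0.0, 0.0, 0.0], [0.0, 0.0, 0.0], [0.0, 0.0, 0.0], [0.0, 0.0, 0.0]]
D yaw top 2.5010927930249283
A yaw top 2.387770382175005
```

Emit:
drive_tool(translation=[[0.06, 0.165, 0.16], [0.06, 0.165, 0.16], [0.055, 0.165, 0.16], [0.055, 0.165, 0.16], [0.055, 0.165, 0.16], [0.055, 0.17, 0.16], [0.05, 0.17, 0.16], [0.05, 0.17, 0.16], [0, 0, 0], [0, 0, 0]], delta_rot=[[0, 0, -0.01], [0, 0, -0.01], [0, 0, -0.01], [0, 0, -0.01], [0, 0, -0.01], [0, 0, -0.01], [0, 0, -0.01], [0, 0, -0.01], [0, 0, 0], [0, 0, 0]])

```text
time_s: 29.72
position: [0.4119, 0.043, 0.1517]
tcp_rot: [0.107, -3.138, 0.0]
wrist_force: [0.3, -0.3, 0.1]
finger_gap: 0.5
```

Emit:
drive_tool(translation=[[0, 0, 0.15], [0, 0, 0.15], [0, 0, 0.15], [0, 0, 0.15], [0, 0, 0.15], [0, 0, 0.15], [0, 0, 0], [0, 0, 0], [0, 0, 0], [0, 0, 0]], delta_rot=[[0, 0, 0], [0, 0, 0], [0, 0, 0], [0, 0, 0], [0, 0, 0], [0, 0, 0], [0, 0, 0], [0, 0, 0], [0, 0, 0], [0, 0, 0]])

```text
time_s: 30.55
position: [0.4136, 0.0421, 0.0632]
tcp_rot: [-0.102, 3.138, 0.0]
wrist_force: [0.7, -0.3, 0.9]
finger_gap: 0.5
```

```bash
python3 - <<'E'
from h import *
plan(([.4127,.0434,.033],93.4,5))
E
```

```text
from [0.4136 0.0421 0.0632] psi 93.72 t 30.6
T [[0.002, 0.003, 0.06], [0.002, 0.003, 0.06], [0.002, 0.003, 0.06], [0.002, 0.003, 0.06], [0.002, 0.003, 0.06]]
W [[0.0, 0.0, 0.001], [0.0, 0.0, 0.001], [0.0, 0.0, 0.001], [0.0, 0.0, 0.001], [0.0, 0.0, 0.001]]
```

Emit:
drive_tool(translation=[[0.002, 0.002, 0.06], [0.002, 0.002, 0.06], [0.002, 0.002, 0.06], [0.002, 0.002, 0.06], [0.002, 0.002, 0.06], [0, 0, 0], [0, 0, 0], [0, 0, 0], [0, 0, 0], [0, 0, 0]], delta_rot=[[0, 0, 0], [0, 0, 0], [0, 0, 0], [0, 0, 0], [0, 0, 0], [0, 0, 0], [0, 0, 0], [0, 0, 0], [0, 0, 0], [0, 0, 0]])

```text
time_s: 31.38
position: [0.4118, 0.0432, 0.0323]
tcp_rot: [-0.102, 3.139, 0.0]
wrist_force: [-0.1, 0.0, -0.7]
finger_gap: 0.501
```

Emit:
drive_tool(translation=[[0, 0, 0], [0, 0, 0], [0, 0, 0], [0, 0, 0], [0, 0, 0], [0, 0, 0], [0, 0, 0], [0, 0, 0], [0, 0, 0], [0, 0, 0]], delta_rot=[[0, 0, 0], [0, 0, 0], [0, 0, 0], [0, 0, 0], [0, 0, 0], [0, 0, 0], [0, 0, 0], [0, 0, 0], [0, 0, 0], [0, 0, 0]], hand=-1)

```text
time_s: 32.22
position: [0.4116, 0.0432, 0.0322]
tcp_rot: [-0.102, 3.14, 0.0]
wrist_force: [-0.8, 1.0, 4.4]
finger_gap: 0.327
```

Emit:
drive_tool(translation=[[0, 0, 0], [0, 0, -0.1], [0, 0, -0.2], [0, 0, -0.2], [0, 0, -0.2], [0, 0, -0.2], [0, 0, 0], [0, 0, 0], [0, 0, 0], [0, 0, 0]], delta_rot=[[0, 0, 0], [0, 0, 0], [0, 0, 0], [0, 0, 0], [0, 0, 0], [0, 0, 0], [0, 0, 0], [0, 0, 0], [0, 0, 0], [0, 0, 0]])

```text
time_s: 33.05
position: [0.4107, 0.043, 0.121]
tcp_rot: [0.102, -3.138, 0.0]
wrist_force: [-0.9, -0.3, -0.2]
finger_gap: 0.323
```

```bash
python3 - <<'E'
from h import *
a=np.radians(22.9);x=np.array([np.cos(a),np.sin(a)]);C=np.array([.6165,.244])
p=list(C-.172*x)
plan((p+[.12],112.9,7),(p+[.12],112.9,3),(p+[.055],112.9,6),(p+[.055],112.9,4))
E
```

```text
from [0.4107 0.043  0.121 ] psi 93.73 t 33.0
T [[-0.08, 0.187, 0.001], [-0.089, 0.183, 0.001], [-0.097, 0.178, 0.001], [-0.106, 0.173, 0.001], [-0.114, 0.168, 0.001], [-0.122, 0.162, 0.001], [-0.13, 0.156, 0.001], [0.0, 0.0, 0.0], [0.0, 0.0, 0.0], [0.0, 0.0, 0.0]]
W [[0.0, -0.0, -0.061], [0.0, -0.0, -0.061], [0.0, -0.0, -0.061], [0.0, -0.0, -0.061], [0.0, -0.0, -0.061], [0.0, -0.0, -0.061], [0.0, -0.0, -0.061], [0.0, 0.0, 0.0], [0.0, 0.0, 0.0], [0.0, 0.0, 0.0]]
T [[0.0, 0.0, 0.108], [0.0, 0.0, 0.108], [0.0, 0.0, 0.108], [0.0, 0.0, 0.108], [0.0, 0.0, 0.108], [0.0, 0.0, 0.108], [0.0, 0.0, 0.0], [0.0, 0.0, 0.0], [0.0, 0.0, 0.0], [0.0, 0.0, 0.0]]
W [[0.0, 0.0, 0.0], [0.0, 0.0, 0.0], [0.0, 0.0, 0.0], [0.0, 0.0, 0.0], [0.0, 0.0, 0.0], [0.0, 0.0, 0.0], [0.0, 0.0, 0.0], [0.0, 0.0, 0.0], [0.0, 0.0, 0.0], [0.0, 0.0, 0.0]]
```

Emit:
drive_tool(translation=[[-0.08, 0.185, 0], [-0.09, 0.185, 0], [-0.095, 0.18, 0], [-0.105, 0.175, 0], [-0.115, 0.17, 0], [-0.12, 0.16, 0], [-0.13, 0.155, 0], [0, 0, 0], [0, 0, 0], [0, 0, 0]], delta_rot=[[0, 0, -0.061], [0, 0, -0.061], [0, 0, -0.061], [0, 0, -0.061], [0, 0, -0.061], [0, 0, -0.061], [0, 0, -0.061], [0, 0, 0], [0, 0, 0], [0, 0, 0]])

```text
time_s: 33.88
position: [0.4576, 0.1767, 0.121]
tcp_rot: [0.623, -3.077, 0.001]
wrist_force: [-0.0, -0.7, -1.3]
finger_gap: 0.323
```

Emit:
drive_tool(translation=[[0, 0, 0], [0, 0, 0.11], [0, 0, 0.11], [0, 0, 0.11], [0, 0, 0.11], [0, 0, 0.11], [0, 0, 0.11], [0, 0, 0], [0, 0, 0], [0, 0, 0]], delta_rot=[[0, 0, 0], [0, 0, 0], [0, 0, 0], [0, 0, 0], [0, 0, 0], [0, 0, 0], [0, 0, 0], [0, 0, 0], [0, 0, 0], [0, 0, 0]])

```text
time_s: 34.72
position: [0.4588, 0.1774, 0.0561]
tcp_rot: [0.625, -3.079, 0.0]
wrist_force: [-0.0, -0.1, -1.3]
finger_gap: 0.319
```

```bash
python3 - <<'E'
from h import *
a=np.radians(22.9);x=np.array([np.cos(a),np.sin(a)]);C=np.array([.6165,.244])
p=list(C-.172*x)
plan((p+[.0445],112.9,5),(list(C-.100*x)+[.0445],112.9,10))
E
```

```text
from [0.4588 0.1774 0.0561] psi 112.94 t 34.7
T [[0.002, -0.0, 0.023], [0.002, -0.0, 0.023], [0.002, -0.0, 0.023], [0.002, -0.0, 0.023], [0.002, -0.0, 0.023], [-0.072, -0.0, 0.0], [-0.072, -0.0, 0.0], [-0.072, -0.0, 0.0], [-0.072, -0.0, 0.0], [-0.072, -0.0, 0.0]]
W [[-0.0, -0.0, 0.0], [-0.0, -0.0, 0.0], [-0.0, -0.0, 0.0], [-0.0, -0.0, 0.0], [-0.0, -0.0, 0.0], [0.0, 0.0, 0.0], [0.0, 0.0, 0.0], [0.0, 0.0, 0.0], [0.0, 0.0, 0.0], [0.0, 0.0, 0.0]]
T [[-0.072, -0.0, 0.0], [-0.072, -0.0, 0.0], [-0.072, -0.0, 0.0], [-0.072, -0.0, 0.0], [-0.072, -0.0, 0.0]]
W [[0.0, 0.0, 0.0], [0.0, 0.0, 0.0], [0.0, 0.0, 0.0], [0.0, 0.0, 0.0], [0.0, 0.0, 0.0]]
```

Emit:
drive_tool(translation=[[0, 0, 0.023], [0, 0, 0.023], [0, 0, 0.023], [0, 0, 0.023], [0, 0, 0.022], [0, 0, 0], [0, 0, 0], [0, 0, 0], [0, 0, 0], [0, 0, 0]], delta_rot=[[0, 0, 0], [0, 0, 0], [0, 0, 0], [0, 0, 0], [0, 0, 0], [0, 0, 0], [0, 0, 0], [0, 0, 0], [0, 0, 0], [0, 0, 0]])

```text
time_s: 35.55
position: [0.4586, 0.1774, 0.0448]
tcp_rot: [-0.625, 3.079, -0.0]
wrist_force: [0.6, 0.3, -1.7]
finger_gap: 0.322
```

Emit:
drive_tool(translation=[[-0.06, 0, 0], [-0.07, 0, 0], [-0.07, 0, 0], [-0.07, 0, 0], [-0.07, 0, 0], [-0.07, 0, 0], [-0.07, 0, 0], [-0.07, 0, 0], [-0.07, 0, 0], [-0.05, 0, 0]], delta_rot=[[0, 0, 0], [0, 0, 0], [0, 0, 0], [0, 0, 0], [0, 0, 0], [0, 0, 0], [0, 0, 0], [0, 0, 0], [0, 0, 0], [0, 0, 0]])

```text
time_s: 36.38
position: [0.5213, 0.2039, 0.0446]
tcp_rot: [-0.625, 3.078, 0.0]
wrist_force: [-1.8, -0.3, -2.4]
finger_gap: 0.325
```

Emit:
drive_tool(translation=[[-0.02, 0, 0], [-0.02, 0, 0], [0, 0, 0], [0, 0, 0], [0, 0, 0], [0, 0, 0], [0, 0, 0], [0, 0, 0], [0, 0, 0], [0, 0, 0]], delta_rot=[[0, 0, 0], [0, 0, 0], [0, 0, 0], [0, 0, 0], [0, 0, 0], [0, 0, 0], [0, 0, 0], [0, 0, 0], [0, 0, 0], [0, 0, 0]])

```text
time_s: 37.22
position: [0.5231, 0.2047, 0.0444]
tcp_rot: [0.624, -3.077, 0.0]
wrist_force: [-3.4, -2.0, -1.7]
finger_gap: 0.324
```

Emit:
drive_tool(translation=[[-0.02, 0, 0], [-0.02, 0, 0], [-0.01, 0, 0], [0, 0, 0], [0, 0, 0], [0, 0, 0], [0, 0, 0], [0, 0, 0], [0, 0, 0], [0, 0, 0]], delta_rot=[[0, 0, 0], [0, 0, 0], [0, 0, 0], [0, 0, 0], [0, 0, 0], [0, 0, 0], [0, 0, 0], [0, 0, 0], [0, 0, 0], [0, 0, 0]])

```text
time_s: 38.05
position: [0.5234, 0.2048, 0.0442]
tcp_rot: [0.623, -3.068, 0.003]
wrist_force: [-19.2, -7.7, 15.1]
finger_gap: 0.324
```

Emit:
drive_tool(translation=[[-0.01, 0, 0], [-0.01, 0, 0], [-0.01, 0, 0], [0, 0, 0], [0, 0, 0], [0, 0, 0], [0, 0, 0], [0, 0, 0], [0, 0, 0], [0, 0, 0]], delta_rot=[[0, 0, 0], [0, 0, 0], [0, 0, 0], [0, 0, 0], [0, 0, 0], [0, 0, 0], [0, 0, 0], [0, 0, 0], [0, 0, 0], [0, 0, 0]])

```text
time_s: 38.88
position: [0.5239, 0.2051, 0.044]
tcp_rot: [0.622, -3.064, 0.005]
wrist_force: [-25.8, -11.0, 23.1]
finger_gap: 0.329
```

Emit:
drive_tool(translation=[[0.02, 0, 0], [0.02, 0, 0], [0.01, 0, 0], [0, 0, 0], [0, 0, 0], [0, 0, 0], [0, 0, 0], [0, 0, 0], [0, 0, 0], [0, 0, 0]], delta_rot=[[0, 0, 0], [0, 0, 0], [0, 0, 0], [0, 0, 0], [0, 0, 0], [0, 0, 0], [0, 0, 0], [0, 0, 0], [0, 0, 0], [0, 0, 0]])

```text
time_s: 39.72
position: [0.5236, 0.205, 0.044]
tcp_rot: [0.624, -3.072, 0.002]
wrist_force: [-10.7, -5.0, 3.6]
finger_gap: 0.324
```

Emit:
drive_tool(translation=[[0, 0, 0], [0, 0, 0], [0, 0, 0], [0, 0, 0], [0, 0, 0], [0, 0, 0], [0, 0, 0], [0, 0, 0], [0, 0, -0.1], [0, 0, -0.3]], delta_rot=[[0, 0, 0], [0, 0, 0], [0, 0, 0], [0, 0, 0], [0, 0, 0], [0, 0, 0], [0, 0, 0], [0, 0, 0], [0, 0, 0], [0, 0, 0]], hand=0)

```text
time_s: 40.55
position: [0.5243, 0.2052, 0.0822]
tcp_rot: [0.623, -3.073, 0.002]
wrist_force: [-0.5, -0.4, 0.4]
finger_gap: 0.499
```

Emit:
drive_tool(translation=[[0, 0, -0.35], [0, 0, -0.35], [0, 0, -0.2], [0, 0, 0], [0, 0, 0], [0, 0, 0], [0, 0, 0], [0, 0, 0], [0, 0, 0], [0, 0, 0]], delta_rot=[[0, 0, 0], [0, 0, 0], [0, 0, 0], [0, 0, 0], [0, 0, 0], [0, 0, 0], [0, 0, 0], [0, 0, 0], [0, 0, 0], [0, 0, 0]])

```text
time_s: 41.38
position: [0.5264, 0.2061, 0.1739]
tcp_rot: [0.624, -3.077, 0.0]
wrist_force: [-0.4, 0.4, -0.0]
finger_gap: 0.501
```

```bash
python3 - <<'E'
from h import *
im=r.get_image('scene');cv2.imwrite('pics/h_raw.png',im)
a=cv2.resize(im[200:340,350:520],None,fx=4,fy=4,interpolation=cv2.INTER_CUBIC)
cv2.imwrite('pics/h.png',a)
E
```

```text
(no output)
```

View pics/h.png

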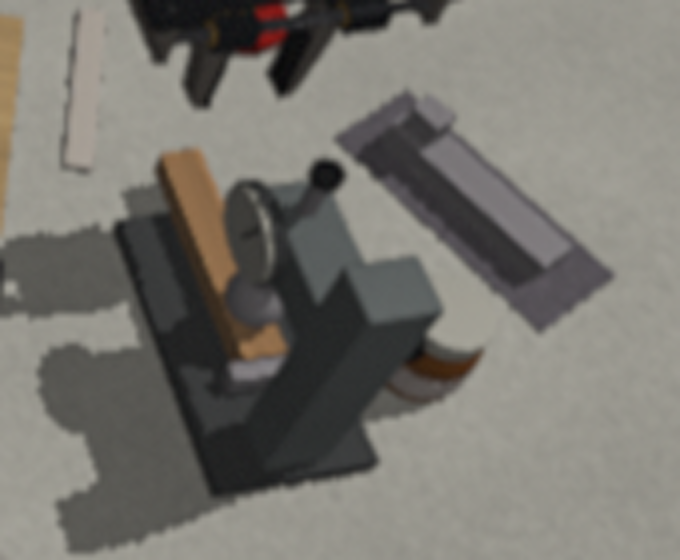

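```bash
python3 - <<'E'
from h import *
plan(([.50,.15,.26],110,4),([.624,-.40,.32],98.3,16),([.624,-.40,.32],98.3,10))
E
```

```text
from [0.5265 0.2061 0.174 ] psi 112.94 t 41.4
T [[0.116, -0.103, -0.215], [0.115, -0.105, -0.215], [0.113, -0.106, -0.215], [0.112, -0.108, -0.215], [0.045, -0.35, -0.038], [0.04, -0.35, -0.037], [0.036, -0.351, -0.037], [0.031, -0.351, -0.037], [0.027, -0.351, -0.037], [0.022, -0.352, -0.037]]
W [[0.0, -0.0, 0.016], [0.0, -0.0, 0.016], [0.0, -0.0, 0.016], [0.0, -0.0, 0.016], [0.0, 0.0, 0.016], [0.0, 0.0, 0.016], [0.0, 0.0, 0.016], [0.0, 0.0, 0.016], [0.0, 0.0, 0.016], [0.0, 0.0, 0.016]]
T [[0.018, -0.352, -0.037], [0.013, -0.352, -0.037], [0.009, -0.352, -0.037], [0.004, -0.352, -0.037], [-0.0, -0.352, -0.037], [-0.005, -0.352, -0.037], [-0.009, -0.352, -0.037], [-0.014, -0.352, -0.037], [-0.018, -0.352, -0.037], [-0.023, -0.352, -0.037]]
W [[0.0, 0.0, 0.016], [0.0, 0.0, 0.016], [0.0, 0.0, 0.016], [0.0, 0.0, 0.016], [0.0, 0.0, 0.016], [0.0, 0.0, 0.016], [0.0, 0.0, 0.016], [0.0, 0.0, 0.016], [0.0, 0.0, 0.016], [0.0, 0.0, 0.016]]
T [[0.0, 0.0, 0.0], [0.0, 0.0, 0.0], [0.0, 0.0, 0.0], [0.0, 0.0, 0.0], [0.0, 0.0, 0.0], [0.0, 0.0, 0.0], [0.0, 0.0, 0.0], [0.0, 0.0, 0.0], [0.0, 0.0, 0.0], [0.0, 0.0, 0.0]]
W [[0.0, 0.0, 0.0], [0.0, 0.0, 0.0], [0.0, 0.0, 0.0], [0.0, 0.0, 0.0], [0.0, 0.0, 0.0], [0.0, 0.0, 0.0], [0.0, 0.0, 0.0], [0.0, 0.0, 0.0], [0.0, 0.0, 0.0], [0.0, 0.0, 0.0]]
```

Emit:
drive_tool(translation=[[0.115, -0.105, -0.215], [0.115, -0.105, -0.215], [0.115, -0.105, -0.215], [0.11, -0.105, -0.215], [0.045, -0.35, -0.037], [0.04, -0.35, -0.037], [0.036, -0.35, -0.037], [0.031, -0.35, -0.037], [0.027, -0.35, -0.037], [0.022, -0.35, -0.037]], delta_rot=[[0, 0, 0.016], [0, 0, 0.016], [0, 0, 0.016], [0, 0, 0.016], [0, 0, 0.016], [0, 0, 0.016], [0, 0, 0.016], [0, 0, 0.016], [0, 0, 0.016], [0, 0, 0.016]])

```text
time_s: 42.27
position: [0.547, -0.0572, 0.283]
tcp_rot: [0.429, -3.112, -0.0]
wrist_force: [1.3, 0.2, -0.5]
finger_gap: 0.5
```

Emit:
drive_tool(translation=[[0.018, -0.35, -0.037], [0.013, -0.35, -0.037], [0.009, -0.35, -0.037], [0.004, -0.35, -0.037], [0, -0.35, -0.037], [-0.005, -0.35, -0.037], [-0.009, -0.35, -0.037], [-0.014, -0.35, -0.037], [-0.018, -0.35, -0.037], [-0.023, -0.35, -0.037]], delta_rot=[[0, 0, 0.016], [0, 0, 0.016], [0, 0, 0.016], [0, 0, 0.016], [0, 0, 0.016], [0, 0, 0.016], [0, 0, 0.016], [0, 0, 0.016], [0, 0, 0.016], [0, 0, 0.016]])

```text
time_s: 43.1
position: [0.6252, -0.3986, 0.3196]
tcp_rot: [0.233, -3.133, -0.001]
wrist_force: [0.8, -0.1, -0.1]
finger_gap: 0.501
```

Emit:
drive_tool(translation=[[0, 0, 0], [0, 0, 0], [0, 0, 0], [0, 0, 0], [0, 0, 0], [0, 0, 0], [0, 0, 0], [0, 0, 0], [0, 0, 0], [0, 0, 0]], delta_rot=[[0, 0, 0], [0, 0, 0], [0, 0, 0], [0, 0, 0], [0, 0, 0], [0, 0, 0], [0, 0, 0], [0, 0, 0], [0, 0, 0], [0, 0, 0]])

```text
time_s: 43.93
position: [0.6252, -0.3967, 0.32]
tcp_rot: [-0.234, 3.133, -0.0]
wrist_force: [0.3, 0.5, 0.3]
finger_gap: 0.502
```

```bash
python3 - <<'E'
from h import *
import pickle
print(r.read_state()['position'],psi())
c=cam('wrist');im=r.get_image('wrist');cv2.imwrite('pics/i_raw.png',im)
pickle.dump(c,open('i.pkl','wb'))
cv2.imwrite('pics/i.png',cv2.resize(im,(800,600),interpolation=cv2.INTER_CUBIC))
E
```

```text
[ 0.62520456 -0.396717    0.31997147] 98.55210883077821
```

View pics/i.png

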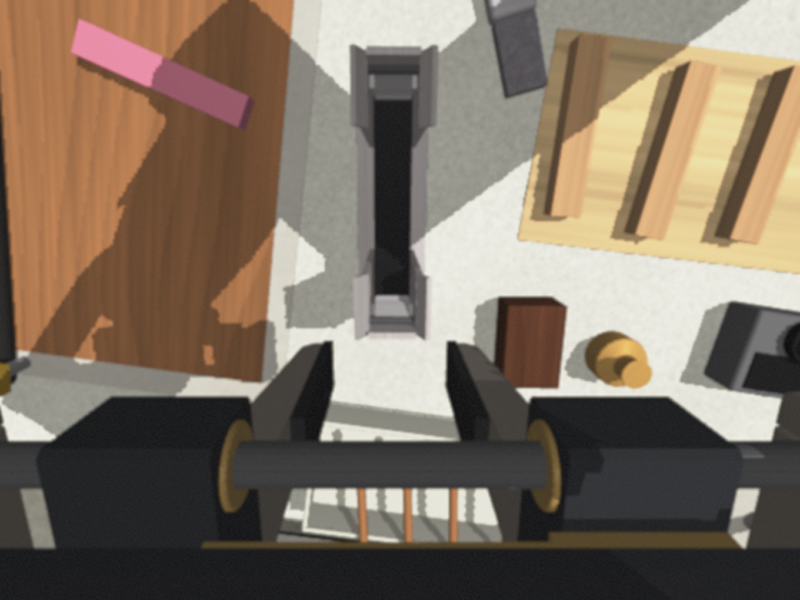

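```bash
cat > mg.py <<'E'
from h import *
import pickle;c=pickle.load(open('i.pkl','rb'))
f=lambda u,v,z:p2w('wrist',(u+.5)/1.4286-.5,(v+.5)/1.4286-.5,z,c)[:2]
ang=lambda a:np.degrees(np.arctan2(a[1],a[0]))
E
python3 - <<'E'
from mg import *
n=f(394,99,.124);g=f(391.5,294,.124);print('lips',n,g,(n+g)/2,np.hypot(*(g-n)),ang(g-n))
n=(f(351,46,.163)+f(438,46,.163))/2;g=(f(356,338,.163)+f(427,338,.163))/2;print('tops',n,g,(n+g)/2,np.hypot(*(g-n)),ang(g-n),np.hypot(*(f(351,46,.163)-f(438,46,.163))),np.hypot(*(f(356,338,.163)-f(427,338,.163))))
print('slot w',np.hypot(*(f(375,110,.124)-f(413,110,.124))),np.hypot(*(f(373,280,.124)-f(410,280,.124))))
print('btn',r.read_state()['time_s'])
im=cv2.imread('pics/i_raw.png')[25:245,230:320]
a=cv2.resize(im,None,fx=5.4,fy=5.4,interpolation=cv2.INTER_CUBIC)
a=np.hstack([a[:594],a[594:] if 0 else a[594:594+0].reshape(0,0,3) if 0 else a[594:].repeat(1,0)]) if 0 else a
h=len(a)//2; cv2.imwrite('pics/j.png',cv2.resize(np.hstack([a[:h],a[h:2*h]]),(800,int(800*h/(2*a.shape[1])))));print(a.shape,800/(2*a.shape[1])*5.4)
E
```

```text
lips [ 0.49410747 -0.4132575 ] [ 0.6366905  -0.39341681] [ 0.56539898 -0.40333716] 0.14395683615067326 7.921942515153492
tops [ 0.4712265  -0.41686407] [ 0.66017247 -0.39004552] [ 0.56569948 -0.4034548 ] 0.19083975958565838 8.078467995945054 0.05397787923155162 0.05161419040849843
slot w 0.027475344382439988 0.02933822152926716
btn 43.9833
(1188, 486, 3) 4.444444444444445
```

View pics/j.png

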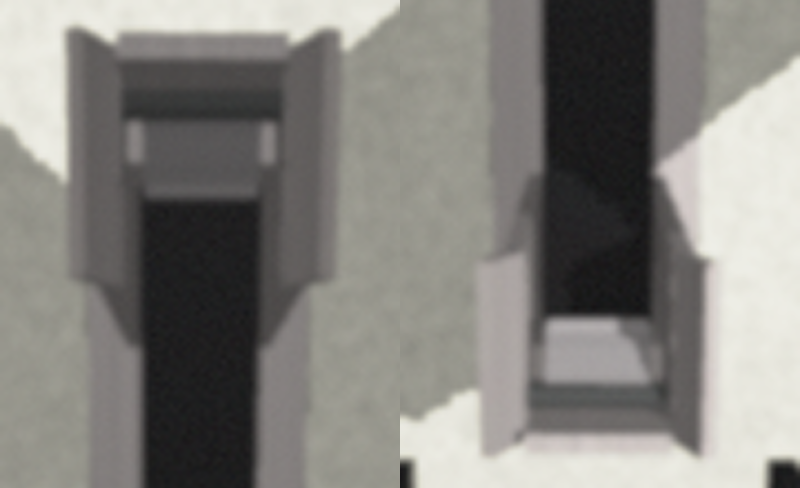

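```bash
python3 - <<'E'
from mg import *
for n,q in dict(D=[(580,36),(609,38),(578,217),(552,214)],C=[(692,62),(718,65),(662,239),(637,234)],B=[(795,67),(822,70),(752,243),(730,238)]).items():
    p=np.array([f(*t,.027) for t in q]);d=(p[2]+p[3]-p[0]-p[1])/2;print(n,p.mean(0),'yaw',ang(d),np.hypot(*d),np.hypot(*(p[0]-p[1])))
plan(([.475,-.2375,.25],92,10))
plan(([.475,-.2375,.32],92,6),([.475,-.2375,.06],92,9),([.475,-.2375,.06],92,5))
E
```

```text
D [ 0.47726544 -0.2393699 ] yaw 4.557206036391906 0.15706224740886504 0.026140652652489497
C [ 0.48396789 -0.14310608] yaw -1.4958404128655391 0.1581246401079996 0.024103294030078073
B [ 0.47407918 -0.05040837] yaw -2.6104454855534427 0.15854669565034174 0.025214721920095395
from [ 0.6252 -0.3968  0.32  ] psi 98.55 t 44.0
T [[0.125, 0.18, 0.07], [0.127, 0.178, 0.07], [0.129, 0.177, 0.07], [0.131, 0.175, 0.07], [0.133, 0.174, 0.07], [0.135, 0.172, 0.07], [0.137, 0.171, 0.07], [0.139, 0.169, 0.07], [0.141, 0.168, 0.07], [0.143, 0.166, 0.07]]
W [[-0.0, 0.0, 0.015], [-0.0, 0.0, 0.015], [-0.0, 0.0, 0.015], [-0.0, 0.0, 0.015], [-0.0, 0.0, 0.015], [-0.0, 0.0, 0.015], [-0.0, 0.0, 0.015], [-0.0, 0.0, 0.015], [-0.0, 0.0, 0.015], [-0.0, 0.0, 0.015]]
from [ 0.6252 -0.3968  0.32  ] psi 98.55 t 44.0
T [[0.208, 0.3, -0.0], [0.214, 0.296, -0.0], [0.219, 0.292, -0.0], [0.225, 0.287, -0.0], [0.23, 0.283, -0.0], [0.236, 0.279, -0.0], [0.0, 0.0, 0.289], [0.0, 0.0, 0.289], [0.0, 0.0, 0.289], [0.0, 0.0, 0.289]]
W [[-0.0, 0.0, 0.024], [-0.0, 0.0, 0.024], [-0.0, 0.0, 0.024], [-0.0, 0.0, 0.024], [-0.0, 0.0, 0.024], [-0.0, 0.0, 0.024], [0.0, 0.0, 0.0], [0.0, 0.0, 0.0], [0.0, 0.0, 0.0], [0.0, 0.0, 0.0]]
T [[0.0, 0.0, 0.289], [0.0, 0.0, 0.289], [0.0, 0.0, 0.289], [0.0, 0.0, 0.289], [0.0, 0.0, 0.289], [0.0, 0.0, 0.0], [0.0, 0.0, 0.0], [0.0, 0.0, 0.0], [0.0, 0.0, 0.0], [0.0, 0.0, 0.0]]
W [[0.0, 0.0, 0.0], [0.0, 0.0, 0.0], [0.0, 0.0, 0.0], [0.0, 0.0, 0.0], [0.0, 0.0, 0.0], [0.0, 0.0, 0.0], [0.0, 0.0, 0.0], [0.0, 0.0, 0.0], [0.0, 0.0, 0.0], [0.0, 0.0, 0.0]]
```

Emit:
drive_tool(translation=[[0.205, 0.3, 0], [0.215, 0.295, 0], [0.22, 0.29, 0], [0.225, 0.285, 0], [0.23, 0.28, 0], [0.225, 0.28, 0], [0, 0, 0.25], [0, 0, 0.29], [0, 0, 0.29], [0, 0, 0.29]], delta_rot=[[0, 0, 0.02], [0, 0, 0.02], [0, 0, 0.02], [0, 0, 0.02], [0, 0, 0.02], [0, 0, 0.02], [0, 0, 0], [0, 0, 0], [0, 0, 0], [0, 0, 0]])

```text
time_s: 44.82
position: [0.475, -0.2393, 0.2075]
tcp_rot: [-0.086, 3.139, -0.001]
wrist_force: [-0.1, 0.1, 0.4]
finger_gap: 0.5
```

Emit:
drive_tool(translation=[[0, 0, 0.29], [0, 0, 0.29], [0, 0, 0.29], [0, 0, 0.29], [0, 0, 0.2], [0, 0, 0], [0, 0, 0], [0, 0, 0], [0, 0, 0], [0, 0, 0]], delta_rot=[[0, 0, 0], [0, 0, 0], [0, 0, 0], [0, 0, 0], [0, 0, 0], [0, 0, 0], [0, 0, 0], [0, 0, 0], [0, 0, 0], [0, 0, 0]])

```text
time_s: 45.65
position: [0.4759, -0.2399, 0.0734]
tcp_rot: [-0.086, 3.138, -0.002]
wrist_force: [-0.9, -0.3, 0.6]
finger_gap: 0.502
```

```bash
python3 - <<'E'
from h import *
plan(([.4763,-.2385,.033],93,5))
E
```

```text
from [ 0.4759 -0.2399  0.0734] psi 93.14 t 45.6
T [[-0.001, 0.003, 0.081], [-0.001, 0.003, 0.081], [-0.001, 0.003, 0.081], [-0.001, 0.003, 0.081], [-0.001, 0.003, 0.081]]
W [[-0.0, 0.001, 0.001], [-0.0, 0.001, 0.001], [-0.0, 0.001, 0.001], [-0.0, 0.001, 0.001], [-0.0, 0.001, 0.001]]
```

Emit:
drive_tool(translation=[[0, 0.003, 0.08], [0, 0.003, 0.08], [0, 0.003, 0.08], [0, 0.003, 0.08], [0, 0.003, 0.08], [0, 0, 0], [0, 0, 0], [0, 0, 0], [0, 0, 0], [0, 0, 0]], delta_rot=[[0, 0, 0], [0, 0, 0], [0, 0, 0], [0, 0, 0], [0, 0, 0], [0, 0, 0], [0, 0, 0], [0, 0, 0], [0, 0, 0], [0, 0, 0]])

```text
time_s: 46.48
position: [0.4751, -0.238, 0.0322]
tcp_rot: [-0.086, 3.14, -0.0]
wrist_force: [-0.2, -0.6, -0.1]
finger_gap: 0.499
```

Emit:
drive_tool(translation=[[0, 0, 0], [0, 0, 0], [0, 0, 0], [0, 0, 0], [0, 0, 0], [0, 0, 0], [0, 0, 0], [0, 0, 0], [0, 0, 0], [0, 0, 0]], delta_rot=[[0, 0, 0], [0, 0, 0], [0, 0, 0], [0, 0, 0], [0, 0, 0], [0, 0, 0], [0, 0, 0], [0, 0, 0], [0, 0, 0], [0, 0, 0]], hand=-1)

```text
time_s: 47.32
position: [0.475, -0.238, 0.0321]
tcp_rot: [-0.086, 3.14, -0.0]
wrist_force: [-2.2, 0.0, 5.6]
finger_gap: 0.323
```

Emit:
drive_tool(translation=[[0, 0, -0.1], [0, 0, -0.3], [0, 0, -0.3], [0, 0, -0.35], [0, 0, -0.35], [0, 0, -0.35], [0, 0, -0.25], [0, 0, 0], [0, 0, 0], [0, 0, 0]], delta_rot=[[0, 0, 0], [0, 0, 0], [0, 0, 0], [0, 0, 0], [0, 0, 0], [0, 0, 0], [0, 0, 0], [0, 0, 0], [0, 0, 0], [0, 0, 0]])

```text
time_s: 48.15
position: [0.4741, -0.2374, 0.231]
tcp_rot: [0.086, -3.139, -0.001]
wrist_force: [-0.9, 0.1, -1.0]
finger_gap: 0.323
```

```bash
cat >> h.py <<'E'
MC=np.array([.5655,-.4034]); MY=8.0
E
python3 - <<'E'
from h import *
s=r.read_state();print(s['finger_gap'])
plan(([.55,-.39,.232],98,8),(list(MC)+[.232],98,4),(list(MC)+[.232],98,8))
E
```

```text
0.32258973478497627
from [ 0.4741 -0.2374  0.231 ] psi 93.14 t 48.1
T [[-0.084, -0.196, -0.002], [-0.082, -0.197, -0.002], [-0.08, -0.197, -0.001], [-0.078, -0.198, -0.001], [-0.076, -0.199, -0.001], [-0.074, -0.2, -0.001], [-0.072, -0.201, -0.001], [-0.07, -0.201, -0.001], [-0.034, -0.039, 0.0], [-0.034, -0.039, 0.0]]
W [[0.0, -0.0, -0.013], [0.0, -0.0, -0.013], [0.0, -0.0, -0.013], [0.0, -0.0, -0.013], [0.0, -0.0, -0.013], [0.0, -0.0, -0.013], [0.0, -0.0, -0.013], [0.0, -0.0, -0.013], [0.0, 0.0, 0.0], [0.0, 0.0, 0.0]]
T [[-0.034, -0.039, 0.0], [-0.034, -0.039, 0.0], [0.0, 0.0, 0.0], [0.0, 0.0, 0.0], [0.0, 0.0, 0.0], [0.0, 0.0, 0.0], [0.0, 0.0, 0.0], [0.0, 0.0, 0.0], [0.0, 0.0, 0.0], [0.0, 0.0, 0.0]]
W [[0.0, 0.0, 0.0], [0.0, 0.0, 0.0], [0.0, 0.0, 0.0], [0.0, 0.0, 0.0], [0.0, 0.0, 0.0], [0.0, 0.0, 0.0], [0.0, 0.0, 0.0], [0.0, 0.0, 0.0], [0.0, 0.0, 0.0], [0.0, 0.0, 0.0]]
```

Emit:
drive_tool(translation=[[-0.084, -0.196, 0], [-0.082, -0.197, 0], [-0.08, -0.197, 0], [-0.078, -0.198, 0], [-0.076, -0.2, 0], [-0.074, -0.2, 0], [-0.072, -0.2, 0], [-0.07, -0.2, 0], [-0.034, -0.039, 0], [-0.034, -0.039, 0]], delta_rot=[[0, 0, -0.0135], [0, 0, -0.0135], [0, 0, -0.0135], [0, 0, -0.0135], [0, 0, -0.0135], [0, 0, -0.0135], [0, 0, -0.0135], [0, 0, -0.0135], [0, 0, 0], [0, 0, 0]])

```text
time_s: 48.98
position: [0.5579, -0.397, 0.2292]
tcp_rot: [0.217, -3.131, -0.004]
wrist_force: [0.5, -0.3, -1.6]
finger_gap: 0.325
```

Emit:
drive_tool(translation=[[-0.034, -0.039, 0], [-0.034, -0.039, 0], [0, 0, 0], [0, 0, 0], [0, 0, 0], [0, 0, 0], [0, 0, 0], [0, 0, 0], [0, 0, 0], [0, 0, 0]], delta_rot=[[0, 0, 0], [0, 0, 0], [0, 0, 0], [0, 0, 0], [0, 0, 0], [0, 0, 0], [0, 0, 0], [0, 0, 0], [0, 0, 0], [0, 0, 0]])

```text
time_s: 49.82
position: [0.5664, -0.4039, 0.232]
tcp_rot: [-0.219, 3.134, -0.0]
wrist_force: [0.3, 0.3, -1.4]
finger_gap: 0.321
```

```bash
python3 - <<'E'
from h import *
import pickle
s=r.read_state();print(s['position'],psi())
c=cam('wrist');im=r.get_image('wrist');cv2.imwrite('pics/k_raw.png',im);pickle.dump(c,open('k.pkl','wb'))
M=R.from_rotvec(s['tcp_rot']).as_matrix()
e=s['position']+M@np.array([.08,0,.0055]);print('pred end px',w2p('wrist',e,c))
x0,y0=int(w2p('wrist',e,c)[0])-60,int(w2p('wrist',e,c)[1])-60
y0=max(y0,0);print(x0,y0)
cv2.imwrite('pics/k.png',cv2.resize(im[y0:y0+140,x0:x0+120],None,fx=4,fy=4,interpolation=cv2.INTER_CUBIC))
E
```

```text
[ 0.56636971 -0.4038902   0.23195867] 98.00163764828781
pred end px (np.float64(272.8553507378152), np.float64(107.91916486122692))
212 47
```

View pics/k.png

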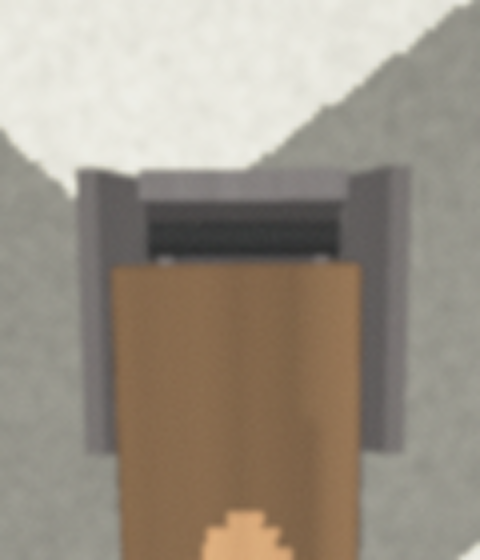

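```bash
python3 - <<'E'
from h import *
import pickle;c=pickle.load(open('k.pkl','rb'))
P=np.array([.56637,-.40389]);a=np.radians(8.0);x=np.array([np.cos(a),np.sin(a)]);y=np.array([-x[1],x[0]])
def g(n,U,V,z):
    w=p2w('wrist',(U+.5)/4-.5+212,(V+.5)/4-.5+47,z,c)[:2]; d=w-MC; print(n,w,'mag frame mm',np.round([d@x*1000,d@y*1000],1),'rel tcp',np.round([(w-P)@x*1000,(w-P)@y*1000],1))
g('bar end top',236,265,.2265)
g('mag outer end',245,172,.163)
g('cheek L',78,172,.163);g('cheek R',410,172,.163)
g('cheek L in end',87,452,.163);g('cheek R end',403,452,.163)
g('endwall inner top',245,202,.163)
E
```

```text
bar end top [ 0.48950695 -0.41575966] mag frame mm [-77.   -1.7] rel tcp [-77.8  -1.1]
mag outer end [ 0.47111349 -0.41716768] mag frame mm [-95.4  -0.5] rel tcp [-96.2   0.1]
cheek L [ 0.47494326 -0.44435263] mag frame mm [-95.4 -28. ] rel tcp [-96.2 -27.3]
cheek R [ 0.46732932 -0.39030642] mag frame mm [-95.4  26.6] rel tcp [-96.2  27.2]
cheek L in end [ 0.5200358  -0.43793872] mag frame mm [-49.8 -27.9] rel tcp [-50.6 -27.3]
cheek R end [ 0.51239167 -0.38365537] mag frame mm [-49.8  26.9] rel tcp [-50.6  27.6]
endwall inner top [ 0.47571857 -0.41651729] mag frame mm [-90.7  -0.5] rel tcp [-91.5   0.1]
```

Emit:
drive_tool(translation=[[0.025, 0.005, 0], [0, 0, 0], [0, 0, 0.1], [0, 0, 0.1], [0, 0, 0.1], [0, 0, 0.1], [0, 0, 0.1], [0, 0, 0.1], [0, 0, 0.05], [0, 0, 0]], delta_rot=[[0, 0, 0], [0, 0, 0], [0, 0, 0], [0, 0, 0], [0, 0, 0], [0, 0, 0], [0, 0, 0], [0, 0, 0], [0, 0, 0], [0, 0, 0]])

```text
time_s: 50.7
position: [0.5636, -0.4035, 0.1654]
tcp_rot: [0.219, -3.133, -0.002]
wrist_force: [0.1, 0.5, -1.7]
finger_gap: 0.321
```

Emit:
drive_tool(translation=[[0, 0, 0.05], [0, 0, 0.05], [0, 0, 0], [0, 0, 0], [0, 0, 0], [0, 0, 0], [0, 0, 0], [0, 0, 0], [0, 0, 0], [0, 0, 0]], delta_rot=[[0, 0, 0], [0, 0, 0], [0, 0, 0], [0, 0, 0], [0, 0, 0], [0, 0, 0], [0, 0, 0], [0, 0, 0], [0, 0, 0], [0, 0, 0]])

```text
time_s: 51.53
position: [0.5639, -0.4039, 0.1569]
tcp_rot: [-0.219, 3.134, -0.0]
wrist_force: [1.0, -2.3, -2.4]
finger_gap: 0.326
```

Emit:
drive_tool(translation=[[0, 0, 0.04], [0, 0, 0.04], [0, 0, 0.04], [0, 0, 0.04], [0, 0, 0.02], [0, 0, 0], [0, 0, 0], [0, 0, 0], [0, 0, 0], [0, 0, 0]], delta_rot=[[0, 0, 0], [0, 0, 0], [0, 0, 0], [0, 0, 0], [0, 0, 0], [0, 0, 0], [0, 0, 0], [0, 0, 0], [0, 0, 0], [0, 0, 0]])

```text
time_s: 52.37
position: [0.5636, -0.4034, 0.1385]
tcp_rot: [0.219, -3.133, -0.001]
wrist_force: [-0.3, 1.0, -4.2]
finger_gap: 0.326
```

Emit:
drive_tool(translation=[[0, 0, 0.04], [0, 0, 0.04], [0, 0, 0.04], [0, 0, 0.04], [0, 0, 0.02], [0, 0, 0], [0, 0, 0], [0, 0, 0], [0, 0, 0], [0, 0, 0]], delta_rot=[[0, 0, 0], [0, 0, 0], [0, 0, 0], [0, 0, 0], [0, 0, 0], [0, 0, 0], [0, 0, 0], [0, 0, 0], [0, 0, 0], [0, 0, 0]])

```text
time_s: 53.2
position: [0.5641, -0.404, 0.1212]
tcp_rot: [-0.219, 3.133, -0.001]
wrist_force: [1.2, -1.8, 2.2]
finger_gap: 0.324
```

Emit:
drive_tool(translation=[[0, 0, 0], [0, 0, 0], [0, 0, 0], [0, 0, 0], [0, 0, 0], [0, 0, 0], [0, 0, -0.1], [0, 0, -0.2], [0, 0, -0.25], [0, 0, -0.1]], delta_rot=[[0, 0, 0], [0, 0, 0], [0, 0, 0], [0, 0, 0], [0, 0, 0], [0, 0, 0], [0, 0, 0], [0, 0, 0], [0, 0, 0], [0, 0, 0]], hand=0)

```text
time_s: 54.03
position: [0.5651, -0.4047, 0.1897]
tcp_rot: [-0.219, 3.131, -0.004]
wrist_force: [0.4, -0.5, 1.0]
finger_gap: 0.503
```

Emit:
drive_tool(translation=[[0, 0, -0.1], [0, 0, 0], [0, 0, 0], [0, 0, 0], [0, 0, 0], [0, 0, 0], [0, 0, 0], [0, 0, 0], [0, 0, 0], [0, 0, 0]], delta_rot=[[0, 0, 0], [0, 0, 0], [0, 0, 0], [0, 0, 0], [0, 0, 0], [0, 0, 0], [0, 0, 0], [0, 0, 0], [0, 0, 0], [0, 0, 0]], hand=-1)

```text
time_s: 54.87
position: [0.5639, -0.4038, 0.1958]
tcp_rot: [0.219, -3.134, -0.0]
wrist_force: [-0.4, 0.1, -0.6]
finger_gap: 0.009
```

Emit:
drive_tool(translation=[[0, 0, 0.1], [0, 0, 0.1], [0, 0, 0.1], [0, 0, 0.1], [0, 0, 0], [0, 0, 0], [0, 0, 0], [0, 0, 0], [0, 0, 0], [0, 0, 0]], delta_rot=[[0, 0, 0], [0, 0, 0], [0, 0, 0], [0, 0, 0], [0, 0, 0], [0, 0, 0], [0, 0, 0], [0, 0, 0], [0, 0, 0], [0, 0, 0]])

```text
time_s: 55.7
position: [0.5641, -0.404, 0.1564]
tcp_rot: [-0.219, 3.133, -0.001]
wrist_force: [0.2, -0.1, 0.4]
finger_gap: 0.006
```

```bash
python3 - <<'E'
from h import *
s=r.read_state();print(s['position'],s['wrist_force'],s['finger_gap'])
E
```

```text
[ 0.56412018 -0.40395325  0.15644055] [ 0.23859811 -0.07243519  0.38877605] 0.00644578245154056
```

Emit:
drive_tool(translation=[[0, 0, 0.05], [0, 0, 0.05], [0, 0, 0.04], [0, 0, 0], [0, 0, 0], [0, 0, 0], [0, 0, 0], [0, 0, 0], [0, 0, 0], [0, 0, 0]], delta_rot=[[0, 0, 0], [0, 0, 0], [0, 0, 0], [0, 0, 0], [0, 0, 0], [0, 0, 0], [0, 0, 0], [0, 0, 0], [0, 0, 0], [0, 0, 0]])

```text
time_s: 56.53
position: [0.5638, -0.4037, 0.142]
tcp_rot: [0.219, -3.134, -0.0]
wrist_force: [-1.5, -0.0, 2.9]
finger_gap: 0.006
```

Emit:
drive_tool(translation=[[0, 0, 0.03], [0, 0, 0.02], [0, 0, 0], [0, 0, 0], [0, 0, 0], [0, 0, 0], [0, 0, 0], [0, 0, 0], [0, 0, 0], [0, 0, 0]], delta_rot=[[0, 0, 0], [0, 0, 0], [0, 0, 0], [0, 0, 0], [0, 0, 0], [0, 0, 0], [0, 0, 0], [0, 0, 0], [0, 0, 0], [0, 0, 0]])

```text
time_s: 57.37
position: [0.5639, -0.4038, 0.1369]
tcp_rot: [-0.219, 3.134, -0.0]
wrist_force: [0.3, -0.6, 2.9]
finger_gap: 0.007
```

Emit:
drive_tool(translation=[[0, 0, -0.1], [0, 0, -0.3], [0, 0, -0.3], [0, 0, -0.3], [0, 0, -0.1], [0, 0, 0], [0, 0, 0], [0, 0, 0], [0, 0, 0], [0, 0, 0]], delta_rot=[[0, 0, 0], [0, 0, 0], [0, 0, 0], [0, 0, 0], [0, 0, 0], [0, 0, 0], [0, 0, 0], [0, 0, 0], [0, 0, 0], [0, 0, 0]], hand=0)

```text
time_s: 58.2
position: [0.5633, -0.4033, 0.245]
tcp_rot: [0.219, -3.132, -0.003]
wrist_force: [-0.4, 0.7, -0.5]
finger_gap: 0.498
```

```bash
python3 - <<'E'
from h import *
c=cam('wrist');im=r.get_image('wrist');cv2.imwrite('pics/l_raw.png',im)
import pickle;pickle.dump(c,open('l.pkl','wb'))
t=[.478,-.142]
plan((t+[.235],88.5,10),(t+[.235],88.5,2),(t+[.07],88.5,6),(t+[.07],88.5,2))
E
```

```text
from [ 0.5634 -0.4034  0.2454] psi 98.0 t 58.2
T [[0.048, 0.271, 0.011], [0.053, 0.27, 0.011], [0.057, 0.269, 0.011], [0.062, 0.268, 0.011], [0.066, 0.267, 0.011], [0.07, 0.266, 0.011], [0.075, 0.265, 0.011], [0.079, 0.263, 0.011], [0.084, 0.262, 0.01], [0.088, 0.261, 0.01]]
W [[0.0, -0.0, 0.021], [0.0, -0.0, 0.021], [0.0, -0.0, 0.021], [0.0, -0.0, 0.021], [0.0, -0.0, 0.021], [0.0, -0.0, 0.021], [0.0, -0.0, 0.021], [0.0, -0.0, 0.021], [0.0, -0.0, 0.021], [0.0, -0.0, 0.021]]
T [[0.0, 0.0, 0.0], [0.0, 0.0, 0.0], [0.0, 0.0, 0.275], [0.0, 0.0, 0.275], [0.0, 0.0, 0.275], [0.0, 0.0, 0.275], [0.0, 0.0, 0.275], [0.0, 0.0, 0.275], [0.0, 0.0, 0.0], [0.0, 0.0, 0.0]]
W [[0.0, 0.0, 0.0], [0.0, 0.0, 0.0], [0.0, 0.0, 0.0], [0.0, 0.0, 0.0], [0.0, 0.0, 0.0], [0.0, 0.0, 0.0], [0.0, 0.0, 0.0], [0.0, 0.0, 0.0], [0.0, 0.0, 0.0], [0.0, 0.0, 0.0]]
```

```bash
cat > seg.py <<'E'
from h import *
def bars(im,c,z=.027,draw=False):
    g=cv2.GaussianBlur(im,(3,3),0).astype(float)+1; ra=g[...,2]/g[...,1]
    m=((ra>1.27)&(ra<1.6)&(g[...,2]/g[...,0]>1.5)).astype(np.uint8)
    m[300:]=0
    m=cv2.morphologyEx(m,cv2.MORPH_OPEN,np.ones((5,5)))
    n,l,st,ce=cv2.connectedComponentsWithStats(m)
    for i in range(1,n):
        if st[i,4]<800: continue
        ys,xs=np.where(l==i); W=np.array([p2w('wrist',u,v,z,c)[:2] for u,v in zip(xs[::5],ys[::5])])*1000
        (cx,cy),(w,h),a=cv2.minAreaRect(W.astype(np.float32)); 
        print('px',st[i].tolist(),'ctr',round(cx,1),round(cy,1),'size',round(w),round(h),'ang',round(a,1))
E
python3 - <<'E'
from seg import *
import pickle
for n in 'gil':
    im=cv2.imread(f'pics/{n}_raw.png');c=pickle.load(open(n+'.pkl','rb'));print(n);bars(im,c)
im=cv2.imread('pics/g_raw.png')
for n,(u,v) in dict(C=(333,290),Bt=(435,280),board=(380,280),boarddark=(225,192),Ad=(538,260)).items(): print(n,im[int(v/1.4286),int(u/1.4286)])
t=[.484,-.143]
plan((t+[.235],88.5,10))
E
```

```text
g
px [364, 130, 26, 117, 2442] ctr 464.8 46.9 size 154 28 ang 2.4
px [290, 137, 27, 116, 2339] ctr 473.5 -49.0 size 27 155 ang 88.3
px [143, 140, 35, 106, 2082] ctr 471.9 -237.1 size 141 29 ang 4.5
px [222, 144, 22, 115, 2114] ctr 482.9 -141.5 size 27 155 ang 88.9
i
px [0, 0, 205, 266, 45645] ctr 593.9 -645.6 size 365 261 ang 0.0
px [348, 209, 47, 62, 2569] ctr 690.5 -238.0 size 97 66 ang 8.8
l
px [0, 0, 192, 300, 48004] ctr 563.4 -624.5 size 221 380 ang 89.8
C [ 96 134 172]
Bt [ 98 135 173]
board [122 168 197]
boarddark [ 72  97 114]
Ad [ 98 137 174]
from [ 0.5634 -0.4034  0.2454] psi 98.0 t 58.2
T [[0.042, 0.269, 0.011], [0.047, 0.268, 0.011], [0.051, 0.267, 0.011], [0.056, 0.266, 0.011], [0.06, 0.266, 0.011], [0.065, 0.264, 0.011], [0.069, 0.263, 0.011], [0.073, 0.262, 0.011], [0.078, 0.261, 0.01], [0.082, 0.26, 0.01]]
W [[0.0, -0.0, 0.021], [0.0, -0.0, 0.021], [0.0, -0.0, 0.021], [0.0, -0.0, 0.021], [0.0, -0.0, 0.021], [0.0, -0.0, 0.021], [0.0, -0.0, 0.021], [0.0, -0.0, 0.021], [0.0, -0.0, 0.021], [0.0, -0.0, 0.021]]
```

Segmentation agrees with my readings in the survey picture. Go above C and segment again.

Emit:
drive_tool(translation=[[0.042, 0.27, 0], [0.047, 0.268, 0], [0.051, 0.267, 0], [0.056, 0.266, 0], [0.06, 0.266, 0], [0.065, 0.264, 0], [0.07, 0.263, 0], [0.073, 0.262, 0], [0.078, 0.26, 0], [0.082, 0.26, 0]], delta_rot=[[0, 0, 0.021], [0, 0, 0.021], [0, 0, 0.021], [0, 0, 0.021], [0, 0, 0.021], [0, 0, 0.021], [0, 0, 0.021], [0, 0, 0.021], [0, 0, 0.021], [0, 0, 0.021]])

```text
time_s: 59.08
position: [0.4834, -0.1423, 0.2464]
tcp_rot: [-0.041, -3.141, -0.0]
wrist_force: [0.3, 0.7, -0.1]
finger_gap: 0.5
```

Emit:
drive_tool(translation=[[0, 0, -0.1], [0, 0, -0.1], [0, 0, -0.1], [0, 0, 0], [0, 0, 0], [0, 0, 0], [0, 0, 0], [0, 0, 0], [0, 0, 0], [0, 0, 0]], delta_rot=[[0, 0, 0], [0, 0, 0], [0, 0, 0], [0, 0, 0], [0, 0, 0], [0, 0, 0], [0, 0, 0], [0, 0, 0], [0, 0, 0], [0, 0, 0]])

```text
time_s: 59.92
position: [0.4841, -0.1436, 0.2766]
tcp_rot: [-0.04, -3.141, -0.0]
wrist_force: [0.1, 0.1, 0.2]
finger_gap: 0.502
```

```bash
python3 - <<'E'
from seg import *
c=cam('wrist');im=r.get_image('wrist');cv2.imwrite('pics/n_raw.png',im);bars(im,c)
plan(([.484,-.143,.06],88.5,9),([.484,-.143,.06],88.5,1))
E
```

```text
px [332, 115, 29, 120, 2570] ctr 473.2 -49.6 size 28 154 ang 88.0
px [264, 125, 21, 119, 2326] ctr 483.2 -141.9 size 25 155 ang 88.2
px [529, 192, 31, 80, 1664] ctr 556.0 225.4 size 117 30 ang 22.1
from [ 0.4841 -0.1435  0.2767] psi 88.55 t 60.0
T [[0.0, 0.001, 0.241], [0.0, 0.001, 0.241], [0.0, 0.001, 0.241], [0.0, 0.001, 0.241], [0.0, 0.001, 0.241], [0.0, 0.001, 0.241], [0.0, 0.001, 0.241], [0.0, 0.001, 0.241], [0.0, 0.001, 0.241], [0.0, 0.0, 0.0]]
W [[0.0, -0.0, 0.0], [0.0, -0.0, 0.0], [0.0, -0.0, 0.0], [0.0, -0.0, 0.0], [0.0, -0.0, 0.0], [0.0, -0.0, 0.0], [0.0, -0.0, 0.0], [0.0, -0.0, 0.0], [0.0, -0.0, 0.0], [0.0, 0.0, 0.0]]
```

Emit:
drive_tool(translation=[[0, 0.003, 0.25], [0, 0.003, 0.25], [0, 0.003, 0.25], [0, 0, 0.25], [0, 0, 0.25], [0, 0, 0.25], [0, 0, 0.25], [0, 0, 0.25], [0, 0, 0.2], [0, 0, 0]], delta_rot=[[0, 0, 0], [0, 0, 0], [0, 0, 0], [0, 0, 0], [0, 0, 0], [0, 0, 0], [0, 0, 0], [0, 0, 0], [0, 0, 0], [0, 0, 0]])

```text
time_s: 60.8
position: [0.4819, -0.1419, 0.0536]
tcp_rot: [-0.04, -3.136, -0.002]
wrist_force: [-1.3, 0.0, -0.2]
finger_gap: 0.498
```

Emit:
drive_tool(translation=[[0, 0, 0], [0, 0, 0.08], [0, 0, 0.08], [0, 0, 0.07], [0, 0, 0], [0, 0, 0], [0, 0, 0], [0, 0, 0], [0, 0, 0], [0, 0, 0]], delta_rot=[[0, 0, 0], [0, 0, 0], [0, 0, 0], [0, 0, 0], [0, 0, 0], [0, 0, 0], [0, 0, 0], [0, 0, 0], [0, 0, 0], [0, 0, 0]])

```text
time_s: 61.63
position: [0.4844, -0.1427, 0.0341]
tcp_rot: [0.04, 3.141, -0.0]
wrist_force: [-0.5, -0.4, 0.1]
finger_gap: 0.501
```

Emit:
drive_tool(translation=[[0, 0, 0], [0, 0, 0], [0, 0, 0], [0, 0, 0], [0, 0, 0], [0, 0, 0], [0, 0, 0], [0, 0, 0], [0, 0, 0], [0, 0, 0]], delta_rot=[[0, 0, 0], [0, 0, 0], [0, 0, 0], [0, 0, 0], [0, 0, 0], [0, 0, 0], [0, 0, 0], [0, 0, 0], [0, 0, 0], [0, 0, 0]], hand=-1)

```text
time_s: 62.47
position: [0.4843, -0.1426, 0.034]
tcp_rot: [0.04, 3.141, -0.0]
wrist_force: [-0.7, 0.8, 3.3]
finger_gap: 0.325
```

Emit:
drive_tool(translation=[[0, 0, -0.1], [0, 0, -0.3], [0, 0, -0.3], [0, 0, -0.35], [0, 0, -0.35], [0, 0, -0.35], [0, 0, -0.25], [0, 0, 0], [0, 0, 0], [0, 0, 0]], delta_rot=[[0, 0, 0], [0, 0, 0], [0, 0, 0], [0, 0, 0], [0, 0, 0], [0, 0, 0], [0, 0, 0], [0, 0, 0], [0, 0, 0], [0, 0, 0]])

```text
time_s: 63.3
position: [0.4835, -0.1424, 0.2333]
tcp_rot: [-0.04, -3.14, -0.0]
wrist_force: [-0.2, 0.1, -2.0]
finger_gap: 0.328
```

```bash
python3 - <<'E'
from h import *
plan(([.562,-.4037,.232],98,10),([.562,-.4037,.232],98,10))
E
```

```text
from [ 0.4835 -0.1424  0.2333] psi 88.55 t 63.3
T [[-0.085, -0.259, 0.001], [-0.081, -0.261, 0.001], [-0.076, -0.262, 0.001], [-0.072, -0.263, 0.001], [-0.068, -0.264, 0.001], [-0.063, -0.265, 0.001], [-0.059, -0.266, 0.001], [-0.055, -0.267, 0.001], [-0.05, -0.268, 0.001], [-0.046, -0.269, 0.001]]
W [[0.0, -0.0, -0.021], [0.0, -0.0, -0.021], [0.0, -0.0, -0.021], [0.0, -0.0, -0.021], [0.0, -0.0, -0.021], [0.0, -0.0, -0.021], [0.0, -0.0, -0.021], [0.0, -0.0, -0.021], [0.0, -0.0, -0.021], [0.0, -0.0, -0.021]]
T [[0.0, 0.0, 0.0], [0.0, 0.0, 0.0], [0.0, 0.0, 0.0], [0.0, 0.0, 0.0], [0.0, 0.0, 0.0], [0.0, 0.0, 0.0], [0.0, 0.0, 0.0], [0.0, 0.0, 0.0], [0.0, 0.0, 0.0], [0.0, 0.0, 0.0]]
W [[0.0, 0.0, 0.0], [0.0, 0.0, 0.0], [0.0, 0.0, 0.0], [0.0, 0.0, 0.0], [0.0, 0.0, 0.0], [0.0, 0.0, 0.0], [0.0, 0.0, 0.0], [0.0, 0.0, 0.0], [0.0, 0.0, 0.0], [0.0, 0.0, 0.0]]
```

Emit:
drive_tool(translation=[[-0.085, -0.26, 0], [-0.08, -0.26, 0], [-0.075, -0.262, 0], [-0.072, -0.263, 0], [-0.068, -0.264, 0], [-0.063, -0.265, 0], [-0.06, -0.266, 0], [-0.055, -0.267, 0], [-0.05, -0.268, 0], [-0.046, -0.269, 0]], delta_rot=[[0, 0, -0.021], [0, 0, -0.021], [0, 0, -0.021], [0, 0, -0.021], [0, 0, -0.021], [0, 0, -0.021], [0, 0, -0.021], [0, 0, -0.021], [0, 0, -0.021], [0, 0, -0.021]])

```text
time_s: 64.13
position: [0.5618, -0.4044, 0.2311]
tcp_rot: [0.22, -3.131, -0.004]
wrist_force: [0.2, 0.1, -0.9]
finger_gap: 0.321
```

Emit:
drive_tool(translation=[[0, 0, 0], [0, 0, 0], [0, 0, 0], [0, 0, 0], [0, 0, 0], [0, 0, 0], [0, 0, 0], [0, 0, 0], [0, 0, 0], [0, 0, 0]], delta_rot=[[0, 0, 0], [0, 0, 0], [0, 0, 0], [0, 0, 0], [0, 0, 0], [0, 0, 0], [0, 0, 0], [0, 0, 0], [0, 0, 0], [0, 0, 0]])

```text
time_s: 64.97
position: [0.5626, -0.4037, 0.234]
tcp_rot: [-0.219, 3.134, -0.0]
wrist_force: [0.1, 0.1, -1.2]
finger_gap: 0.328
```

```bash
cat > held.py <<'E'
from h import *
import pickle
def held(im,c,pos,dz):
    g=im.astype(float); ra=(g[...,2]+1)/(g[...,0]+1); m=ra>1.35
    rows=m[60:200,262:282].mean(1); v=60+np.argmax(rows>.5)-.5
    cols=np.where(m[int(v)+12,200:350])[0]+200; u=(cols[0]+cols[-1])/2
    w=p2w('wrist',u,v,pos[2]-dz,c)[:2]; a=np.radians(MY);x=np.array([np.cos(a),np.sin(a)]);y=np.array([-x[1],x[0]])
    b=w+.08*x-MC; t=pos[:2]-MC
    print('end px',u,v,'width',cols[-1]-cols[0],'bar centre in mag mm',np.round([b@x*1e3,b@y*1e3],1),'tcp in mag',np.round([t@x*1e3,t@y*1e3],1))
if __name__=='__main__':
    held(cv2.imread('pics/k_raw.png'),pickle.load(open('k.pkl','rb')),np.array([.56637,-.40389,.232]),.0055)
    s=r.read_state();print(s['position'],psi());c=cam('wrist');im=r.get_image('wrist');held(im,c,s['position'],.0072)
E
python3 held.py
```

```text
end px 270.5 112.5 width 61 bar centre in mag mm [ 2.9 -1.7] tcp in mag [ 0.8 -0.6]
[ 0.56261389 -0.4037071   0.23404867] 98.00551439945686
end px 273.5 108.5 width 61 bar centre in mag mm [-2.8  0.4] tcp in mag [-2.9  0.1]
```

Emit:
drive_tool(translation=[[-0.032, -0.008, 0], [0, 0, 0], [0, 0, 0.1], [0, 0, 0.1], [0, 0, 0.1], [0, 0, 0.1], [0, 0, 0.1], [0, 0, 0.1], [0, 0, 0.1], [0, 0, 0]], delta_rot=[[0, 0, 0], [0, 0, 0], [0, 0, 0], [0, 0, 0], [0, 0, 0], [0, 0, 0], [0, 0, 0], [0, 0, 0], [0, 0, 0], [0, 0, 0]])

```text
time_s: 65.85
position: [0.5659, -0.4041, 0.1619]
tcp_rot: [0.219, -3.134, -0.0]
wrist_force: [1.5, -0.6, -1.9]
finger_gap: 0.326
```

Emit:
drive_tool(translation=[[0, 0, 0.04], [0, 0, 0.04], [0, 0, 0.04], [0, 0, 0.04], [0, 0, 0], [0, 0, 0], [0, 0, 0], [0, 0, 0], [0, 0, 0], [0, 0, 0]], delta_rot=[[0, 0, 0], [0, 0, 0], [0, 0, 0], [0, 0, 0], [0, 0, 0], [0, 0, 0], [0, 0, 0], [0, 0, 0], [0, 0, 0], [0, 0, 0]])

```text
time_s: 66.68
position: [0.5658, -0.4041, 0.1479]
tcp_rot: [0.219, -3.134, 0.0]
wrist_force: [1.2, -2.1, -1.5]
finger_gap: 0.326
```

Emit:
drive_tool(translation=[[0, 0, 0.04], [0, 0, 0.04], [0, 0, 0.04], [0, 0, 0.04], [0, 0, 0.04], [0, 0, 0.04], [0, 0, 0], [0, 0, 0], [0, 0, 0], [0, 0, 0]], delta_rot=[[0, 0, 0], [0, 0, 0], [0, 0, 0], [0, 0, 0], [0, 0, 0], [0, 0, 0], [0, 0, 0], [0, 0, 0], [0, 0, 0], [0, 0, 0]])

```text
time_s: 67.52
position: [0.5658, -0.404, 0.124]
tcp_rot: [0.219, -3.134, -0.0]
wrist_force: [0.4, -0.3, 2.3]
finger_gap: 0.322
```

Emit:
drive_tool(translation=[[0, 0, 0.02], [0, 0, 0.01], [0, 0, 0], [0, 0, 0], [0, 0, 0], [0, 0, 0], [0, 0, 0], [0, 0, 0], [0, 0, 0], [0, 0, 0]], delta_rot=[[0, 0, 0], [0, 0, 0], [0, 0, 0], [0, 0, 0], [0, 0, 0], [0, 0, 0], [0, 0, 0], [0, 0, 0], [0, 0, 0], [0, 0, 0]])

```text
time_s: 68.35
position: [0.5657, -0.4041, 0.1208]
tcp_rot: [0.219, -3.134, -0.0]
wrist_force: [-1.3, 1.6, 2.3]
finger_gap: 0.328
```

Emit:
drive_tool(translation=[[0, 0, 0], [0, 0, 0], [0, 0, 0], [0, 0, 0], [0, 0, 0], [0, 0, 0], [0, 0, -0.1], [0, 0, -0.2], [0, 0, -0.25], [0, 0, -0.1]], delta_rot=[[0, 0, 0], [0, 0, 0], [0, 0, 0], [0, 0, 0], [0, 0, 0], [0, 0, 0], [0, 0, 0], [0, 0, 0], [0, 0, 0], [0, 0, 0]], hand=0)

```text
time_s: 69.18
position: [0.5671, -0.405, 0.1897]
tcp_rot: [-0.219, 3.131, -0.004]
wrist_force: [0.7, -0.7, 0.4]
finger_gap: 0.502
```

Emit:
drive_tool(translation=[[0, 0, -0.1], [0, 0, 0], [0, 0, 0], [0, 0, 0], [0, 0, 0], [0, 0, 0], [0, 0, 0], [0, 0, 0], [0, 0, 0], [0, 0, 0]], delta_rot=[[0, 0, 0], [0, 0, 0], [0, 0, 0], [0, 0, 0], [0, 0, 0], [0, 0, 0], [0, 0, 0], [0, 0, 0], [0, 0, 0], [0, 0, 0]], hand=-1)

```text
time_s: 70.02
position: [0.5658, -0.4041, 0.1958]
tcp_rot: [0.219, -3.134, -0.0]
wrist_force: [0.5, 0.5, -0.0]
finger_gap: 0.006
```

Emit:
drive_tool(translation=[[0, 0, 0.1], [0, 0, 0.1], [0, 0, 0.1], [0, 0, 0.1], [0, 0, 0.05], [0, 0, 0], [0, 0, 0], [0, 0, 0], [0, 0, 0], [0, 0, 0]], delta_rot=[[0, 0, 0], [0, 0, 0], [0, 0, 0], [0, 0, 0], [0, 0, 0], [0, 0, 0], [0, 0, 0], [0, 0, 0], [0, 0, 0], [0, 0, 0]])

```text
time_s: 70.85
position: [0.5661, -0.4044, 0.1515]
tcp_rot: [-0.219, 3.133, -0.001]
wrist_force: [0.3, 0.3, -0.3]
finger_gap: 0.002
```

Emit:
drive_tool(translation=[[0, 0, 0.05], [0, 0, 0.05], [0, 0, 0.04], [0, 0, 0], [0, 0, 0], [0, 0, 0], [0, 0, 0], [0, 0, 0], [0, 0, 0], [0, 0, 0]], delta_rot=[[0, 0, 0], [0, 0, 0], [0, 0, 0], [0, 0, 0], [0, 0, 0], [0, 0, 0], [0, 0, 0], [0, 0, 0], [0, 0, 0], [0, 0, 0]])

```text
time_s: 71.68
position: [0.5661, -0.4043, 0.1371]
tcp_rot: [-0.219, 3.133, -0.001]
wrist_force: [1.8, -1.1, 3.3]
finger_gap: 0.005
```

Emit:
drive_tool(translation=[[0, 0, -0.1], [0, 0, -0.3], [0, 0, -0.35], [0, 0, -0.35], [0, 0, -0.2], [0, 0, 0], [0, 0, 0], [0, 0, 0], [0, 0, 0], [0, 0, 0]], delta_rot=[[0, 0, 0], [0, 0, 0], [0, 0, 0], [0, 0, 0], [0, 0, 0], [0, 0, 0], [0, 0, 0], [0, 0, 0], [0, 0, 0], [0, 0, 0]], hand=0)

```text
time_s: 72.52
position: [0.565, -0.4035, 0.265]
tcp_rot: [0.219, -3.131, -0.003]
wrist_force: [0.5, 0.5, 0.2]
finger_gap: 0.502
```

```bash
python3 - <<'E'
from h import *
t=[.4735,-.0497]
plan((t+[.27],87.8,14),(t+[.27],87.8,6))
E
```

```text
from [ 0.565  -0.4035  0.265 ] psi 98.0 t 72.5
T [[0.03, 0.259, -0.003], [0.033, 0.259, -0.003], [0.036, 0.259, -0.003], [0.039, 0.258, -0.003], [0.043, 0.258, -0.003], [0.046, 0.257, -0.003], [0.049, 0.256, -0.003], [0.053, 0.256, -0.003], [0.056, 0.255, -0.003], [0.059, 0.254, -0.003]]
W [[0.0, -0.0, 0.016], [0.0, -0.0, 0.016], [0.0, -0.0, 0.016], [0.0, -0.0, 0.016], [0.0, -0.0, 0.016], [0.0, -0.0, 0.016], [0.0, -0.0, 0.016], [0.0, -0.0, 0.016], [0.0, -0.0, 0.016], [0.0, -0.0, 0.016]]
T [[0.062, 0.254, -0.003], [0.065, 0.253, -0.003], [0.069, 0.252, -0.004], [0.072, 0.251, -0.004], [0.0, 0.0, 0.0], [0.0, 0.0, 0.0], [0.0, 0.0, 0.0], [0.0, 0.0, 0.0], [0.0, 0.0, 0.0], [0.0, 0.0, 0.0]]
W [[0.0, -0.0, 0.016], [0.0, -0.0, 0.016], [0.0, -0.0, 0.016], [0.0, -0.0, 0.016], [0.0, 0.0, 0.0], [0.0, 0.0, 0.0], [0.0, 0.0, 0.0], [0.0, 0.0, 0.0], [0.0, 0.0, 0.0], [0.0, 0.0, 0.0]]
```

Emit:
drive_tool(translation=[[0.03, 0.26, 0], [0.033, 0.26, 0], [0.036, 0.26, 0], [0.04, 0.258, 0], [0.043, 0.258, 0], [0.046, 0.257, 0], [0.05, 0.256, 0], [0.053, 0.256, 0], [0.056, 0.255, 0], [0.06, 0.254, 0]], delta_rot=[[0, 0, 0.0165], [0, 0, 0.0165], [0, 0, 0.0165], [0, 0, 0.0165], [0, 0, 0.0165], [0, 0, 0.0165], [0, 0, 0.0165], [0, 0, 0.0165], [0, 0, 0.0165], [0, 0, 0.0165]])

```text
time_s: 73.35
position: [0.4993, -0.1497, 0.2659]
tcp_rot: [0.015, -3.14, -0.001]
wrist_force: [0.2, 0.4, -0.8]
finger_gap: 0.501
```

Emit:
drive_tool(translation=[[0.062, 0.254, 0], [0.065, 0.253, 0], [0.069, 0.252, 0], [0.072, 0.251, 0], [0, 0, 0], [0, 0, 0], [0, 0, 0], [0, 0, 0], [0, 0, 0], [0, 0, 0]], delta_rot=[[0, 0, 0.0165], [0, 0, 0.0165], [0, 0, 0.0165], [0, 0, 0.0165], [0, 0, 0], [0, 0, 0], [0, 0, 0], [0, 0, 0], [0, 0, 0], [0, 0, 0]])

```text
time_s: 74.18
position: [0.4746, -0.0505, 0.2667]
tcp_rot: [-0.067, -3.141, 0.0]
wrist_force: [-0.4, 0.3, -0.0]
finger_gap: 0.5
```

```bash
python3 - <<'E'
from seg import *
c=cam('wrist');im=r.get_image('wrist');cv2.imwrite('pics/o_raw.png',im);bars(im,c)
plan(([.4735,-.0497,.06],87.8,10))
E
```

```text
px [263, 125, 22, 121, 2505] ctr 473.5 -48.9 size 26 154 ang 88.1
px [460, 200, 45, 80, 1873] ctr 557.2 223.2 size 122 31 ang 24.0
from [ 0.4746 -0.0504  0.2667] psi 87.55 t 74.2
T [[0.001, 0.001, 0.207], [0.001, 0.001, 0.207], [0.001, 0.001, 0.207], [0.001, 0.001, 0.207], [0.001, 0.001, 0.207], [0.001, 0.001, 0.207], [0.001, 0.001, 0.207], [0.001, 0.001, 0.207], [0.001, 0.001, 0.207], [0.001, 0.001, 0.207]]
W [[-0.0, -0.0, -0.001], [-0.0, -0.0, -0.001], [-0.0, -0.0, -0.001], [-0.0, -0.0, -0.001], [-0.0, -0.0, -0.001], [-0.0, -0.0, -0.001], [-0.0, -0.0, -0.001], [-0.0, -0.0, -0.001], [-0.0, -0.0, -0.001], [-0.0, -0.0, -0.001]]
```

B in place, unchanged. Descend, grip, lift.

Emit:
drive_tool(translation=[[0, 0.004, 0.23], [0, 0.004, 0.23], [0, 0.004, 0.23], [0, 0, 0.23], [0, 0, 0.23], [0, 0, 0.23], [0, 0, 0.23], [0, 0, 0.23], [0, 0, 0.23], [0, 0, 0]], delta_rot=[[0, 0, 0], [0, 0, 0], [0, 0, 0], [0, 0, 0], [0, 0, 0], [0, 0, 0], [0, 0, 0], [0, 0, 0], [0, 0, 0], [0, 0, 0]])

```text
time_s: 75.07
position: [0.4721, -0.0487, 0.0566]
tcp_rot: [-0.066, -3.135, -0.001]
wrist_force: [-0.2, 0.2, 0.7]
finger_gap: 0.501
```

Emit:
drive_tool(translation=[[0, 0, 0], [0, 0, 0.1], [0, 0, 0.1], [0, 0, 0.06], [0, 0, 0], [0, 0, 0], [0, 0, 0], [0, 0, 0], [0, 0, 0], [0, 0, 0]], delta_rot=[[0, 0, 0], [0, 0, 0], [0, 0, 0], [0, 0, 0], [0, 0, 0], [0, 0, 0], [0, 0, 0], [0, 0, 0], [0, 0, 0], [0, 0, 0]])

```text
time_s: 75.9
position: [0.4747, -0.0486, 0.0342]
tcp_rot: [0.066, 3.14, -0.0]
wrist_force: [1.0, 0.4, 0.2]
finger_gap: 0.503
```

Emit:
drive_tool(translation=[[0, 0, 0], [0, 0, 0], [0, 0, 0], [0, 0, 0], [0, 0, 0], [0, 0, 0], [0, 0, 0], [0, 0, 0], [0, 0, 0], [0, 0, 0]], delta_rot=[[0, 0, 0], [0, 0, 0], [0, 0, 0], [0, 0, 0], [0, 0, 0], [0, 0, 0], [0, 0, 0], [0, 0, 0], [0, 0, 0], [0, 0, 0]], hand=-1)

```text
time_s: 76.73
position: [0.4746, -0.0486, 0.0339]
tcp_rot: [0.066, 3.141, -0.0]
wrist_force: [-0.5, 0.4, 4.6]
finger_gap: 0.325
```

Emit:
drive_tool(translation=[[0, 0, -0.1], [0, 0, -0.3], [0, 0, -0.3], [0, 0, -0.35], [0, 0, -0.35], [0, 0, -0.35], [0, 0, -0.25], [0, 0, 0], [0, 0, 0], [0, 0, 0]], delta_rot=[[0, 0, 0], [0, 0, 0], [0, 0, 0], [0, 0, 0], [0, 0, 0], [0, 0, 0], [0, 0, 0], [0, 0, 0], [0, 0, 0], [0, 0, 0]])

```text
time_s: 77.57
position: [0.4738, -0.0485, 0.2333]
tcp_rot: [-0.066, -3.14, -0.0]
wrist_force: [-0.9, 0.8, -0.9]
finger_gap: 0.325
```

```bash
python3 - <<'E'
from h import *
plan(([.5658,-.404,.234],98,15),([.5658,-.404,.234],98,5))
E
```

```text
from [ 0.4738 -0.0485  0.2333] psi 87.6 t 77.6
T [[-0.071, -0.234, -0.001], [-0.068, -0.235, -0.001], [-0.066, -0.236, -0.001], [-0.063, -0.237, -0.0], [-0.06, -0.237, -0.0], [-0.057, -0.238, -0.0], [-0.054, -0.239, -0.0], [-0.051, -0.239, -0.0], [-0.048, -0.24, -0.0], [-0.045, -0.241, -0.0]]
W [[0.0, -0.0, -0.015], [0.0, -0.0, -0.015], [0.0, -0.0, -0.015], [0.0, -0.0, -0.015], [0.0, -0.0, -0.015], [0.0, -0.0, -0.015], [0.0, -0.0, -0.015], [0.0, -0.0, -0.015], [0.0, -0.0, -0.015], [0.0, -0.0, -0.015]]
T [[-0.042, -0.241, -0.0], [-0.039, -0.242, -0.0], [-0.037, -0.242, -0.0], [-0.034, -0.242, -0.0], [-0.031, -0.243, -0.0], [0.0, 0.0, 0.0], [0.0, 0.0, 0.0], [0.0, 0.0, 0.0], [0.0, 0.0, 0.0], [0.0, 0.0, 0.0]]
W [[0.0, -0.0, -0.015], [0.0, -0.0, -0.015], [0.0, -0.0, -0.015], [0.0, -0.0, -0.015], [0.0, -0.0, -0.015], [0.0, 0.0, 0.0], [0.0, 0.0, 0.0], [0.0, 0.0, 0.0], [0.0, 0.0, 0.0], [0.0, 0.0, 0.0]]
```

Emit:
drive_tool(translation=[[-0.071, -0.234, 0], [-0.068, -0.235, 0], [-0.066, -0.236, 0], [-0.063, -0.237, 0], [-0.06, -0.237, 0], [-0.057, -0.238, 0], [-0.054, -0.239, 0], [-0.051, -0.239, 0], [-0.048, -0.24, 0], [-0.045, -0.241, 0]], delta_rot=[[0, 0, -0.0154], [0, 0, -0.0154], [0, 0, -0.0154], [0, 0, -0.0154], [0, 0, -0.0154], [0, 0, -0.0154], [0, 0, -0.0154], [0, 0, -0.0154], [0, 0, -0.0154], [0, 0, -0.0154]])

```text
time_s: 78.4
position: [0.5349, -0.2862, 0.2314]
tcp_rot: [0.125, -3.136, -0.003]
wrist_force: [0.5, 0.6, -1.1]
finger_gap: 0.322
```

Emit:
drive_tool(translation=[[-0.042, -0.241, 0], [-0.039, -0.242, 0], [-0.037, -0.242, 0], [-0.034, -0.242, 0], [-0.031, -0.243, 0], [0, 0, 0], [0, 0, 0], [0, 0, 0], [0, 0, 0], [0, 0, 0]], delta_rot=[[0, 0, -0.0154], [0, 0, -0.0154], [0, 0, -0.0154], [0, 0, -0.0154], [0, 0, -0.0154], [0, 0, 0], [0, 0, 0], [0, 0, 0], [0, 0, 0], [0, 0, 0]])

```text
time_s: 79.23
position: [0.5663, -0.4029, 0.2335]
tcp_rot: [0.22, -3.133, -0.001]
wrist_force: [-1.0, 0.1, -1.0]
finger_gap: 0.323
```

```bash
python3 held.py
```

```text
end px 270.5 112.5 width 61 bar centre in mag mm [ 2.9 -1.7] tcp in mag [ 0.8 -0.6]
[ 0.56633662 -0.40290465  0.23350585] 98.04056368774258
end px 271.5 106.5 width 61 bar centre in mag mm [ 0.1 -0.3] tcp in mag [0.9 0.4]
```

Emit:
drive_tool(translation=[[-0.003, -0.006, 0], [0, 0, 0], [0, 0, 0.1], [0, 0, 0.1], [0, 0, 0.1], [0, 0, 0.1], [0, 0, 0.1], [0, 0, 0.1], [0, 0, 0.1], [0, 0, 0]], delta_rot=[[0, 0, 0], [0, 0, 0], [0, 0, 0], [0, 0, 0], [0, 0, 0], [0, 0, 0], [0, 0, 0], [0, 0, 0], [0, 0, 0], [0, 0, 0]])

```text
time_s: 80.12
position: [0.5667, -0.4045, 0.1618]
tcp_rot: [0.219, -3.133, -0.001]
wrist_force: [0.4, -0.5, -2.4]
finger_gap: 0.322
```

Emit:
drive_tool(translation=[[0, 0, 0.04], [0, 0, 0.04], [0, 0, 0.04], [0, 0, 0.04], [0, 0, 0], [0, 0, 0], [0, 0, 0], [0, 0, 0], [0, 0, 0], [0, 0, 0]], delta_rot=[[0, 0, 0], [0, 0, 0], [0, 0, 0], [0, 0, 0], [0, 0, 0], [0, 0, 0], [0, 0, 0], [0, 0, 0], [0, 0, 0], [0, 0, 0]])

```text
time_s: 80.95
position: [0.5673, -0.4049, 0.1482]
tcp_rot: [-0.219, 3.133, -0.001]
wrist_force: [2.3, -3.3, 0.3]
finger_gap: 0.327
```

Emit:
drive_tool(translation=[[0, 0, 0.04], [0, 0, 0.04], [0, 0, 0.04], [0, 0, 0.04], [0, 0, 0.04], [0, 0, 0.04], [0, 0, 0.02], [0, 0, 0], [0, 0, 0], [0, 0, 0]], delta_rot=[[0, 0, 0], [0, 0, 0], [0, 0, 0], [0, 0, 0], [0, 0, 0], [0, 0, 0], [0, 0, 0], [0, 0, 0], [0, 0, 0], [0, 0, 0]])

```text
time_s: 81.78
position: [0.567, -0.4045, 0.1221]
tcp_rot: [-0.219, 3.134, 0.0]
wrist_force: [2.0, -1.4, 4.6]
finger_gap: 0.324
```

Emit:
drive_tool(translation=[[0, 0, 0], [0, 0, 0], [0, 0, 0], [0, 0, 0], [0, 0, 0], [0, 0, 0], [0, 0, -0.1], [0, 0, -0.2], [0, 0, -0.25], [0, 0, -0.1]], delta_rot=[[0, 0, 0], [0, 0, 0], [0, 0, 0], [0, 0, 0], [0, 0, 0], [0, 0, 0], [0, 0, 0], [0, 0, 0], [0, 0, 0], [0, 0, 0]], hand=0)

```text
time_s: 82.62
position: [0.5681, -0.4055, 0.1907]
tcp_rot: [-0.219, 3.131, -0.004]
wrist_force: [0.0, -0.8, 0.6]
finger_gap: 0.5
```

Emit:
drive_tool(translation=[[0, 0, -0.1], [0, 0, 0], [0, 0, 0], [0, 0, 0], [0, 0, 0], [0, 0, 0], [0, 0, 0], [0, 0, 0], [0, 0, 0], [0, 0, 0]], delta_rot=[[0, 0, 0], [0, 0, 0], [0, 0, 0], [0, 0, 0], [0, 0, 0], [0, 0, 0], [0, 0, 0], [0, 0, 0], [0, 0, 0], [0, 0, 0]], hand=-1)

```text
time_s: 83.45
position: [0.5669, -0.4046, 0.1967]
tcp_rot: [0.219, -3.134, -0.0]
wrist_force: [-1.1, -0.4, 0.4]
finger_gap: 0.007
```

Emit:
drive_tool(translation=[[0, 0, 0.1], [0, 0, 0.1], [0, 0, 0.1], [0, 0, 0.1], [0, 0, 0.05], [0, 0, 0], [0, 0, 0], [0, 0, 0], [0, 0, 0], [0, 0, 0]], delta_rot=[[0, 0, 0], [0, 0, 0], [0, 0, 0], [0, 0, 0], [0, 0, 0], [0, 0, 0], [0, 0, 0], [0, 0, 0], [0, 0, 0], [0, 0, 0]])

```text
time_s: 84.28
position: [0.5672, -0.4048, 0.1525]
tcp_rot: [-0.219, 3.133, -0.001]
wrist_force: [-0.1, 0.4, 0.7]
finger_gap: 0.008
```

Emit:
drive_tool(translation=[[0, 0, 0.05], [0, 0, 0.05], [0, 0, 0.04], [0, 0, 0], [0, 0, 0], [0, 0, 0], [0, 0, 0], [0, 0, 0], [0, 0, 0], [0, 0, 0]], delta_rot=[[0, 0, 0], [0, 0, 0], [0, 0, 0], [0, 0, 0], [0, 0, 0], [0, 0, 0], [0, 0, 0], [0, 0, 0], [0, 0, 0], [0, 0, 0]])

```text
time_s: 85.12
position: [0.5673, -0.4048, 0.1381]
tcp_rot: [-0.219, 3.133, -0.001]
wrist_force: [3.3, -1.2, 4.7]
finger_gap: 0.009
```

Emit:
drive_tool(translation=[[0, 0, -0.1], [0, 0, -0.3], [0, 0, -0.35], [0, 0, -0.35], [0, 0, -0.2], [0, 0, -0.2], [0, 0, 0], [0, 0, 0], [0, 0, 0], [0, 0, 0]], delta_rot=[[0, 0, 0], [0, 0, 0], [0, 0, 0], [0, 0, 0], [0, 0, 0], [0, 0, 0], [0, 0, 0], [0, 0, 0], [0, 0, 0], [0, 0, 0]], hand=0)

```text
time_s: 85.95
position: [0.566, -0.404, 0.2858]
tcp_rot: [0.219, -3.131, -0.004]
wrist_force: [-0.0, -0.7, -0.2]
finger_gap: 0.505
```

```bash
python3 - <<'E'
from h import *
a=np.radians(22.9);x=np.array([np.cos(a),np.sin(a)]);C=np.array([.6165,.244])
p=list(C-.1*x);q=list(C-.16*x)
print(p)
plan((q+[.26],112.9,20),(p+[.19],112.9,5),(p+[.19],112.9,5))
E
```

```text
[np.float64(0.524381459443428), np.float64(0.20508760498597936)]
from [ 0.566  -0.404   0.2858] psi 98.0 t 86.0
T [[0.007, 0.297, 0.014], [0.003, 0.297, 0.014], [-0.001, 0.297, 0.014], [-0.004, 0.297, 0.014], [-0.008, 0.297, 0.013], [-0.012, 0.297, 0.013], [-0.016, 0.296, 0.013], [-0.02, 0.296, 0.013], [-0.024, 0.296, 0.013], [-0.028, 0.296, 0.013]]
W [[0.0, -0.0, -0.017], [0.0, -0.0, -0.017], [0.0, -0.0, -0.017], [0.0, -0.0, -0.017], [0.0, -0.0, -0.017], [0.0, -0.0, -0.017], [0.0, -0.0, -0.017], [0.0, -0.0, -0.017], [0.0, -0.0, -0.017], [0.0, -0.0, -0.017]]
T [[-0.031, 0.295, 0.013], [-0.035, 0.295, 0.013], [-0.039, 0.294, 0.013], [-0.043, 0.294, 0.013], [-0.047, 0.293, 0.013], [-0.05, 0.293, 0.013], [-0.054, 0.292, 0.013], [-0.058, 0.291, 0.013], [-0.062, 0.29, 0.013], [-0.066, 0.289, 0.013]]
W [[0.0, -0.0, -0.017], [0.0, -0.0, -0.017], [0.0, -0.0, -0.017], [0.0, -0.0, -0.017], [0.0, -0.0, -0.017], [0.0, -0.0, -0.017], [0.0, -0.0, -0.017], [0.0, -0.0, -0.017], [0.0, -0.0, -0.017], [0.0, -0.0, -0.017]]
T [[-0.12, -0.0, 0.14], [-0.12, -0.0, 0.14], [-0.12, -0.0, 0.14], [-0.12, -0.0, 0.14], [-0.12, -0.0, 0.14], [0.0, 0.0, 0.0], [0.0, 0.0, 0.0], [0.0, 0.0, 0.0], [0.0, 0.0, 0.0], [0.0, 0.0, 0.0]]
W [[0.0, 0.0, 0.0], [0.0, 0.0, 0.0], [0.0, 0.0, 0.0], [0.0, 0.0, 0.0], [0.0, 0.0, 0.0], [0.0, 0.0, 0.0], [0.0, 0.0, 0.0], [0.0, 0.0, 0.0], [0.0, 0.0, 0.0], [0.0, 0.0, 0.0]]
```

Emit:
drive_tool(translation=[[0.007, 0.297, 0.013], [0.003, 0.297, 0.013], [0, 0.297, 0.013], [-0.004, 0.297, 0.013], [-0.008, 0.297, 0.013], [-0.012, 0.297, 0.013], [-0.016, 0.296, 0.013], [-0.02, 0.296, 0.013], [-0.024, 0.296, 0.013], [-0.028, 0.296, 0.013]], delta_rot=[[0, 0, -0.0166], [0, 0, -0.0166], [0, 0, -0.0166], [0, 0, -0.0166], [0, 0, -0.0166], [0, 0, -0.0166], [0, 0, -0.0166], [0, 0, -0.0166], [0, 0, -0.0166], [0, 0, -0.0166]])

```text
time_s: 86.78
position: [0.5172, -0.1101, 0.2734]
tcp_rot: [0.423, -3.11, -0.001]
wrist_force: [1.2, 0.1, 0.3]
finger_gap: 0.496
```

Emit:
drive_tool(translation=[[-0.031, 0.295, 0.013], [-0.035, 0.295, 0.013], [-0.039, 0.294, 0.013], [-0.043, 0.294, 0.013], [-0.047, 0.293, 0.013], [-0.05, 0.293, 0.013], [-0.054, 0.292, 0.013], [-0.058, 0.291, 0.013], [-0.062, 0.29, 0.013], [-0.066, 0.289, 0.013]], delta_rot=[[0, 0, -0.0166], [0, 0, -0.0166], [0, 0, -0.0166], [0, 0, -0.0166], [0, 0, -0.0166], [0, 0, -0.0166], [0, 0, -0.0166], [0, 0, -0.0166], [0, 0, -0.0166], [0, 0, -0.0166]])

```text
time_s: 87.62
position: [0.4686, 0.1823, 0.2606]
tcp_rot: [0.625, -3.076, 0.001]
wrist_force: [-0.5, 0.4, -0.4]
finger_gap: 0.5
```

Emit:
drive_tool(translation=[[0, 0, 0], [0, 0, 0], [-0.12, 0, 0.14], [-0.12, 0, 0.14], [-0.12, 0, 0.14], [-0.12, 0, 0.14], [-0.12, 0, 0.14], [0, 0, 0], [0, 0, 0], [0, 0, 0]], delta_rot=[[0, 0, 0], [0, 0, 0], [0, 0, 0], [0, 0, 0], [0, 0, 0], [0, 0, 0], [0, 0, 0], [0, 0, 0], [0, 0, 0], [0, 0, 0]])

```text
time_s: 88.45
position: [0.5248, 0.2036, 0.192]
tcp_rot: [0.623, -3.078, 0.001]
wrist_force: [-1.0, -0.5, 0.1]
finger_gap: 0.498
```

```bash
python3 - <<'E'
from seg import *
c=cam('wrist');im=r.get_image('wrist');cv2.imwrite('pics/q_raw.png',im)
im2=r.get_image('scene');cv2.imwrite('pics/q_scene.png',im2)
h=cv2.imread('pics/h_raw.png'); d=cv2.absdiff(h,im2).max(2)[225:340,375:470]; print('scene diff around bar (vs home picture):',(d>40).sum(), 'of',d.size)
plan(([.5235,.205,.07],112.9,10))
E
```

```text
scene diff around bar (vs home picture): 54 of 10925
from [0.525  0.204  0.1927] psi 112.91 t 88.5
T [[0.001, 0.001, 0.123], [0.001, 0.001, 0.123], [0.001, 0.001, 0.123], [0.001, 0.001, 0.123], [0.001, 0.001, 0.123], [0.001, 0.001, 0.123], [0.001, 0.001, 0.123], [0.001, 0.001, 0.123], [0.001, 0.001, 0.123], [0.001, 0.001, 0.123]]
W [[-0.0, 0.0, 0.0], [-0.0, 0.0, 0.0], [-0.0, 0.0, 0.0], [-0.0, 0.0, 0.0], [-0.0, 0.0, 0.0], [-0.0, 0.0, 0.0], [-0.0, 0.0, 0.0], [-0.0, 0.0, 0.0], [-0.0, 0.0, 0.0], [-0.0, 0.0, 0.0]]
```

Emit:
drive_tool(translation=[[0.002, 0.002, 0.16], [0.002, 0.002, 0.16], [0.002, 0.002, 0.16], [0.002, 0.002, 0.16], [0, 0, 0.16], [0, 0, 0.16], [0, 0, 0.16], [0, 0, 0.1], [0, 0, 0], [0, 0, 0]], delta_rot=[[0, 0, 0], [0, 0, 0], [0, 0, 0], [0, 0, 0], [0, 0, 0], [0, 0, 0], [0, 0, 0], [0, 0, 0], [0, 0, 0], [0, 0, 0]])

```text
time_s: 89.38
position: [0.524, 0.205, 0.0703]
tcp_rot: [0.625, -3.079, 0.0]
wrist_force: [-0.4, -0.3, 0.8]
finger_gap: 0.498
```

Emit:
drive_tool(translation=[[0, 0, 0.06], [0, 0, 0.06], [0, 0, 0.06], [0, 0, 0.06], [0, 0, 0], [0, 0, 0], [0, 0, 0], [0, 0, 0], [0, 0, 0], [0, 0, 0]], delta_rot=[[0, 0, 0], [0, 0, 0], [0, 0, 0], [0, 0, 0], [0, 0, 0], [0, 0, 0], [0, 0, 0], [0, 0, 0], [0, 0, 0], [0, 0, 0]])

```text
time_s: 90.22
position: [0.5242, 0.2051, 0.0461]
tcp_rot: [-0.625, 3.078, 0.0]
wrist_force: [0.3, 0.7, -0.4]
finger_gap: 0.499
```

Emit:
drive_tool(translation=[[0, 0, 0], [0, 0, 0], [0, 0, 0], [0, 0, 0], [0, 0, 0], [0, 0, 0], [0, 0, 0], [0, 0, 0], [0, 0, 0], [0, 0, 0]], delta_rot=[[0, 0, 0], [0, 0, 0], [0, 0, 0], [0, 0, 0], [0, 0, 0], [0, 0, 0], [0, 0, 0], [0, 0, 0], [0, 0, 0], [0, 0, 0]], hand=-1)

```text
time_s: 91.05
position: [0.5241, 0.205, 0.046]
tcp_rot: [-0.625, 3.079, 0.0]
wrist_force: [-0.3, -0.9, 2.7]
finger_gap: 0.328
```

Emit:
drive_tool(translation=[[0, 0, -0.004], [0.05, 0, 0], [0.1, 0, 0], [0.15, 0, 0], [0.15, 0, 0], [0.15, 0, 0], [0.15, 0, 0], [0.1, 0, 0], [0, 0, 0], [0, 0, 0]], delta_rot=[[0, 0, 0], [0, 0, 0], [0, 0, 0], [0, 0, 0], [0, 0, 0], [0, 0, 0], [0, 0, 0], [0, 0, 0], [0, 0, 0], [0, 0, 0]])

```text
time_s: 91.88
position: [0.4454, 0.1717, 0.0464]
tcp_rot: [0.625, -3.079, 0.0]
wrist_force: [0.1, -0.8, -0.7]
finger_gap: 0.323
```

```bash
python3 - <<'E'
from h import *
p=list(r.read_state()['position'][:2]);t=[.4127,.0434]
plan((p+[.12],112.9,4),(t+[.12],93.8,7),(t+[.12],93.8,2),(t+[.06],93.8,4),(t+[.06],93.8,3))
E
```

```text
from [0.4454 0.1717 0.0464] psi 112.94 t 91.9
T [[0.0, -0.0, -0.184], [0.0, -0.0, -0.184], [0.0, -0.0, -0.184], [0.0, -0.0, -0.184], [0.114, -0.151, 0.0], [0.107, -0.156, 0.0], [0.1, -0.161, 0.0], [0.092, -0.165, 0.0], [0.084, -0.17, 0.0], [0.076, -0.173, 0.0]]
W [[-0.0, -0.0, 0.0], [-0.0, -0.0, 0.0], [-0.0, -0.0, 0.0], [-0.0, -0.0, 0.0], [0.0, 0.0, 0.061], [0.0, 0.0, 0.061], [0.0, 0.0, 0.061], [0.0, 0.0, 0.061], [0.0, 0.0, 0.061], [0.0, 0.0, 0.061]]
T [[0.067, -0.177, 0.0], [0.0, 0.0, 0.0], [0.0, 0.0, 0.0], [0.0, 0.0, 0.15], [0.0, 0.0, 0.15], [0.0, 0.0, 0.15], [0.0, 0.0, 0.15], [0.0, 0.0, 0.0], [0.0, 0.0, 0.0], [0.0, 0.0, 0.0]]
W [[0.0, 0.0, 0.061], [0.0, 0.0, 0.0], [0.0, 0.0, 0.0], [0.0, 0.0, 0.0], [0.0, 0.0, 0.0], [0.0, 0.0, 0.0], [0.0, 0.0, 0.0], [0.0, 0.0, 0.0], [0.0, 0.0, 0.0], [0.0, 0.0, 0.0]]
```

Emit:
drive_tool(translation=[[0, 0, -0.184], [0, 0, -0.184], [0, 0, -0.184], [0, 0, -0.184], [0.114, -0.15, 0], [0.107, -0.156, 0], [0.1, -0.16, 0], [0.092, -0.165, 0], [0.084, -0.17, 0], [0.076, -0.173, 0]], delta_rot=[[0, 0, 0], [0, 0, 0], [0, 0, 0], [0, 0, 0], [0, 0, 0.061], [0, 0, 0.061], [0, 0, 0.061], [0, 0, 0.061], [0, 0, 0.061], [0, 0, 0.061]])

```text
time_s: 92.72
position: [0.4183, 0.0614, 0.1201]
tcp_rot: [-0.174, 3.136, 0.0]
wrist_force: [0.1, -0.1, -1.4]
finger_gap: 0.324
```

Emit:
drive_tool(translation=[[0.067, -0.177, 0], [0, 0, 0], [0, 0, 0], [0, 0, 0.16], [0, 0, 0.16], [0, 0, 0.16], [0, 0, 0.16], [0, 0, 0.08], [0, 0, 0], [0, 0, 0]], delta_rot=[[0, 0, 0.061], [0, 0, 0], [0, 0, 0], [0, 0, 0], [0, 0, 0], [0, 0, 0], [0, 0, 0], [0, 0, 0], [0, 0, 0], [0, 0, 0]])

```text
time_s: 93.55
position: [0.4132, 0.0442, 0.0478]
tcp_rot: [0.104, -3.139, -0.0]
wrist_force: [0.7, 0.5, -0.7]
finger_gap: 0.327
```

Emit:
drive_tool(translation=[[0, 0, 0.05], [0, 0, 0.05], [0, 0, 0.03], [0, 0, 0], [0, 0, 0], [0, 0, 0], [0, 0, 0], [0, 0, 0], [0, 0, 0], [0, 0, 0]], delta_rot=[[0, 0, 0], [0, 0, 0], [0, 0, 0], [0, 0, 0], [0, 0, 0], [0, 0, 0], [0, 0, 0], [0, 0, 0], [0, 0, 0], [0, 0, 0]])

```text
time_s: 94.38
position: [0.413, 0.0437, 0.035]
tcp_rot: [-0.102, 3.14, 0.0]
wrist_force: [-0.2, 0.0, 0.1]
finger_gap: 0.325
```

Emit:
drive_tool(translation=[[0, 0, 0.008], [0, 0, 0], [0, 0, 0], [0, 0, 0], [0, 0, 0], [0, 0, 0], [0, 0, 0], [0, 0, 0], [0, 0, 0], [0, 0, 0]], delta_rot=[[0, 0, 0], [0, 0, 0], [0, 0, 0], [0, 0, 0], [0, 0, 0], [0, 0, 0], [0, 0, 0], [0, 0, 0], [0, 0, 0], [0, 0, 0]])

```text
time_s: 95.22
position: [0.413, 0.0437, 0.0341]
tcp_rot: [0.102, -3.14, 0.0]
wrist_force: [0.4, -0.7, -0.8]
finger_gap: 0.321
```

Emit:
drive_tool(translation=[[0, 0, 0], [0, 0, 0], [0, 0, 0], [0, 0, 0], [0, 0, 0], [0, 0, 0], [0, 0, -0.1], [0, 0, -0.2], [0, 0, -0.2], [0, 0, 0]], delta_rot=[[0, 0, 0], [0, 0, 0], [0, 0, 0], [0, 0, 0], [0, 0, 0], [0, 0, 0], [0, 0, 0], [0, 0, 0], [0, 0, 0], [0, 0, 0]], hand=0)

```text
time_s: 96.05
position: [0.4147, 0.0439, 0.0866]
tcp_rot: [-0.102, 3.136, 0.0]
wrist_force: [2.1, 0.7, 0.8]
finger_gap: 0.502
```

Emit:
drive_tool(translation=[[-0.13, 0, 0], [-0.13, 0, 0], [-0.13, 0, 0], [-0.13, 0, 0], [0, 0, 0], [0, 0, 0], [0, 0, 0.17], [0, 0, 0.17], [0, 0, 0.16], [0, 0, 0]], delta_rot=[[0, 0, 0], [0, 0, 0], [0, 0, 0], [0, 0, 0], [0, 0, 0], [0, 0, 0], [0, 0, 0], [0, 0, 0], [0, 0, 0], [0, 0, 0]])

```text
time_s: 96.88
position: [0.4617, 0.0468, 0.0317]
tcp_rot: [0.102, -3.135, 0.001]
wrist_force: [0.2, 0.2, -0.2]
finger_gap: 0.504
```

Emit:
drive_tool(translation=[[0, 0, 0], [0, 0, 0], [0, 0, 0], [0, 0, 0], [0, 0, 0], [0, 0, 0], [0, 0, 0], [0, 0, 0], [0, 0, 0], [0, 0, 0]], delta_rot=[[0, 0, 0], [0, 0, 0], [0, 0, 0], [0, 0, 0], [0, 0, 0], [0, 0, 0], [0, 0, 0], [0, 0, 0], [0, 0, 0], [0, 0, 0]], hand=-1)

```text
time_s: 97.72
position: [0.4652, 0.0471, 0.0348]
tcp_rot: [-0.102, 3.139, 0.0]
wrist_force: [-2.0, 1.0, 6.7]
finger_gap: 0.32
```

Emit:
drive_tool(translation=[[0, 0, -0.1], [0, 0, -0.3], [0, 0, -0.3], [0, 0, -0.35], [0, 0, -0.35], [0, 0, -0.35], [0, 0, -0.25], [0, 0, 0], [0, 0, 0], [0, 0, 0]], delta_rot=[[0, 0, 0], [0, 0, 0], [0, 0, 0], [0, 0, 0], [0, 0, 0], [0, 0, 0], [0, 0, 0], [0, 0, 0], [0, 0, 0], [0, 0, 0]])

```text
time_s: 98.55
position: [0.4641, 0.047, 0.2335]
tcp_rot: [0.102, -3.139, 0.0]
wrist_force: [-0.4, -0.2, -2.0]
finger_gap: 0.323
```

```bash
python3 - <<'E'
from h import *
plan(([.5665,-.404,.234],98,16),([.5665,-.404,.234],98,4))
E
```

```text
from [0.4641 0.047  0.2335] psi 93.73 t 98.5
T [[-0.046, -0.285, -0.0], [-0.044, -0.286, -0.0], [-0.043, -0.286, -0.0], [-0.042, -0.286, -0.0], [-0.04, -0.286, -0.0], [-0.039, -0.286, -0.0], [-0.038, -0.287, -0.0], [-0.036, -0.287, -0.0], [-0.035, -0.287, -0.0], [-0.034, -0.287, -0.0]]
W [[-0.0, -0.0, -0.006], [-0.0, -0.0, -0.006], [-0.0, -0.0, -0.006], [-0.0, -0.0, -0.006], [-0.0, -0.0, -0.006], [-0.0, -0.0, -0.006], [-0.0, -0.0, -0.006], [-0.0, -0.0, -0.006], [-0.0, -0.0, -0.006], [-0.0, -0.0, -0.006]]
T [[-0.032, -0.287, -0.0], [-0.031, -0.287, -0.0], [-0.03, -0.288, -0.0], [-0.028, -0.288, -0.0], [-0.027, -0.288, -0.0], [-0.025, -0.288, -0.0], [0.0, 0.0, 0.0], [0.0, 0.0, 0.0], [0.0, 0.0, 0.0], [0.0, 0.0, 0.0]]
W [[-0.0, -0.0, -0.006], [-0.0, -0.0, -0.006], [-0.0, -0.0, -0.006], [-0.0, -0.0, -0.006], [-0.0, -0.0, -0.006], [-0.0, -0.0, -0.006], [0.0, 0.0, 0.0], [0.0, 0.0, 0.0], [0.0, 0.0, 0.0], [0.0, 0.0, 0.0]]
```

Emit:
drive_tool(translation=[[-0.046, -0.285, 0], [-0.044, -0.286, 0], [-0.043, -0.286, 0], [-0.042, -0.286, 0], [-0.04, -0.286, 0], [-0.039, -0.286, 0], [-0.038, -0.287, 0], [-0.036, -0.287, 0], [-0.035, -0.287, 0], [-0.034, -0.287, 0]], delta_rot=[[0, 0, -0.006], [0, 0, -0.006], [0, 0, -0.006], [0, 0, -0.006], [0, 0, -0.006], [0, 0, -0.006], [0, 0, -0.006], [0, 0, -0.006], [0, 0, -0.006], [0, 0, -0.006]])

```text
time_s: 99.38
position: [0.528, -0.2357, 0.2316]
tcp_rot: [0.176, -3.133, -0.003]
wrist_force: [-0.2, -0.4, -0.3]
finger_gap: 0.32
```

Emit:
drive_tool(translation=[[-0.032, -0.287, 0], [-0.031, -0.287, 0], [-0.03, -0.288, 0], [-0.028, -0.288, 0], [-0.027, -0.288, 0], [-0.025, -0.288, 0], [0, 0, 0], [0, 0, 0], [0, 0, 0], [0, 0, 0]], delta_rot=[[0, 0, -0.006], [0, 0, -0.006], [0, 0, -0.006], [0, 0, -0.006], [0, 0, -0.006], [0, 0, -0.006], [0, 0, 0], [0, 0, 0], [0, 0, 0], [0, 0, 0]])

```text
time_s: 100.22
position: [0.567, -0.4025, 0.2328]
tcp_rot: [0.221, -3.132, -0.003]
wrist_force: [-0.2, -0.9, -1.3]
finger_gap: 0.326
```

Emit:
drive_tool(translation=[[0, 0, 0], [0, 0, 0], [0, 0, 0], [0, 0, 0], [0, 0, 0], [0, 0, 0], [0, 0, 0], [0, 0, 0], [0, 0, 0], [0, 0, 0]], delta_rot=[[0, 0, 0], [0, 0, 0], [0, 0, 0], [0, 0, 0], [0, 0, 0], [0, 0, 0], [0, 0, 0], [0, 0, 0], [0, 0, 0], [0, 0, 0]])

```text
time_s: 101.05
position: [0.5676, -0.4039, 0.2341]
tcp_rot: [0.22, -3.134, -0.0]
wrist_force: [0.1, 0.9, -0.8]
finger_gap: 0.325
```

```bash
sed -i 's/\.0072/.0078/' held.py; python3 held.py
```

```text
end px 270.5 112.5 width 61 bar centre in mag mm [ 2.9 -1.7] tcp in mag [ 0.8 -0.6]
[ 0.56755331 -0.40390101  0.23405148] 98.04359255522466
end px 272.0 111.5 width 60 bar centre in mag mm [ 3.4 -1.3] tcp in mag [ 2.  -0.8]
```

Emit:
drive_tool(translation=[[0.03, 0.003, 0], [0, 0, 0], [0, 0, 0.1], [0, 0, 0.1], [0, 0, 0.1], [0, 0, 0.1], [0, 0, 0.1], [0, 0, 0.1], [0, 0, 0.1], [0, 0, 0]], delta_rot=[[0, 0, 0], [0, 0, 0], [0, 0, 0], [0, 0, 0], [0, 0, 0], [0, 0, 0], [0, 0, 0], [0, 0, 0], [0, 0, 0], [0, 0, 0]])

```text
time_s: 101.93
position: [0.5647, -0.4041, 0.1623]
tcp_rot: [0.22, -3.134, -0.0]
wrist_force: [1.7, -1.4, -1.6]
finger_gap: 0.323
```

Emit:
drive_tool(translation=[[0, 0, 0.04], [0, 0, 0.04], [0, 0, 0.04], [0, 0, 0.04], [0, 0, 0], [0, 0, 0], [0, 0, 0], [0, 0, 0], [0, 0, 0], [0, 0, 0]], delta_rot=[[0, 0, 0], [0, 0, 0], [0, 0, 0], [0, 0, 0], [0, 0, 0], [0, 0, 0], [0, 0, 0], [0, 0, 0], [0, 0, 0], [0, 0, 0]])

```text
time_s: 102.77
position: [0.5649, -0.4043, 0.1483]
tcp_rot: [-0.22, 3.133, -0.001]
wrist_force: [3.8, -2.3, 0.7]
finger_gap: 0.319
```

Emit:
drive_tool(translation=[[0, 0, 0.04], [0, 0, 0.04], [0, 0, 0.04], [0, 0, 0.04], [0, 0, 0.04], [0, 0, 0.04], [0, 0, 0.02], [0, 0, 0], [0, 0, 0], [0, 0, 0]], delta_rot=[[0, 0, 0], [0, 0, 0], [0, 0, 0], [0, 0, 0], [0, 0, 0], [0, 0, 0], [0, 0, 0], [0, 0, 0], [0, 0, 0], [0, 0, 0]])

```text
time_s: 103.6
position: [0.565, -0.4042, 0.1228]
tcp_rot: [-0.22, 3.133, -0.001]
wrist_force: [1.9, -1.0, 6.5]
finger_gap: 0.324
```

Emit:
drive_tool(translation=[[0, 0, 0], [0, 0, 0], [0, 0, 0], [0, 0, 0], [0, 0, 0], [0, 0, 0], [0, 0, -0.1], [0, 0, -0.2], [0, 0, -0.25], [0, 0, -0.1]], delta_rot=[[0, 0, 0], [0, 0, 0], [0, 0, 0], [0, 0, 0], [0, 0, 0], [0, 0, 0], [0, 0, 0], [0, 0, 0], [0, 0, 0], [0, 0, 0]], hand=0)

```text
time_s: 104.43
position: [0.5657, -0.4049, 0.1909]
tcp_rot: [-0.22, 3.131, -0.004]
wrist_force: [0.1, -0.4, 0.0]
finger_gap: 0.496
```

Emit:
drive_tool(translation=[[0, 0, -0.1], [0, 0, 0], [0, 0, 0], [0, 0, 0], [0, 0, 0], [0, 0, 0], [0, 0, 0], [0, 0, 0], [0, 0, 0], [0, 0, 0]], delta_rot=[[0, 0, 0], [0, 0, 0], [0, 0, 0], [0, 0, 0], [0, 0, 0], [0, 0, 0], [0, 0, 0], [0, 0, 0], [0, 0, 0], [0, 0, 0]], hand=-1)

```text
time_s: 105.27
position: [0.5646, -0.404, 0.197]
tcp_rot: [0.22, -3.134, -0.0]
wrist_force: [0.3, -0.7, -0.0]
finger_gap: 0.006
```

Emit:
drive_tool(translation=[[0, 0, 0.1], [0, 0, 0.1], [0, 0, 0.1], [0, 0, 0.1], [0, 0, 0.05], [0, 0, 0], [0, 0, 0], [0, 0, 0], [0, 0, 0], [0, 0, 0]], delta_rot=[[0, 0, 0], [0, 0, 0], [0, 0, 0], [0, 0, 0], [0, 0, 0], [0, 0, 0], [0, 0, 0], [0, 0, 0], [0, 0, 0], [0, 0, 0]])

```text
time_s: 106.1
position: [0.5649, -0.4042, 0.1527]
tcp_rot: [-0.22, 3.133, -0.001]
wrist_force: [-0.1, -0.1, -0.3]
finger_gap: 0.003
```

Emit:
drive_tool(translation=[[0, 0, 0.05], [0, 0, 0.05], [0, 0, 0.02], [0, 0, 0], [0, 0, 0], [0, 0, 0], [0, 0, 0], [0, 0, 0], [0, 0, 0], [0, 0, 0]], delta_rot=[[0, 0, 0], [0, 0, 0], [0, 0, 0], [0, 0, 0], [0, 0, 0], [0, 0, 0], [0, 0, 0], [0, 0, 0], [0, 0, 0], [0, 0, 0]])

```text
time_s: 106.93
position: [0.565, -0.4042, 0.1404]
tcp_rot: [-0.22, 3.133, -0.001]
wrist_force: [2.6, -1.8, 4.8]
finger_gap: 0.005
```

Emit:
drive_tool(translation=[[0, 0, -0.1], [0, 0, -0.3], [0, 0, -0.35], [0, 0, -0.35], [0, 0, -0.35], [0, 0, -0.2], [0, 0, 0], [0, 0, 0], [0, 0, 0], [0, 0, 0]], delta_rot=[[0, 0, 0], [0, 0, 0], [0, 0, 0], [0, 0, 0], [0, 0, 0], [0, 0, 0], [0, 0, 0], [0, 0, 0], [0, 0, 0], [0, 0, 0]], hand=0)

```text
time_s: 107.77
position: [0.5635, -0.4033, 0.3028]
tcp_rot: [0.22, -3.131, -0.004]
wrist_force: [-0.2, -0.5, 0.2]
finger_gap: 0.499
```

```bash
python3 - <<'E'
from h import *
w=r.get_image('wrist');s=r.get_image('scene');t=r.get_image('top')
for n,i in(('w',w),('s',s),('t',t)):cv2.imwrite(f'pics/z_{n}.png',i)
a=cv2.resize(w[60:330,170:380],(300,386));b=cv2.resize(s[130:360,90:520],(500,267));c=cv2.resize(t[140:300,80:400],(500,250))
o=np.zeros((520,802,3),np.uint8);o[:386,:300]=a;o[:267,302:]=b;o[268:518,302:]=c
cv2.imwrite('pics/z.png',o[:,:800])
E
```

```text
(no output)
```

View pics/z.png

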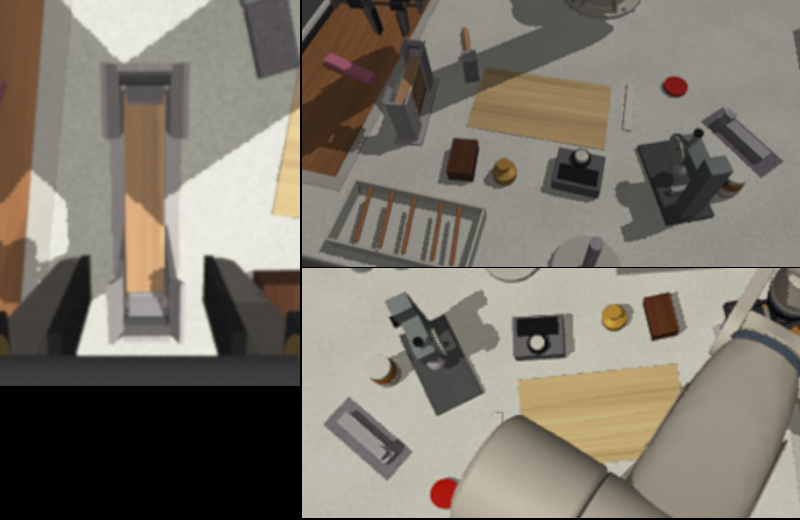

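```bash
python3 -c "
from h import *
print(r.sign_off())"
```

```text
the job is handed in; nothing more can be done
None
```

The job is done and handed in, at about 108 s of the 210 s allowed.

- **Master:** I slid it against the stop, released it and pressed the zero button. It went back lengthwise on its pad.
- **Checked bar:** One bar was slid home under the plunger and let go. It stayed there about 50 s while the other bars were loaded. A picture comparison just before I picked it up showed it had not moved.
- **Magazine:** All four bars were pressed in one at a time.

**Last checks:**
- The final pictures show both lips over the ends of the top bar and the board empty. The master is on its pad and nothing else looks disturbed.
- A touch with shut fingers after each bar met nothing above about z = 130 mm. Lower down it met a spring push of 3 to 5 N, which fits each bar being caught. For the later bars that push was somewhat lower than I calculated.

**What did not go smoothly:**
- **First zero press:** It bottomed out hard, with about 95 N down (roughly 100 N in all) at the wrist. That is under the 120 N limit but far more than needed. The shut fingertips did the pressing, so I don't expect it to count against the 40 N limit on the gripper's body, but I can't confirm that. I pressed again gently and felt the spring travel, with the master still home.
- **Comparator position:** Early estimates from the different pictures disagreed by up to about 10 mm. I settled it from the scene picture and by feeling the stop.

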